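Turn framed circuit boards solder side up on the tester, run the test, unload

TASK

Load every circuit board lying on the bench onto the pin tester, one per nest, each with its solder side up and down flush over the two pins, turning over those that lie component side up. When all are loaded, press the start button fully down and let it go. Then take the boards off and lay them flat on the dark rubber mat, side by side and still solder side up.

Things in the scene. Friction and masses are not known exactly. Their poses are not given: they have to be found in the camera images.
- board_a: framed circuit board: grey plastic frame 110 (x) by 60 (y) by 20 mm (z), green board recessed 8 mm in both faces; origin at the part's centre; +z points out of the SOLDER face (thin silver lines on green), -z out of the COMPONENT face (chips, white connector, round cans). Two 11 mm holes through the frame at x = +-43 mm, y = 0. 180 g; can stand on its 60 x 20 mm end. May be absent
- board_b: the same kind of part as board_a, same axes. May be absent.
- board_c: the same kind of part as board_a, same axes. May be absent.
- fixture: pin tester, fixed: dark steel base 150 (x) by 292 mm (y), 15 mm high, three nests in a row along y, 96 mm apart; origin at the centre of its underside, front to the robot
- nest0 (a point): nest 0, midway between its two pins at block-top height, 40 mm above the table; axes as the fixture's. Two blocks at x = +-43 mm (24 by 34 mm, 25 mm high), each with a pin 8 mm across, straight for 18 mm, tapering to its tip at 30 mm. A seated board lies along x, either way round, its origin 10 mm above this point
- nest1 (a point): nest 1, midway between its two pins at block-top height, 40 mm above the table; axes as the fixture's. Two blocks at x = +-43 mm (24 by 34 mm, 25 mm high), each with a pin 8 mm across, straight for 18 mm, tapering to its tip at 30 mm. A seated board lies along x, either way round, its origin 10 mm above this point
- nest2 (a point): nest 2, midway between its two pins at block-top height, 40 mm above the table; axes as the fixture's. Two blocks at x = +-43 mm (24 by 34 mm, 25 mm high), each with a pin 8 mm across, straight for 18 mm, tapering to its tip at 30 mm. A seated board lies along x, either way round, its origin 10 mm above this point
- mat: dark rubber mat fixed to the bench, 330 mm (x) by 200 mm (y), 4 mm thick; origin at the centre of its underside. A board lying on it has its origin 14 mm above the mat's origin
- start (a joint): start button: 0 released, 0.007 m fully down; spring push button 32 mm across, about 5 N, on a grey box 70 x 90 mm and 35 mm high fixed to the bench beyond the tester
- start_top (a point): centre of the start button's top; press straight down
- flux: bystander, loose: white bottle 44 mm across, 100 mm high; origin at the centre of its underside, z up
- cup: bystander, loose: black cup 70 mm across, 60 mm high; origin at the centre of its underside, z up
There are look-alikes about, which are no part of the job. Leave any blue or pink look-alike of the board_a alone.

How it is judged:
On the way, in this order (a step that is already met when the one before it is completed fails the run):
1. every board sits flush on a nest of the tester, solder side up (angle between each of board_a, board_b, board_c's own z axis and vertical below 0.08 rad and ((horizontal distance between board_a and nest0 below 0.004 m and z of board_a in the frame of nest0 between 0.007 and 0.0125 m and angle between the x axis of board_a and the x axis of fixture, either way round below 0.08 rad) or (horizontal distance between board_a and nest1 below 0.004 m and z of board_a in the frame of nest1 between 0.007 and 0.0125 m and angle between the x axis of board_a and the x axis of fixture, either way round below 0.08 rad) or (horizontal distance between board_a and nest2 below 0.004 m and z of board_a in the frame of nest2 between 0.007 and 0.0125 m and angle between the x axis of board_a and the x axis of fixture, either way round below 0.08 rad)) and ((horizontal distance between board_b and nest0 below 0.004 m and z of board_b in the frame of nest0 between 0.007 and 0.0125 m and angle between the x axis of board_b and the x axis of fixture, either way round below 0.08 rad) or (horizontal distance between board_b and nest1 below 0.004 m and z of board_b in the frame of nest1 between 0.007 and 0.0125 m and angle between the x axis of board_b and the x axis of fixture, either way round below 0.08 rad) or (horizontal distance between board_b and nest2 below 0.004 m and z of board_b in the frame of nest2 between 0.007 and 0.0125 m and angle between the x axis of board_b and the x axis of fixture, either way round below 0.08 rad)) and ((horizontal distance between board_c and nest0 below 0.004 m and z of board_c in the frame of nest0 between 0.007 and 0.0125 m and angle between the x axis of board_c and the x axis of fixture, either way round below 0.08 rad) or (horizontal distance between board_c and nest1 below 0.004 m and z of board_c in the frame of nest1 between 0.007 and 0.0125 m and angle between the x axis of board_c and the x axis of fixture, either way round below 0.08 rad) or (horizontal distance between board_c and nest2 below 0.004 m and z of board_c in the frame of nest2 between 0.007 and 0.0125 m and angle between the x axis of board_c and the x axis of fixture, either way round below 0.08 rad))), for 0.2 s.
2. with all boards loaded, the start button is pressed fully down (all of step 1 and value of joint start above 0.006 m), for 0.05 s.
3. the start button is let go while the boards are still loaded (all of step 1 and value of joint start below 0.0015 m), for 0.1 s.
At the end, for the whole second after the job is handed in: every board lies at rest flat on the mat itself (not on another board), its centre within the mat's outline, solder side up (within 0.08 rad of level), and the start button is released (angle between each of board_a, board_b, board_c's own z axis and vertical below 0.08 rad and x of board_a in the frame of mat between -0.165 and 0.165 m and y of board_a in the frame of mat between -0.1 and 0.1 m and z of board_a in the frame of mat between 0.01 and 0.0175 m and linear speed of each of board_a, board_b, board_c below 0.02 m/s and x of board_b in the frame of mat between -0.165 and 0.165 m and y of board_b in the frame of mat between -0.1 and 0.1 m and z of board_b in the frame of mat between 0.01 and 0.0175 m and x of board_c in the frame of mat between -0.165 and 0.165 m and y of board_c in the frame of mat between -0.1 and 0.1 m and z of board_c in the frame of mat between 0.01 and 0.0175 m and value of joint start below 0.0015 m); the robot touches nothing.
It fails at once if the bottle or the cup is knocked over (angle between any of flux, cup's own z axis and vertical above 0.6 rad).
Of board_a, board_b, board_c only 2 to 3 are there at a start; the rules pass over those that are not, and their reading is None.
At some moment in a run one of board_a, board_b, board_c may be knocked a few centimetres aside while the robot is not near it.
Once in a run the grip may slacken for a moment while it holds something.
It also fails if it takes over 210 s, if anything falls off the work surface, if the arm or the gripper's body presses on something with over 40 N, if the wrist force passes 120 N, or if a joint passes its speed limit or range.

ROBOT

A 6-joint arm with a two-finger parallel gripper is mounted at the origin on the work surface. World frame = base frame: x ahead of the robot, y to its left, z up, the work surface at z = 0. Lengths are in m, angles in rad, forces in N, time in s.
With the tool pointing down it reaches from about 0.35 to 0.925 m from the base axis. Payload 6.4 kg.
Tool frame: the origin (TCP) lies midway between the tips of the shut fingers; the grasp point (between the pads) lies 19 mm behind it; z points along the fingers, y is the direction in which the jaws open and shut (so a half turn about z gives the same grasp; the last joint's range is limited). The gripper opens to 94 mm and grips with 3 to 60 N. Pads are 16 mm wide; open, the fingers measure 119 mm over their backs; the gripper's body (75 mm by 177 mm) begins 78 mm behind the grasp point.
Start: joints at [1.065, 0.245, 1.558, -0, 1.339, -0.174], TCP at [0.212, 0.615, 0.205] pointing down, gripper open.
Joint ranges: [-3.13, 3.13], [-1.02, 2.26], [0.13, 2.54], [-0.95, 4.09], [0.21, 2.88], [-2.74, 2.74]. Speed limits (rad/s): [2.57, 2.57, 3.14, 3.14, 3.14, 3.14].

INTERFACE

Orientations are given as a unit quaternion [x, y, z, w].
In Python, from rig import manip gives the robot as it stands.
- The arm moves only by the tool move_arm, never from a script. Its argument "plan" is text: rows parted by semicolons, each of 7 numbers parted by spaces: the shift along the tool's x, y, z in m, then the turn, a rotation vector about the tool's x, y, z in rad, then the closure in counts, from 0 (fully open) to 255 (shut). A call has 1 to 5 rows; each row shifts and turns the commanded pose from where the row before left it, along the tool's axes as they then stand; what a row does not reach is not made up. A row lasts 1/8 s, in which the tool goes at most 62.5 mm and 10.7 degrees, less where a joint would pass 70% of its speed; a pose out of reach is approached as far as the arm can. A call is refused whole if a number of a shift passes 0.0625 or a number of a turn 0.188, either way. A call with a gripper value outside its range is refused whole. The fingers move at their own pace and stop on an object; "grip_force" is the grip in N (left out, the last holds). Time passes only in rows, so rows that do not move let the fingers close. It gives the time, the measured TCP pose, the force and the opening at its end, in the units of the state.
- manip.observe(): the state, without advancing time (a new reading comes with each control period).
- manip.camera(name): name is "scene" or "top" or "wrist"; returns (picture, depth): 420x560x3 uint8, blue, green, red; 420x560 float32, m along the optical axis (not along the pixel's ray), 0 where there is no reading.
- manip.calibration(name): a dict with "fx", "fy", "cx", "cy" (pixels), "eye" and "rotation" of the camera in the world; the wrist camera has in their place "mount" (4x4, takes a point from camera to tool coordinates, whose origin is the TCP and whose axes are the flange's). Camera axes: x right, y up, looking along -z (the intrinsics and any distortion apply to the point x, -y, -z); pixel columns grow to the right and rows downward; lengths in m; the calibration is good to about 2 mm. The wrist camera is an equidistant fisheye: a pixel r from the principal point sees the ray r / f radians off the axis. A picture is of the moment at which its call begins: read the wrist's pose just before it. calibration takes no time and is no camera call.
- manip.sign_off(): hands the job in, once; it reports no verdict.
Trained networks look in the newest picture that a camera, given by its name, has taken for a name from the list of things; names that differ only in an ending like _2 or _b are one class to them, and where a whole thing is asked for, a point or a joint stands for the part that bears it (a point fixed in the world has none). Each returns a list of dicts, best first, with "p" (0 to 1); they miss things now and then, are a little off and sometimes report something else, mostly with a low value. They report only what shows in the picture. A call takes as long as a camera call. They do not tell look-alikes from the thing itself.
- manip.spot_in(camera, thing): "rect" ([left, top, right, bottom] in pixels, round what is visible of it).
The state is a dict: "time_s": time; "joint_pos": joint angles; "joint_velocities": joint speeds; "joint_efforts": joint torques, N m; "eef_pos": TCP position; "orientation": TCP orientation; "wrist_force": force on the tool from outside, world axes, zero at the start; "wrist_torque": the same for the moment, N m; "gripper_width": opening from 0.0 (shut) to 1.0 (fully open).
Only numpy, scipy, OpenCV 4.12 (cv2) and the standard library are available. Lean on these libraries where they do the work, as an engineer would, in place of code of your own. Each camera call takes 0.05 s, during which the arm holds its last target.

## Working session

There is one attempt and no reset: what is moved stays moved. The work goes in short steps, Python scripts to look and compute and a tool call to move; the robot and the scene stay as the last step left them, time stands still between calls to the robot, and variables do not carry over. Pictures are saved under pics/ and viewed, and the job is handed in when it is done.

Besides the shell and the picture viewer there is one more tool, called after "Emit:" as a command line: name --argument value ..., lists and objects as JSON in quotes. move_arm: Moves the arm, as the interface text tells. Its arguments: {"type":"object","properties":{"plan":{"type":"string"},"grip_force":{"type":"number"}},"required":["plan"]}

```bash
mkdir -p pics; ls; python3 - <<'E'
from rig import manip
import cv2,numpy as np
print(manip.observe())
for n in ["scene","top","wrist"]:
    p,d=manip.camera(n); cv2.imwrite(f"pics/{n}0.png",p); np.save(f"{n}_d.npy",d)
    print(n,manip.calibration(n))
    for t in ["board_a","fixture","mat","start","flux","cup"]:
        print(t,[(r["p"],r["rect"]) for r in manip.spot_in(n,t)])
E
```

```text
pics
{'time_s': 0.0, 'joint_pos': array([ 1.06491458e+00,  2.45801977e-01,  1.55898193e+00, -4.64331640e-05,
        1.33869005e+00, -1.74096635e-01]), 'joint_velocities': array([ 3.84269222e-05,  6.09188335e-04,  3.55412318e-04,  7.00969841e-04,
       -1.22490951e-03,  8.13895125e-04]), 'joint_efforts': array([ 6.29535157e-05, -4.15842211e+01, -3.14600265e+01,  6.84019458e-02,
        3.32651683e-02, -1.65812476e-04]), 'eef_pos': array([0.21143947, 0.61402485, 0.20437035]), 'orientation': array([ 1.65127337e-01,  9.86271807e-01, -8.94339164e-04, -2.92389351e-04]), 'wrist_force': array([0.13183223, 0.04655188, 0.38883276]), 'wrist_torque': array([ 0.01896025,  0.02129021, -0.00691898]), 'gripper_width': 1.002472527737969}
scene {'fx': 498.5582387464838, 'fy': 498.5582387464838, 'cx': 283.46327459123825, 'cy': 204.8289137599378, 'eye': array([ 1.34194805, -0.3750112 ,  1.02892607]), 'rotation': array([0.33638833, 0.18948576, 0.46624669, 0.79595984])}
board_a [(0.97, [269.8, 145.6, 295.3, 169.0]), (0.89, [350.9, 176.0, 391.4, 200.8]), (0.77, [319.0, 123.9, 359.9, 145.5]), (0.76, [365.
[... 970 characters left out ...]
fy': 325.19226210127806, 'cx': 277.374741762505, 'cy': 206.48413761674283, 'mount': array([[-2.13226806e-04,  9.62453821e-01,  2.71445384e-01,
         7.96946595e-02],
       [ 9.99999803e-01,  4.50428808e-05,  6.25816763e-04,
         3.14032922e-04],
       [ 5.90093052e-04,  2.71445464e-01, -9.62453641e-01,
        -1.78599400e-01],
       [ 0.00000000e+00,  0.00000000e+00,  0.00000000e+00,
         1.00000000e+00]])}
board_a [(0.92, [186.1, 372.7, 255.7, 392.5]), (0.85, [137.1, 221.9, 229.1, 271.1]), (0.82, [44.6, 247.8, 84.7, 283.1]), (0.81, [235.3, 281.9, 307.9, 356.8]), (0.74, [146.4, 363.8, 165.7, 385.7])]
fixture []
mat []
start []
flux [(0.81, [162.1, 347.7, 198.3, 386.6])]
cup []
```

```bash
python3 - <<'E'
import cv2
p=cv2.imread("pics/top0.png"); cv2.imwrite("pics/topcrop.png",cv2.resize(p[70:330,90:490],None,fx=2,fy=2,interpolation=cv2.INTER_CUBIC))
E
```

```text
(no output)
```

View pics/topcrop.png

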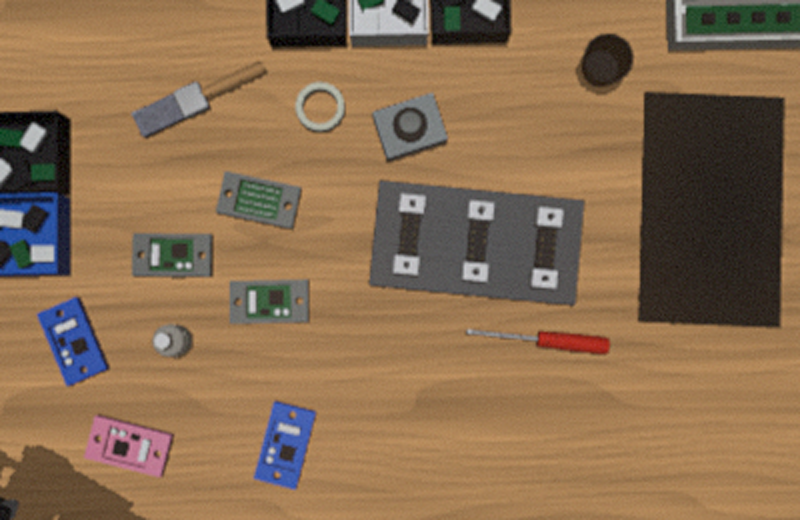

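View pics/scene0.png

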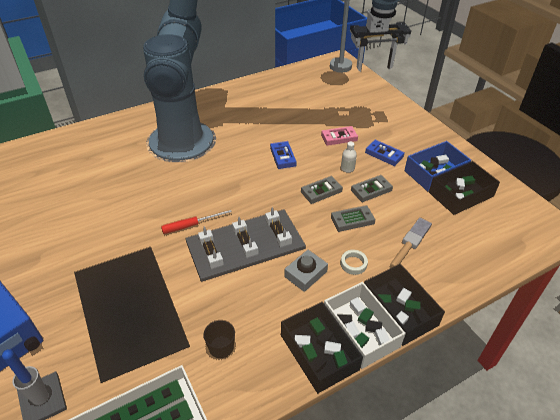

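View pics/wrist0.png

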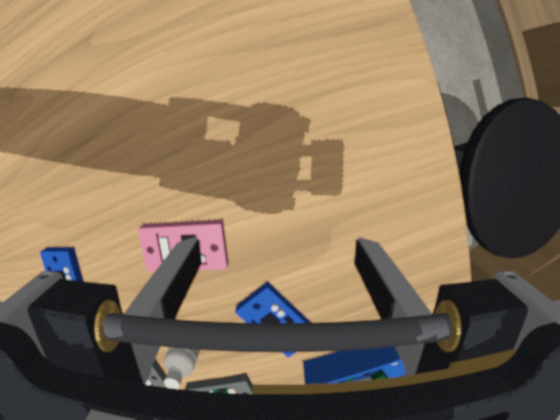

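The top picture shows three grey-framed boards. One is solder-up at crop (259,200); two are component-up at (172,255) and (269,301). The two blue boards and the pink one are look-alikes, so I'll leave them. Next I'll get poses from the depth data.

```bash
cat > h.py <<'E'
import numpy as np, cv2
from rig import manip
from scipy.spatial.transform import Rotation as R
def cloud(name,d,cal=None,obs=None):
    cal=cal or manip.calibration(name)
    v,u=np.mgrid[0:420,0:560]
    if name!="wrist":
        x=(u-cal["cx"])/cal["fx"];y=(v-cal["cy"])/cal["fy"]
        P=np.stack([x*d,-y*d,-d],-1)
        return P@R.from_quat(cal["rotation"]).as_matrix().T+cal["eye"]
    a=(u-cal["cx"])/cal["fx"];b=(v-cal["cy"])/cal["fy"]
    r=np.hypot(a,b); k=np.where(r>1e-9,np.tan(np.minimum(r,1.5))/np.maximum(r,1e-9),1)
    P=np.stack([a*k*d,-b*k*d,-d],-1)
    M=cal["mount"]; P=P@M[:3,:3].T+M[:3,3]
    return P@R.from_quat(obs["orientation"]).as_matrix().T+obs["eef_pos"]
def ray(name,px,z,cal=None,obs=None):
    "pixel(s) -> world on plane z"
    cal=cal or manip.calibration(name); px=np.atleast_2d(px).astype(float)
    a=(px[:,0]-cal["cx"])/cal["fx"];b=(px[:,1]-cal["cy"])/cal["fy"]
    if name!="wrist":
        D=np.stack([a,-b,-np.ones_like(a)],-1)@R.from_quat(cal["rotation"]).as_matrix().T; o=cal["eye"]
    else:
        r=np.hypot(a,b)+1e-9
        M=cal["mount"];Rw=R.from_quat(obs["orientation"]).as_matrix()
        D=np.stack([a/r*np.sin(r),-b/r*np.sin(r),-np.cos(r)],-1)@M[:3,:3].T@Rw.T; o=Rw@M[:3,3]+obs["eef_pos"]
    t=(z-o[2])/D[:,2]
    return o+t[:,None]*D
def toolto(w,obs):
    return R.from_quat(obs["orientation"]).as_matrix().T@(np.asarray(w)-obs["eef_pos"])
def st(o=None):
    o=o or manip.observe()
    M=R.from_quat(o["orientation"]).as_matrix()
    print("t",round(o["time_s"],2),"p",o["eef_pos"].round(4),"x",M[:,0].round(3),"y",M[:,1].round(3),"z",M[:,2].round(3),"j",o["joint_pos"].round(2),"F",o["wrist_force"].round(1),"w",round(o["gripper_width"]*94,1))
    return o
E
python3 - <<'E'
from h import *
im=cv2.imread("pics/top0.png");d=np.load("top_d.npy")
P=cloud("top",d)
t=P[(d>0)]; 
# table fit
reg=P[250:330,260:420].reshape(-1,3); print("table z",np.median(reg[:,2]),reg[:,2].std())
def box(n,c,w,zlo,zhi):
    u,v=c; sl=(slice(v-w,v+w),slice(u-w,u+w)); Q=P[sl];m=(Q[...,2]>zlo)&(Q[...,2]<zhi)&(d[sl]>0)
    q=Q[m]; r=cv2.minAreaRect(q[:,:2].astype(np.float32)); print(n,m.sum(),"z",np.median(q[:,2]).round(4),r)
for n,c in [("sold",(219,170)),("c1",(176,197)),("c2",(224,220))]: box(n,c,26,.010,.03)
box("flux",(176,241),14,.03,.12); box("button",(294,133),22,.015,.08);box("cup",(395,100),18,.03,.08)
box("fix",(329,193),60,.008,.03);box("mat",(445,174),62,.0025,.01)
for nm,(c,w) in {"b0":((365,193),30)}.items(): pass
S=np.array([[206,101],[203,132],[240,105],[238,135],[275,108],[272,139]])+0.0
# blocks
m=((P[...,2]>.033)&(P[...,2]<.05)&(d>0)).astype(np.uint8); m[:, :270]=0;m[:,390:]=0;m[:150]=0;m[240:]=0
n,l,s,c=cv2.connectedComponentsWithStats(m)
for i in range(1,n):
    if s[i,4]>8: print("blk",s[i,4],c[i],P[l==i].mean(0).round(4))
E
```

```text
table z -0.0009839923340041468 0.09358083027906668
sold 709 z 0.017 ((0.5598729252815247, 0.2964429259300232), (0.11579570174217224, 0.11604269593954086), 76.15351104736328)
c1 776 z 0.0173 ((0.5326926708221436, 0.4021781086921692), (0.12758556008338928, 0.10536133497953415), 88.69422912597656)
c2 708 z 0.0176 ((0.4426318407058716, 0.27408546209335327), (0.11001572757959366, 0.059162966907024384), 89.16336822509766)
flux 236 z 0.0689 ((0.38938117027282715, 0.4043629765510559), (0.0420108363032341, 0.041445329785346985), 88.52867126464844)
button 825 z 0.0356 ((0.6846487522125244, 0.07172682881355286), (0.0715833455324173, 0.09066533297300339), 16.807239532470703)
cup 254 z 0.0543 ((0.7682682275772095, -0.20382754504680634), (0.0666976124048233, 0.0684250146150589), 44.07133865356445)
fix 5014 z 0.015 ((0.522064208984375, -0.02199167013168335), (0.33626726269721985, 0.3157275319099426), 1.7195508480072021)
mat 5459 z 0.0046 ((0.5659096837043762, -0.35239478945732117), (0.35417434573173523, 0.3519931435585022), 88.78304290771484)
blk 96 [296.17708333 171.77083333] [0.5736 0.0701 0.0392]
blk 100 [330.11 175.24] [ 0.5621 -0.0239  0.0392]
blk 93 [364.48387097 178.43010753] [ 0.5513 -0.1189  0.0396]
blk 99 [292.91919192 202.55555556] [0.4881 0.0808 0.0397]
blk 99 [327.32323232 205.8989899 ] [ 0.477  -0.0141  0.0392]
blk 94 [361.94680851 209.28723404] [ 0.4658 -0.1096  0.0391]
```

```bash
cat >> h.py <<'E'
def boards(im,d,roi=None,zlo=.010,zhi=.028):
    P=cloud("top",d); hsv=cv2.cvtColor(im,cv2.COLOR_BGR2HSV)
    m=((P[...,2]>zlo)&(P[...,2]<zhi)&(d>0)).astype(np.uint8)
    n,l,s,c=cv2.connectedComponentsWithStats(m); out=[]
    for i in range(1,n):
        if 350<s[i,4]<1500:
            q=P[l==i]; r=cv2.minAreaRect(q[:,:2].astype(np.float32))
            (cx,cy),(w,h),a=r
            ang=a if w>h else a+90
            col=np.median(im[l==i],0)
            out.append((c[i].round(0),np.round([cx,cy,max(w,h),min(w,h),(ang+90)%180-90],4),q.mean(0).round(4),col))
    return out
E
python3 - <<'E'
from h import *
im=cv2.imread("pics/top0.png");d=np.load("top_d.npy")
for b in boards(im,d): print(*b)
P=cloud("top",d)
for nm,sl,zl,zh in [("mat",(slice(105,250),slice(395,500)),.003,.007),("fix",(slice(150,235),slice(265,392)),.011,.02)]:
    m=np.zeros(d.shape,np.uint8); Q=P[sl]; m[sl]=(Q[...,2]>zl)&(Q[...,2]<zh)
    m=cv2.morphologyEx(m,cv2.MORPH_OPEN,np.ones((5,5)))
    n,l,s,c=cv2.connectedComponentsWithStats(m);i=1+np.argmax(s[1:,4]); print(nm,cv2.minAreaRect(P[l==i][:,:2].astype(np.float32)))
E
```

```text
[317.  58.] [ 0.8959 -0.0204  0.1438  0.0978  2.0246] [0.9017 0.0038 0.0216] [44. 74. 34.]
[275.  63.] [0.8877 0.123  0.1298 0.0396 3.3134] [0.8879 0.1234 0.023 ] [111. 115. 108.]
[235.  64.] [0.8874 0.2381 0.1301 0.0396 1.2355] [0.8867 0.2375 0.0226] [39. 46. 32.]
[184. 121.] [ 7.38100e-01  3.68700e-01  1.99400e-01  4.30000e-02 -6.41056e+01] [0.7287 0.385  0.0173] [110. 106. 110.]
[521. 127.] [ 0.6976 -0.5795  0.0902  0.0813  1.5932] [ 0.6917 -0.571   0.0134] [72. 73. 75.]
[ 94. 157.] [6.30100e-01 6.40200e-01 1.28700e-01 3.75000e-02 8.91624e+01] [0.6296 0.6384 0.0225] [41.5 72.  32. ]
[219. 170.] [5.85800e-01 2.87300e-01 1.10500e-01 6.13000e-02 7.61535e+01] [0.5859 0.2873 0.0169] [101.5 107.  104. ]
[176. 197.] [5.10100e-01 4.10600e-01 1.11700e-01 5.99000e-02 8.88237e+01] [0.5103 0.4104 0.0171] [ 98. 103. 102.]
[ 94. 197.] [5.1530e-01 6.3940e-01 1.2850e-01 3.9200e-02 8.9592e+01] [0.515  0.6373 0.0227] [75.5 78.5 44. ]
[225. 221.] [4.42600e-01 2.74100e-01 1.10000e-01 5.92000e-02 8.91634e+01] [0.4415 0.2735 0.0175] [104. 110. 110.]
[126. 241.] [ 0.392   0.5502  0.1104  0.0638 22.605 ] [0.3918 0.5507 0.0173] [162.  81.  52.]
[370. 240.] [ 3.8210e-01 -1.0180e-01  1.9680e-01  2.5400e-02  8.3772e+01] [ 0.3794 -0.1316  0.0201] [ 33.  46. 147.]
[232. 293.] [  0.2417   0.2547   0.111    0.0605 -15.6971] [0.242  0.255  0.0174] [171.  93.  66.]
[154. 293.] [2.44600e-01 4.72800e-01 1.12100e-01 6.16000e-02 7.45209e+01] [0.245  0.4722 0.0173] [143. 119. 188.]
[318. 364.] [ 2.97000e-02  1.19000e-02  2.05800e-01  1.38300e-01 -6.23813e+01] [0.0417 0.0194 0.0149] [99. 86. 70.]Traceback (most recent call last):
  File "<stdin>", line 8, in <module>
    return _wrapfunc(a, 'argmax', axis=axis, out=out, **kwds)
    return bound(*args, **kwds)
ValueError: attempt to get argmax of an empty sequence
```

```bash
cat >> h.py <<'E'
def Rt(phi,tilt=0):
    "jaw azimuth deg; tilt deg about tool y (applied in tool frame)"
    p=np.radians(phi); y=np.array([np.cos(p),np.sin(p),0]);z=np.array([0,0,-1.]);x=np.cross(y,z)
    return np.stack([x,y,z],1)@R.from_euler("y",tilt,degrees=True).as_matrix()
def go(pos,phi,tilt=0,n=None,clos=0,start=None,smax=.045,rmax=.16):
    o=manip.observe(); p,M=(o["eef_pos"],R.from_quat(o["orientation"]).as_matrix()) if start is None else start
    T=Rt(phi,tilt) if np.ndim(phi)==0 else phi; pos=np.asarray(pos,float)
    rv=R.from_matrix(M.T@T).as_rotvec(); need=max(np.linalg.norm(pos-p)/smax,np.linalg.norm(rv)/rmax)
    n=n or max(1,int(np.ceil(need))); p0,M0=p.copy(),M.copy(); rows=[]
    for i in range(1,n+1):
        pt=p0+(pos-p0)*i/n; Mt=M0@R.from_rotvec(rv*i/n).as_matrix()
        s=np.round(M.T@(pt-p),3); r=np.round(R.from_matrix(M.T@Mt).as_rotvec(),3)
        p=p+M@s; M=M@R.from_rotvec(r).as_matrix(); rows.append(" ".join(f"{v:.3g}" if v else "0" for v in [*s,*r])+f" {clos}")
    for i in range(0,n,5): print("; ".join(rows[i:i+5]))
    return p,M
E
python3 - <<'E'
from h import *
go([.586,.287,.16],-14)
E
```

```text
-0.038 -0.016 0.004 0 0 0.124 0; -0.04 -0.01 0.004 0 0 0.123 0; -0.041 -0.006 0.003 0 0 0.124 0; -0.042 -0.001 0.004 0 0 0.123 0; -0.041 0.005 0.004 0 0 0.124 0
-0.04 0.009 0.004 0 0 0.124 0; -0.039 0.015 0.004 0 0 0.123 0; -0.037 0.019 0.003 0 0 0.124 0; -0.034 0.023 0.004 0 0 0.123 0; -0.031 0.028 0.004 0 0 0.124 0
-0.028 0.031 0.004 0 0 0.124 0; -0.023 0.034 0.003 0 0 0.123 0
```

Emit:
move_arm --plan "-0.038 -0.016 0.004 0 0 0.124 0; -0.04 -0.01 0.004 0 0 0.123 0; -0.041 -0.006 0.003 0 0 0.124 0; -0.042 -0.001 0.004 0 0 0.123 0; -0.041 0.005 0.004 0 0 0.124 0" --grip_force 25

```text
time_s: 1.68
eef_pos: [0.3688, 0.4774, 0.1865]
orientation: [0.459, 0.888, 0.0, 0.0]
wrist_force: [-0.3, -0.2, 0.1]
gripper_width: 0.996
```

Emit:
move_arm --plan "-0.04 0.009 0.004 0 0 0.124 0; -0.039 0.015 0.004 0 0 0.123 0; -0.037 0.019 0.003 0 0 0.124 0; -0.034 0.023 0.004 0 0 0.123 0; -0.031 0.028 0.004 0 0 0.124 0"

```text
time_s: 2.3
eef_pos: [0.5248, 0.341, 0.1675]
orientation: [0.707, 0.707, 0.0, 0.0]
wrist_force: [1.2, 0.3, -0.4]
gripper_width: 0.996
```

Emit:
move_arm --plan "-0.028 0.031 0.004 0 0 0.124 0; -0.023 0.034 0.003 0 0 0.123 0; 0 0 0 0 0 0 0"

```text
time_s: 2.68
eef_pos: [0.5875, 0.2852, 0.1601]
orientation: [0.789, 0.614, -0.0, 0.0]
wrist_force: [-0.7, 1.0, 0.1]
gripper_width: 1.003
```

```bash
python3 - <<'E'
from h import *
o=st(); p,d=manip.camera("wrist"); cv2.imwrite("pics/w1.png",p); np.save("wd.npy",d)
P=cloud("wrist",d,obs=o); m=((P[...,2]>.01)&(P[...,2]<.03)&(d>0)).astype(np.uint8)
n,l,s,c=cv2.connectedComponentsWithStats(m)
for i in range(1,n):
    if s[i,4]>800:
        q=P[l==i]; print(c[i].round(),s[i,4],cv2.minAreaRect(q[:,:2].astype(np.float32)),np.median(q[:,2]))
E
```

```text
t 2.67 p [0.5875 0.2852 0.1601] x [ 0.245  0.97  -0.   ] y [ 0.97  -0.245 -0.   ] z [-0. -0. -1.] j [ 0.28  0.29  1.59 -0.    1.26  0.53] F [-0.7  1.   0.1] w 94.3
[58. 28.] 2813 ((0.39350491762161255, 0.5525726675987244), (0.11102056503295898, 0.06273919343948364), 22.72555160522461) 0.017462187931958417
[388.  68.] 5129 ((0.7384492754936218, 0.36990880966186523), (0.04206183925271034, 0.20052514970302582), 24.012582778930664) 0.017394262801853327
[176.  96.] 5811 ((0.5120746493339539, 0.41246840357780457), (0.11103193461894989, 0.061647363007068634), 88.44217681884766) 0.018427814265063153
[  5. 126.] 845 ((0.26538175344467163, 0.4695137143135071), (0.10948757082223892, 0.02444465272128582), 75.00950622558594) 0.017820796299878594
[277. 190.] 5918 ((0.5878883600234985, 0.2891441285610199), (0.11102356761693954, 0.06030904874205589), 77.07380676269531) 0.018564156563149845
[488. 200.] 1391 ((0.8493472933769226, 0.23159049451351166), (0.224056214094162, 0.11203484237194061), 44.706233978271484) 0.02006009399936637
[527. 199.] 3200 ((0.9029276967048645, 0.20880459249019623), (0.0919215977191925, 0.1304871141910553), 89.84477996826172) 0.024327823954738245
[150. 223.] 3705 ((0.44393229484558105, 0.27887162566185), (0.10557592660188675, 0.06156075373291969), 89.85804748535156) 0.01789532839237995
[409. 237.] 1481 ((0.7209839820861816, 0.20139387249946594), (0.06498906016349792, 0.06981422007083893), 26.09402847290039) 0.019083680509409756
[539. 269.] 1121 ((0.9045199155807495, 0.0864679366350174), (0.12623585760593414, 0.07908853143453598), 0.7829591631889343) 0.02421853140502611
[ 39. 266.] 1228 ((0.24501949548721313, 0.2616385519504547), (0.05232542008161545, 0.1125544086098671), 75.2023696899414) 0.01831809464184496
[265. 369.] 2165 ((0.513131856918335, 0.05386478453874588), (0.08852968364953995, 0.11583161354064941), 83.47801971435547) 0.015265032531129208
```

View pics/w1.png

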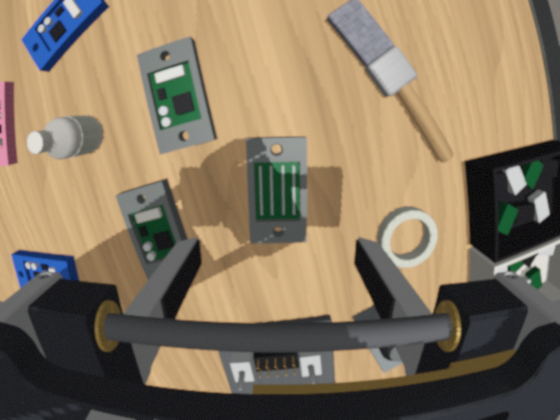

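The wrist picture shows the solder-up board between the fingers at (277,190), with silver lines on green. Its measured pose matches the top camera to about 2 mm, so I'll grasp it.

```bash
python3 - <<'E'
from h import *
go([.5877,.2888,.004],-13.4,n=4)
E
```

```text
0.001 0 0.039 0 0 -0.003 0; 0 0 0.039 0 0 -0.003 0; 0.001 0.001 0.039 0 0 -0.002 0; 0.001 0 0.039 -0.001 0 -0.003 0
```

Emit:
move_arm --plan "0.001 0 0.039 0 0 -0.003 0; 0 0 0.039 0 0 -0.003 0; 0.001 0 0.039 0 0 -0.002 0; 0.001 0 0.039 0 0 -0.003 0; 0 0 0 0 0 0 150"

```text
time_s: 3.35
eef_pos: [0.5849, 0.291, 0.0029]
orientation: [0.784, 0.621, -0.001, -0.001]
wrist_force: [-0.6, -0.1, 0.7]
gripper_width: 0.926
```

Emit:
move_arm --plan "0 0 0 0 0 0 255; 0 0 0 0 0 0 255; 0 0 0 0 0 0 255; 0 0 0 0 0 0 255; 0 0 0 0 0 0 255"

```text
time_s: 3.98
eef_pos: [0.5869, 0.2903, 0.0052]
orientation: [0.784, 0.62, 0.0, 0.0]
wrist_force: [-2.3, 0.9, 5.0]
gripper_width: 0.637
```

```bash
python3 - <<'E'
from h import *
o=st()
s=go([.5877,.2888,.17],-13.4,n=4,clos=255)
go([.531,.0755,.17],-96.6,start=s,clos=255)
E
```

```text
t 3.98 p [0.5869 0.2903 0.0052] x [0.231 0.973 0.001] y [ 0.973 -0.231  0.001] z [ 0.001  0.001 -1.   ] j [0.29 0.49 1.64 0.   1.01 0.52] F [-2.3  0.9  5. ] w 59.9
0 0 -0.041 0 0 0 255; -0.001 0.001 -0.041 0 0 0 255; 0 0 -0.042 0 -0.001 0.001 255; 0 0 -0.041 0.001 0 0 255
-0.022 -0.001 0 0 0 0.145 255; -0.022 0.003 0 0 0 0.145 255; -0.021 0.006 0 0 0 0.146 255; -0.021 0.009 0 0 0 0.145 255; -0.018 0.011 0 0 0 0.145 255
-0.017 0.015 0 0 0 0.145 255; -0.015 0.016 0 0 0 0.145 255; -0.012 0.019 0 0 0 0.146 255; -0.009 0.02 0 0 0 0.145 255; -0.007 0.021 0 0 0 0.145 255
```

Emit:
move_arm --plan "0 0 -0.041 0 0 0 255; -0.001 0.001 -0.041 0 0 0 255; 0 0 -0.042 0 0 0 255; 0 0 -0.041 0 0 0 255; 0 0 0 0 0 0 255"

```text
time_s: 4.6
eef_pos: [0.5894, 0.2893, 0.173]
orientation: [0.785, 0.62, 0.003, 0.001]
wrist_force: [-0.2, 0.6, -2.0]
gripper_width: 0.636
```

Emit:
move_arm --plan "-0.022 -0.001 0 0 0 0.145 255; -0.022 0.003 0 0 0 0.145 255; -0.021 0.006 0 0 0 0.146 255; -0.021 0.009 0 0 0 0.145 255; -0.018 0.011 0 0 0 0.145 255"

```text
time_s: 5.22
eef_pos: [0.5573, 0.1814, 0.1662]
orientation: [0.954, 0.299, -0.002, -0.0]
wrist_force: [0.8, -0.3, -2.0]
gripper_width: 0.639
```

Emit:
move_arm --plan "-0.017 0.015 0 0 0 0.145 255; -0.015 0.016 0 0 0 0.145 255; -0.012 0.019 0 0 0 0.146 255; -0.009 0.02 0 0 0 0.145 255; -0.007 0.021 0 0 0 0.145 255"

```text
time_s: 5.85
eef_pos: [0.5287, 0.0744, 0.1665]
orientation: [0.998, -0.06, -0.002, 0.0]
wrist_force: [0.9, -0.4, -2.4]
gripper_width: 0.633
```

```bash
python3 - <<'E'
from h import *
o=st(); p,d=manip.camera("wrist"); cv2.imwrite("pics/w2.png",p); np.save("wd.npy",d)
P=cloud("wrist",d,obs=o)
# held board: near tcp height
M=R.from_quat(o["orientation"]).as_matrix(); T=(P-o["eef_pos"])@M
m=((np.abs(T[...,0])<.09)&(np.abs(T[...,1])<.029)&(T[...,2]>-.03)&(T[...,2]<0.012)&(d>0))
q=T[m]; print(m.sum(),q.min(0),q.max(0),np.median(q,0))
E
```

```text
t 5.85 p [0.5287 0.0744 0.1665] x [ 0.993 -0.119 -0.005] y [-0.119 -0.993  0.   ] z [-0.005  0.    -1.   ] j [-0.07  0.02  1.88 -0.    1.25  1.62] F [ 0.9 -0.4 -2.4] w 59.5
16665 [-0.05089862 -0.0289847  -0.02917192] [0.05389279 0.0289897  0.00619761] [ 1.11314899e-02 -1.32689078e-05 -1.08046223e-02]
```

View pics/w2.png

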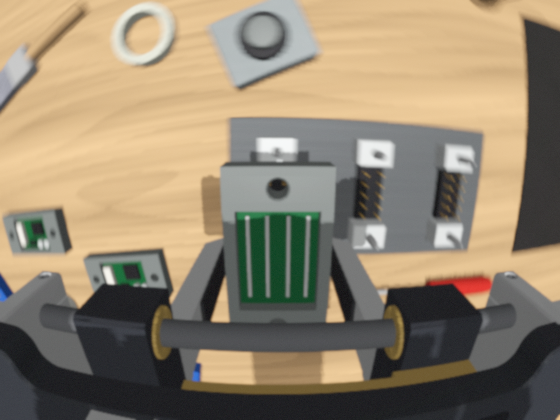

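```bash
cat >> h.py <<'E'
def blocks(P,d,verbose=True):
    m=((P[...,2]>.036)&(P[...,2]<.046)&(d>0)&(P[...,0]>.43)&(P[...,0]<.62)&(P[...,1]>-.17)&(P[...,1]<.13)).astype(np.uint8)
    n,l,s,c=cv2.connectedComponentsWithStats(m)
    for i in range(1,n):
        if s[i,4]>40:
            q=P[l==i]; r=cv2.minAreaRect(q[:,:2].astype(np.float32)); print("blk",c[i].round(),s[i,4],np.round(r[0],4),np.round(r[1],4),round(r[2],1),np.median(q[:,2]).round(4))
E
python3 - <<'E'
from h import *
o=manip.observe(); d=np.load("wd.npy"); P=cloud("wrist",d,obs=o); blocks(P,d)
im=cv2.imread("pics/w2.png")
print(ray("wrist",[[277,187]],o["eef_pos"][2]+.015,obs=o))
M=R.from_quat(o["orientation"]).as_matrix()
h=ray("wrist",[[277,187]],o["eef_pos"][2]+.015,obs=o)[0]; print("tool",M.T@(h-o["eef_pos"]))
c=np.hstack([cv2.resize(im[140:230,220:340],None,fx=3,fy=3,interpolation=cv2.INTER_CUBIC),cv2.resize(im[130:220,350:480],(390,270),interpolation=cv2.INTER_CUBIC)])
cv2.imwrite("pics/w2c.png",c)
E
```

```text
blk [274. 149.] 779 [0.5759 0.0698] [0.0341 0.0214] 82.7 0.0393
blk [372. 151.] 752 [ 0.5632 -0.0251] [0.0348 0.0245] 83.6 0.0394
blk [455. 155.] 560 [ 0.5517 -0.1202] [0.0354 0.0247] 83.1 0.0397
blk [366. 234.] 648 [ 0.4778 -0.0147] [0.0352 0.0255] 84.0 0.0394
blk [445. 231.] 474 [ 0.4671 -0.1094] [0.036  0.0249] 85.9 0.0396
[[0.57064968 0.06788412 0.18137772]]
tool [ 0.04260399 -0.00056935 -0.01522631]
```

View pics/w2c.png

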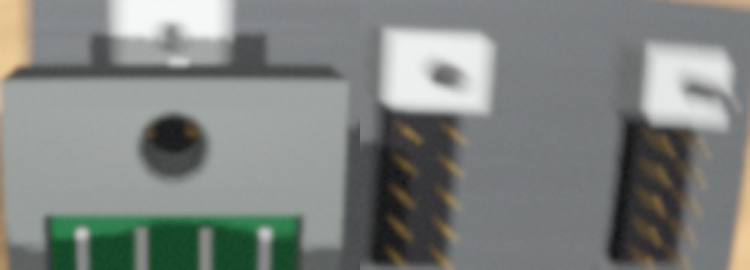

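```bash
python3 - <<'E'
from h import *
o=st(); go([.5315,.0752,.090],-96.75,n=3,clos=255)
E
```

```text
t 5.9 p [0.5282 0.0726 0.1664] x [ 0.992 -0.123 -0.005] y [-0.123 -0.992  0.002] z [-0.005 -0.001 -1.   ] j [-0.08  0.01  1.89 -0.    1.25  1.62] F [ 0.8 -0.6 -1.9] w 59.9
0.001 -0.001 0.025 0.001 0.002 -0.002 255; 0.001 -0.001 0.026 0 0.002 -0.002 255; 0.001 -0.001 0.025 0.001 0.001 -0.002 255
```

Emit:
move_arm --plan "0.001 0 0.025 0 0 0 255; 0.001 -0.001 0.025 0 0 0 255; 0.001 0 0.026 0 0 0 255; 0 0 0 0 0 0 255; 0 0 0 0 0 0 255"

```text
time_s: 6.52
eef_pos: [0.5336, 0.0759, 0.0934]
orientation: [0.998, -0.057, -0.0, -0.0]
wrist_force: [-0.6, -0.7, -1.5]
gripper_width: 0.63
```

```bash
cat >> h.py <<'E'
def avg(n=5):
    ps=[];rs=[]
    for i in range(n):
        o=manip.observe(); ps.append(o["eef_pos"]); rs.append(o["orientation"]); manip.camera("wrist")
    o=dict(manip.observe()); o["eef_pos"]=np.mean(ps,0); o["orientation"]=R.from_quat(rs).mean().as_quat()
    print("sd",np.std(ps,0).round(4)); return st(o)
E
python3 - <<'E'
from h import *
o=avg(6)
p,d=manip.camera("wrist"); cv2.imwrite("pics/w3.png",p); P=cloud("wrist",d,obs=o); blocks(P,d)
E
```

```text
sd [0.0003 0.0001 0.0004]
t 6.83 p [0.5342 0.0758 0.0942] x [ 0.994 -0.114  0.001] y [-0.114 -0.994 -0.   ] z [ 0.001 -0.    -1.   ] j [-0.07  0.12  1.92 -0.    1.1   1.62] F [ 0.4  0.4 -0.8] w 59.5
blk [276. 156.] 416 [0.5844 0.0715] [0.0334 0.006 ] 83.6 0.0391
blk [399. 169.] 1101 [ 0.5647 -0.0228] [0.0349 0.0242] 84.4 0.0394
blk [496. 174.] 750 [ 0.5533 -0.1177] [0.0353 0.0245] 82.8 0.0394
blk [278. 182.] 86 [0.5656 0.0724] [0.0125 0.0041] 81.7 0.0393
blk [480. 265.] 629 [ 0.4678 -0.1078] [0.0358 0.0252] 83.2 0.0393
blk [389. 270.] 868 [ 0.4795 -0.0128] [0.0348 0.0245] 84.0 0.0393
```

View pics/w3.png

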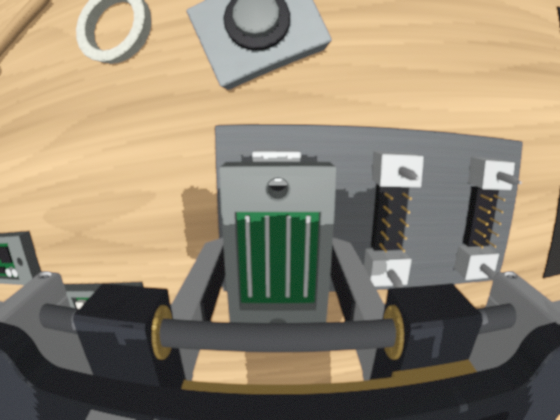

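Emit:
move_arm --plan "0 -0.001 0.01 0 0 0 255; 0 0 0.01 0 0 0 255; 0 0 0.004 0 0 0 255; 0 0 0 0 0 0 255"

```text
time_s: 7.38
eef_pos: [0.5334, 0.0768, 0.0687]
orientation: [0.998, -0.057, -0.001, -0.0]
wrist_force: [-0.1, -0.2, -1.6]
gripper_width: 0.64
```

```bash
python3 - <<'E'
from h import *
o=avg(2)
p,d=manip.camera("wrist"); cv2.imwrite("pics/w4.png",cv2.resize(p[130:340,180:540],None,fx=2,fy=2,interpolation=cv2.INTER_CUBIC)); P=cloud("wrist",d,obs=o); blocks(P,d)
p,d=manip.camera("scene"); cv2.imwrite("pics/s4.png",cv2.resize(p[170:300,170:330],None,fx=4,fy=4,interpolation=cv2.INTER_CUBIC))
E
```

```text
sd [0.0002 0.     0.0002]
t 7.47 p [0.5335 0.0768 0.069 ] x [ 0.993 -0.114 -0.001] y [-0.114 -0.993  0.   ] z [-0.001  0.    -1.   ] j [-0.07  0.16  1.93  0.    1.05  1.62] F [ 0.4 -0.4 -1.8] w 59.8
blk [277. 158.] 309 [0.5854 0.0711] [0.0344 0.0037] 83.4 0.0387
blk [413. 175.] 1335 [ 0.5638 -0.0228] [0.0349 0.0247] 84.0 0.0388
blk [514. 180.] 803 [ 0.5525 -0.1178] [0.0362 0.0243] 83.0 0.0389
blk [278. 186.] 101 [0.567  0.0732] [0.0111 0.0061] 83.3 0.0387
blk [492. 274.] 458 [ 0.4673 -0.1077] [0.0359 0.0253] 84.6 0.0387
blk [399. 280.] 734 [ 0.4785 -0.0126] [0.0352 0.0252] 83.2 0.0388
```

View pics/w4.png

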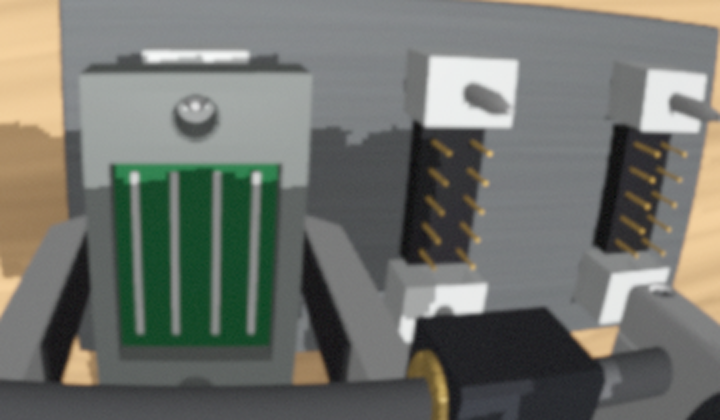

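View pics/s4.png

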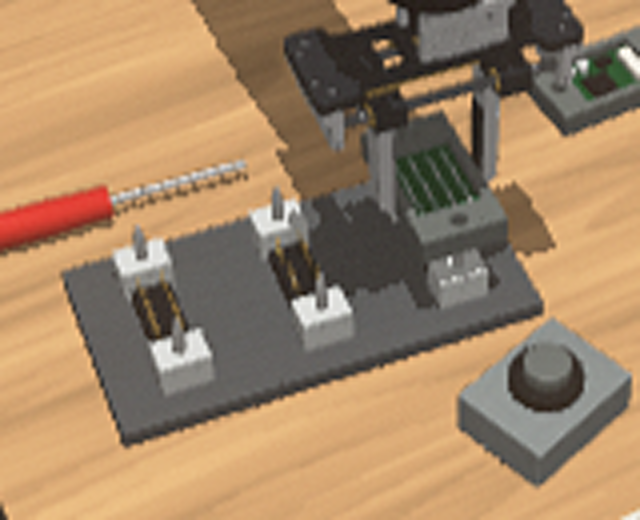

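Emit:
move_arm --plan "0 0 0.008 0 0 0 255; 0 0 0.007 0 0 0 255; 0 0 0.006 0 0 0 255; 0 0 0.003 0 0 0 255; 0 0 0 0 0 0 255"

```text
time_s: 8.2
eef_pos: [0.534, 0.0768, 0.0454]
orientation: [0.998, -0.057, 0.0, 0.0]
wrist_force: [0.5, -0.6, -2.4]
gripper_width: 0.635
```

```bash
python3 - <<'E'
from h import *
o=avg(2)
p,d=manip.camera("wrist"); cv2.imwrite("pics/w5.png",cv2.resize(p[130:340,180:540],None,fx=2,fy=2,interpolation=cv2.INTER_CUBIC)); P=cloud("wrist",d,obs=o); 
T=P[195:205,275:281]; 
q=P[160:175,240:255].reshape(-1,3); print("board top z",np.median(q,0)); blocks(P,d)
p,d=manip.camera("scene"); cv2.imwrite("pics/s5.png",cv2.resize(p[170:300,170:330],None,fx=4,fy=4,interpolation=cv2.INTER_CUBIC))
E
```

```text
sd [0. 0. 0.]
t 8.3 p [0.534  0.0768 0.0454] x [ 0.993 -0.114  0.   ] y [-0.114 -0.993 -0.   ] z [ 0. -0. -1.] j [-0.07  0.2   1.94  0.    1.01  1.62] F [-0.1 -0.2 -2.5] w 59.8
board top z [0.58805072 0.08712078 0.05881701]
blk [281. 161.] 248 [0.5868 0.0673] [0.0515 0.0009] 82.9 0.0412
blk [426. 181.] 1574 [ 0.5644 -0.0225] [0.0353 0.0244] 83.1 0.0394
blk [532. 186.] 903 [ 0.553  -0.1181] [0.0366 0.0245] 83.2 0.0394
blk [525. 277.] 49 [ 0.4775 -0.1212] [0.0125 0.0053] 56.5 0.0392
```

View pics/s5.png

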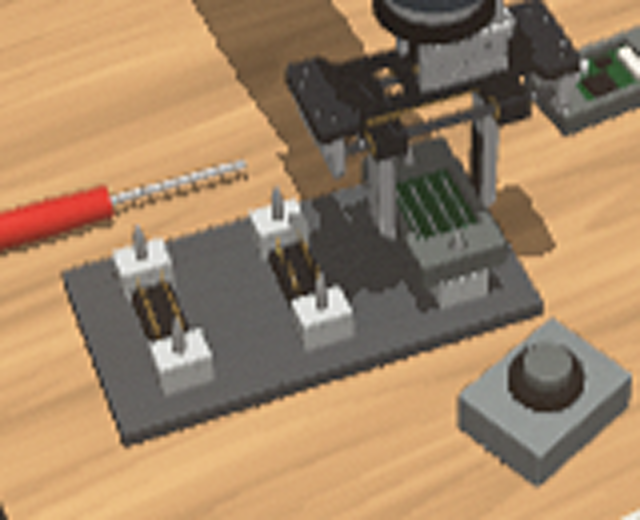

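Emit:
move_arm --plan "0 0 0.002 0 0 0 255; 0 0 0.001 0 0 0 255; 0 0 0 0 0 0 255; 0 0 0 0 0 0 40; 0 0 0 0 0 0 40"

```text
time_s: 9.02
eef_pos: [0.5341, 0.0768, 0.0426]
orientation: [0.998, -0.057, 0.0, 0.0]
wrist_force: [-0.4, -0.6, 0.2]
gripper_width: 0.809
```

Emit:
move_arm --plan "0 0 0 0 0 0 40; 0 0 0 0 0 0 40; 0 0 -0.02 0 0 0 40; 0 0 -0.04 0 0 0 40; 0 0 -0.05 0 0 0 40"

```text
time_s: 9.65
eef_pos: [0.5328, 0.0768, 0.1524]
orientation: [0.998, -0.057, -0.001, -0.0]
wrist_force: [0.5, -1.0, -0.5]
gripper_width: 0.842
```

```bash
python3 - <<'E'
from h import *
o=st()
p,d=manip.camera("top"); cv2.imwrite("pics/t5.png",p); np.save("top_d.npy",d)
for b in boards(p,d): print(*b)
P=cloud("top",d); 
q=P[165:210,285:305].reshape(-1,3); q=q[(q[:,2]>.05)&(q[:,2]<.075)]; print(len(q),np.median(q,0),cv2.minAreaRect(q[:,:2].astype(np.float32)))
o=avg(3);p,d=manip.camera("wrist"); cv2.imwrite("pics/w6.png",p); P=cloud("wrist",d,obs=o);m=((P[...,2]>.052)&(P[...,2]<.064)&(d>0)&(np.hypot(P[...,0]-.533,P[...,1]-.077)<.08)); q=P[m]
print(m.sum(),np.median(q,0),cv2.minAreaRect(q[:,:2].astype(np.float32))); blocks(P,d)
E
```

```text
t 9.65 p [0.5328 0.0768 0.1524] x [ 0.993 -0.114 -0.003] y [-0.114 -0.993  0.   ] z [-0.003  0.    -1.   ] j [-0.07  0.04  1.89  0.    1.22  1.62] F [ 0.5 -1.  -0.5] w 79.2
[275.  63.] [0.8914 0.1233 0.1363 0.0397 2.2131] [0.8881 0.1234 0.023 ] [107.5 114.5 106.5]
[315.  63.] [ 0.8875  0.008   0.1321  0.043  -1.3349] [0.8871 0.0091 0.023 ] [51. 82. 40.]
[235.  64.] [0.8875 0.2386 0.1273 0.0399 0.832 ] [0.8876 0.2375 0.0228] [41.  44.  34.5]
[185. 120.] [ 7.36900e-01  3.68500e-01  2.00100e-01  4.25000e-02 -6.55823e+01] [0.7291 0.3838 0.0172] [114. 110. 115.]
[522. 127.] [ 0.6973 -0.5791  0.0909  0.0828  1.1519] [ 0.6934 -0.5722  0.0133] [76. 76. 78.]
[ 95. 157.] [6.30900e-01 6.39100e-01 1.27700e-01 3.90000e-02 8.88305e+01] [0.6299 0.6376 0.0223] [44. 76. 33.]
[176. 197.] [5.10100e-01 4.10800e-01 1.13000e-01 5.99000e-02 8.88702e+01] [0.5102 0.4102 0.0175] [102. 107. 106.]
[ 95. 197.] [5.15900e-01 6.39100e-01 1.27500e-01 4.04000e-02 8.85617e+01] [0.5151 0.637  0.0228] [82. 83. 46.]
[224. 221.] [4.4290e-01 2.7400e-01 1.1110e-01 5.9300e-02 8.8954e+01] [0.442  0.2738 0.0173] [108. 114. 114
[... 663 characters left out ...]
4486822783947), 89.0564956665039)
sd [0.0008 0.     0.0021]
t 9.85 p [0.5372 0.0766 0.1584] x [ 0.993 -0.114  0.01 ] y [-0.114 -0.994 -0.   ] z [ 0.01  -0.001 -1.   ] j [-0.07  0.04  1.88 -0.    1.21  1.62] F [0.7 0.3 0.1] w 79.4
4952 [0.53198117 0.07749121 0.05647414] ((0.5358099341392517, 0.07713514566421509), (0.060536276549100876, 0.11055176705121994), 83.39400482177734)
blk [278. 145.] 46 [0.5908 0.0707] [0.0338 0.0007] 83.4 0.04
blk [378. 159.] 782 [ 0.5683 -0.0228] [0.0348 0.0245] 83.3 0.0447
blk [462. 164.] 594 [ 0.557  -0.1181] [0.0355 0.0245] 83.2 0.0446
blk [451. 241.] 565 [ 0.4716 -0.108 ] [0.0355 0.0254] 83.7 0.0438
blk [376. 240.] 478 [ 0.4833 -0.0131] [0.035 0.024] 82.4 0.0439
```

View pics/w6.png

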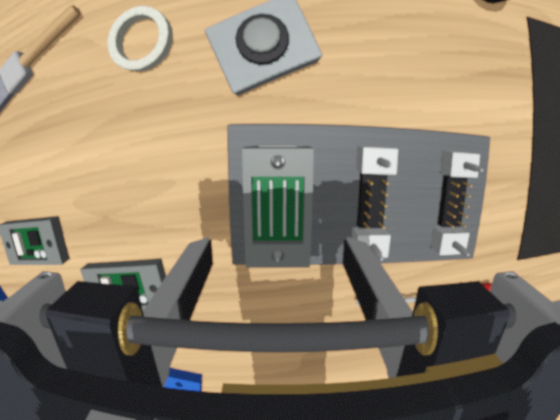

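The first board is seated: both pins show and its top is at about 60 mm. Next is the component-up board at (224,221) in the top view.

```bash
python3 - <<'E'
from h import *
o=st()
s=go([.4449,.2755,.14],-1,clos=0)
E
```

```text
t 9.9 p [0.5333 0.0768 0.1518] x [ 0.993 -0.114 -0.001] y [-0.114 -0.993  0.   ] z [-0.001  0.    -1.   ] j [-0.07  0.04  1.89 -0.    1.21  1.62] F [-1.6 -0.7 -0.5] w 79.5
-0.01 -0.017 0.001 0 0 -0.152 0; -0.007 -0.018 0.001 0 0 -0.151 0; -0.005 -0.02 0.001 0 0 -0.152 0; -0.001 -0.019 0.001 0 0 -0.151 0; 0.001 -0.02 0.001 0 0 -0.152 0
0.005 -0.019 0.001 -0.001 0 -0.152 0; 0.007 -0.019 0.002 0 0 -0.151 0; 0.01 -0.017 0.001 0 0.001 -0.152 0; 0.012 -0.015 0.001 0 0 -0.151 0; 0.015 -0.014 0.001 0 0 -0.152 0
0.016 -0.011 0.001 0 0 -0.152 0
```

Emit:
move_arm --plan "-0.01 -0.017 0.001 0 0 -0.152 0; -0.007 -0.018 0.001 0 0 -0.151 0; -0.005 -0.02 0.001 0 0 -0.152 0; -0.001 -0.019 0.001 0 0 -0.151 0; 0.001 -0.02 0.001 0 0 -0.152 0"

```text
time_s: 10.52
eef_pos: [0.4919, 0.1673, 0.1451]
orientation: [0.948, 0.319, -0.002, -0.0]
wrist_force: [-0.3, 0.1, 0.6]
gripper_width: 0.999
```

Emit:
move_arm --plan "0.005 -0.019 0.001 0 0 -0.152 0; 0.007 -0.019 0.002 0 0 -0.151 0; 0.01 -0.017 0.001 0 0 -0.152 0; 0.012 -0.015 0.001 0 0 -0.151 0; 0.015 -0.014 0.001 0 0 -0.152 0"

```text
time_s: 11.15
eef_pos: [0.4515, 0.2577, 0.1391]
orientation: [0.763, 0.647, -0.002, -0.001]
wrist_force: [-0.0, 0.2, -0.4]
gripper_width: 1.001
```

Emit:
move_arm --plan "0.016 -0.011 0.001 0 0 -0.152 0; 0 0 0 0 0 0 0; 0 0 0 0 0 0 0"

```text
time_s: 11.52
eef_pos: [0.4446, 0.2746, 0.1394]
orientation: [0.714, 0.7, -0.001, -0.0]
wrist_force: [-0.5, 0.2, -0.7]
gripper_width: 1.006
```

```bash
cat >> h.py <<'E'
def wboard(o,near,zlo=.011,zhi=.03,rad=.09):
    p,d=manip.camera("wrist"); P=cloud("wrist",d,obs=o)
    m=((P[...,2]>zlo)&(P[...,2]<zhi)&(d>0)&(np.hypot(P[...,0]-near[0],P[...,1]-near[1])<rad)).astype(np.uint8)
    n,l,s,c=cv2.connectedComponentsWithStats(m); i=1+np.argmax(s[1:,4]); q=P[l==i]; r=cv2.minAreaRect(q[:,:2].astype(np.float32))
    (cx,cy),(w,h),a=r; print("board",np.round([cx,cy,max(w,h),min(w,h)],4),"yaw",((a if w>h else a+90)+90)%180-90,"z",np.median(q[:,2]).round(4),s[i,4]); return p
E
python3 - <<'E'
from h import *
o=avg(3); p=wboard(o,[.445,.275]); cv2.imwrite("pics/w7.png",p)
E
```

```text
sd [0.0002 0.     0.0002]
t 11.68 p [0.4449 0.2746 0.1397] x [ 0.019  1.    -0.001] y [ 1.    -0.019 -0.001] z [-0.001 -0.001 -1.   ] j [ 0.34  0.02  1.93 -0.    1.19  0.35] F [-0.   0.  -0.6] w 93.8
board [0.4434 0.2757 0.1111 0.0605] yaw -89.90639105439186 z 0.0188 4747
```

View pics/w7.png

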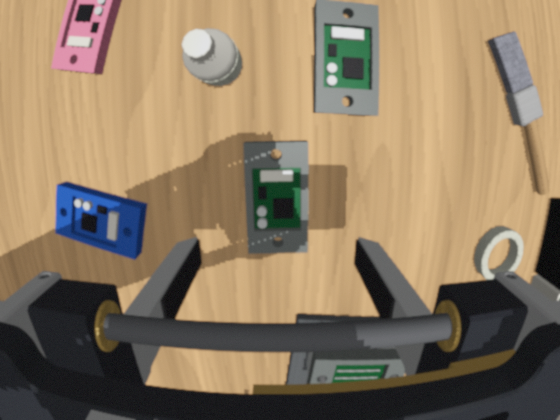

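The view shows the grey-framed, component-up board centred at (276,197) between the fingers. I'll grasp it.

Emit:
move_arm --plan "0.001 -0.001 0.045 0 0 -0.02 0; 0 0 0.045 0 0 0 0; 0 0 0.035 0 0 0 0; 0 0 0.01 0 0 0 0; 0 0 0 0 0 0 120" --grip_force 30

```text
time_s: 12.35
eef_pos: [0.4443, 0.2761, 0.0057]
orientation: [0.706, 0.708, -0.0, -0.0]
wrist_force: [0.2, -0.0, -0.4]
gripper_width: 0.924
```

Emit:
move_arm --plan "0 0 0 0 0 0 255; 0 0 0 0 0 0 255; 0 0 0 0 0 0 255; 0 0 0 0 0 0 255; 0 0 0 0 0 0 255"

```text
time_s: 12.98
eef_pos: [0.4446, 0.2765, 0.0064]
orientation: [0.706, 0.708, 0.001, 0.0]
wrist_force: [-2.3, -0.5, 6.3]
gripper_width: 0.635
```

```bash
python3 - <<'E'
from h import *
o=st()
M=R.from_quat(o["orientation"]).as_matrix()
s=go(o["eef_pos"]+[0,0,.04],M,n=1,clos=255)
s=go([.45,.225,s[0][2]],103.6,start=s,clos=255)
E
```

```text
t 12.97 p [0.4446 0.2765 0.0064] x [-0.003  1.     0.   ] y [1.    0.003 0.001] z [ 0.001  0.    -1.   ] j [0.34 0.23 1.98 0.   0.92 0.34] F [-2.3 -0.5  6.3] w 59.7
0 0 -0.04 0 0 0 255
-0.004 0 0 0 0 -0.15 255; -0.005 0 0 0 0 -0.151 255; -0.004 -0.001 0 0 0 -0.15 255; -0.004 -0.001 0 0 0 -0.151 255; -0.004 -0.002 0 0 0 -0.15 255
-0.003 -0.003 0 0 0.001 -0.151 255; -0.003 -0.003 0 0.001 0 -0.15 255; -0.003 -0.003 0 0 0 -0.15 255; -0.002 -0.004 0 0 0 -0.151 255; -0.001 -0.004 0 0 0 -0.15 255
-0.001 -0.005 0 0 0 -0.151 255; 0 -0.004 0 0 0 -0.15 255
```

Emit:
move_arm --plan "0 0 -0.04 0 0 0 255; -0.004 0 0 0 0 -0.15 255; -0.005 0 0 0 0 -0.151 255; -0.004 -0.001 0 0 0 -0.15 255; -0.004 -0.001 0 0 0 -0.151 255"

```text
time_s: 13.6
eef_pos: [0.4452, 0.2588, 0.0449]
orientation: [0.462, 0.887, -0.0, -0.0]
wrist_force: [1.0, 0.6, -1.6]
gripper_width: 0.638
```

Emit:
move_arm --plan "-0.004 -0.002 0 0 0 -0.15 255; -0.003 -0.003 0 0 0 -0.151 255; -0.003 -0.003 0 0 0 -0.15 255; -0.003 -0.003 0 0 0 -0.15 255; -0.002 -0.004 0 0 0 -0.151 255"

```text
time_s: 14.22
eef_pos: [0.4479, 0.2375, 0.0449]
orientation: [0.104, 0.995, -0.0, -0.001]
wrist_force: [-0.0, -0.2, -3.1]
gripper_width: 0.636
```

Emit:
move_arm --plan "-0.001 -0.004 0 0 0 -0.15 255; -0.001 -0.005 0 0 0 -0.151 255; 0 -0.004 0 0 0 -0.15 255; 0 0 0.025 0 0 0 255; 0 0 0.013 0 0 0 255"

```text
time_s: 14.85
eef_pos: [0.4484, 0.2242, 0.006]
orientation: [-0.118, 0.993, -0.0, -0.001]
wrist_force: [-5.3, -3.2, 34.4]
gripper_width: 0.635
```

```bash
python3 - <<'E'
from h import *
o=avg(3)
E
```

```text
sd [0.0002 0.0001 0.0002]
t 15.0 p [0.4486 0.2243 0.0061] x [-0.972 -0.235  0.003] y [-0.235  0.972 -0.   ] z [-0.002 -0.001 -1.   ] j [ 0.24  0.19  2.04 -0.    0.92 -1.57] F [ 0.4 -0.5 -0.9] w 59.9
```

```bash
cat >> h.py <<'E'
def tcp_for(piv,phi,tilt,back=.006):
    return np.asarray(piv)+Rt(phi,tilt)[:,2]*back
E
python3 - <<'E'
from h import *
piv=[.4484,.2242,.014]
s=go(tcp_for(piv,103.6,-30),103.6,-30,n=4); print(s[0])
E
```

```text
-0.001 0 0 0 -0.131 0 0; 0 0 -0.001 0 -0.131 0 0; -0.001 0 0 0 -0.132 0 0; -0.001 0 -0.001 0 -0.131 0 0
[0.45144738 0.22507284 0.00939175]
```

Emit:
move_arm --plan "0 0 0 0 0 0 40; 0 0 0 0 0 0 0; 0 0 0 0 0 0 0"

```text
time_s: 15.38
eef_pos: [0.4499, 0.2247, 0.0078]
orientation: [-0.118, 0.993, 0.0, 0.0]
wrist_force: [0.5, 0.9, 0.1]
gripper_width: 0.919
```

Emit:
move_arm --plan "-0.001 0 -0.001 0 -0.131 0 0; 0 0 -0.001 0 -0.131 0 0; -0.001 0 0 0 -0.132 0 0; -0.001 0 0 0 -0.131 0 0; 0 0 0 0 0 0 0"

```text
time_s: 16.0
eef_pos: [0.4496, 0.2247, 0.0085]
orientation: [-0.114, 0.96, 0.03, 0.255]
wrist_force: [1.3, 0.1, -0.2]
gripper_width: 0.999
```

```bash
python3 - <<'E'
from h import *
o=avg(2); p,d=manip.camera("wrist"); cv2.imwrite("pics/w8.png",p)
p,d=manip.camera("scene"); cv2.imwrite("pics/s8.png",cv2.resize(p[100:300,170:450],None,fx=2.5,fy=2.5))
E
```

```text
sd [0.001  0.0002 0.0007]
t 16.1 p [0.4506 0.2249 0.0092] x [-0.843 -0.204 -0.498] y [-0.235  0.972 -0.   ] z [ 0.484  0.117 -0.867] j [ 0.24 -0.03  2.36 -0.    0.29 -1.57] F [0.9 1.1 0.5] w 94.1
```

View pics/s8.png

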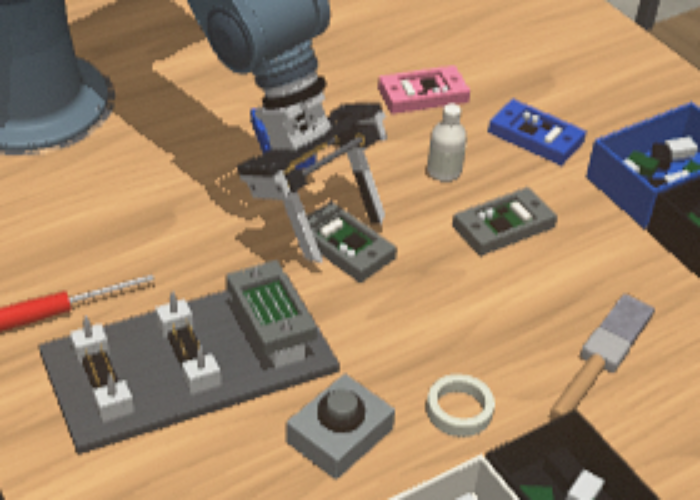

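View pics/w8.png

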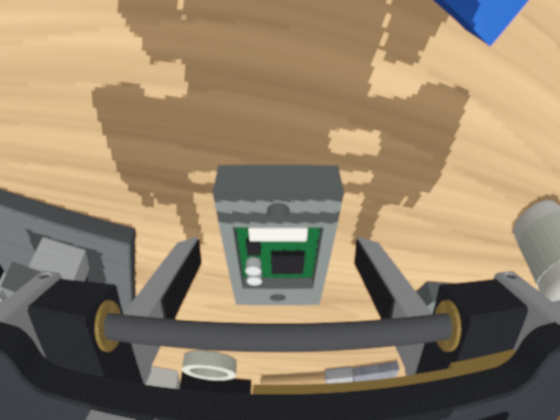

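Emit:
move_arm --plan "0 0 0 0 0 0 120; 0 0 0 0 0 0 255; 0 0 0 0 0 0 255; 0 0 0 0 0 0 255; 0 0 0 0 0 0 255"

```text
time_s: 16.82
eef_pos: [0.4523, 0.2252, 0.0101]
orientation: [-0.114, 0.959, 0.031, 0.258]
wrist_force: [0.2, 0.7, -0.3]
gripper_width: 0.637
```

```bash
python3 - <<'E'
from h import *
o=st(); M=R.from_quat(o["orientation"]).as_matrix()
piv=o["eef_pos"]-M[:,2]*.004; print(piv)
s=go(o["eef_pos"]+[0,0,.04],M,n=2,clos=255)
# rotate with piv rising to .09
T=M@R.from_euler("y",90,degrees=True).as_matrix()
for k in range(1,11):
    pass
s=go(np.array([piv[0],piv[1],.085])+T[:,2]*.004,T,n=11,start=s,clos=255); print(s)
E
```

```text
t 16.82 p [0.4523 0.2252 0.0101] x [-0.841 -0.203 -0.501] y [-0.235  0.972  0.   ] z [ 0.487  0.118 -0.865] j [ 0.24 -0.03  2.37 -0.    0.28 -1.57] F [ 0.2  0.7 -0.3] w 59.9
[0.45035629 0.2247636  0.01353754]
-0.01 0 -0.017 0 0 0 255; -0.01 0 -0.018 0 0 0 255
-0.001 0 -0.003 0 0.143 0 255; -0.001 0 -0.003 0 0.143 0 255; 0 0 -0.003 0 0.142 0 255; 0 0 -0.003 0 0.143 0 255; 0.001 0 -0.003 0 0.143 0 255
0.001 0 -0.003 0 0.143 0 255; 0.001 0 -0.002 0 0.143 0 255; 0.002 0 -0.003 0 0.142 0 255; 0.002 0 -0.002 0 0.143 0 255; 0.002 0 -0.002 0 0.143 0 255
0.003 0 -0.001 0 0.143 0 255
(array([0.4468003 , 0.22390252, 0.08310848]), array([[-4.87008934e-01, -2.34939508e-01, -8.41204925e-01],
       [-1.17732148e-01,  9.72009993e-01, -2.03311864e-01],
       [ 8.65425583e-01,  2.21687024e-05, -5.01037483e-01]]))
```

Emit:
move_arm --plan "-0.01 0 -0.017 0 0 0 255; -0.01 0 -0.018 0 0 0 255; -0.001 0 -0.003 0 0.143 0 255; -0.001 0 -0.003 0 0.143 0 255; 0 0 -0.003 0 0.142 0 255"

```text
time_s: 17.45
eef_pos: [0.4502, 0.2248, 0.0599]
orientation: [-0.118, 0.992, 0.005, 0.046]
wrist_force: [-0.1, 0.5, -1.6]
gripper_width: 0.635
```

Emit:
move_arm --plan "0 0 -0.003 0 0.143 0 255; 0.001 0 -0.003 0 0.143 0 255; 0.001 0 -0.003 0 0.143 0 255; 0.001 0 -0.002 0 0.143 0 255; 0.002 0 -0.003 0 0.142 0 255"

```text
time_s: 18.08
eef_pos: [0.4486, 0.2243, 0.0743]
orientation: [-0.113, 0.945, -0.036, -0.303]
wrist_force: [-0.7, -0.4, -3.0]
gripper_width: 0.631
```

Emit:
move_arm --plan "0.002 0 -0.002 0 0.143 0 255; 0.002 0 -0.002 0 0.143 0 255; 0.003 0 -0.001 0 0.143 0 255; 0 0 0 0 0 0 255; 0 0 0 0 0 0 255"

```text
time_s: 18.7
eef_pos: [0.4468, 0.224, 0.083]
orientation: [-0.103, 0.861, -0.059, -0.495]
wrist_force: [0.9, 0.8, -1.1]
gripper_width: 0.636
```

```bash
python3 - <<'E'
from h import *
o=avg(2); p,d=manip.camera("wrist"); cv2.imwrite("pics/w9.png",p)
p,d=manip.camera("scene"); cv2.imwrite("pics/s9.png",cv2.resize(p[100:300,170:450],None,fx=2.5,fy=2.5))
E
```

```text
sd [0.0001 0.     0.0003]
t 18.8 p [0.4468 0.224  0.0834] x [-0.489 -0.118  0.864] y [-0.235  0.972 -0.   ] z [-0.84  -0.203 -0.503] j [ 0.24  0.74  1.39  0.    2.05 -1.57] F [-0.7 -0.7 -1.6] w 59.7
```

View pics/s9.png

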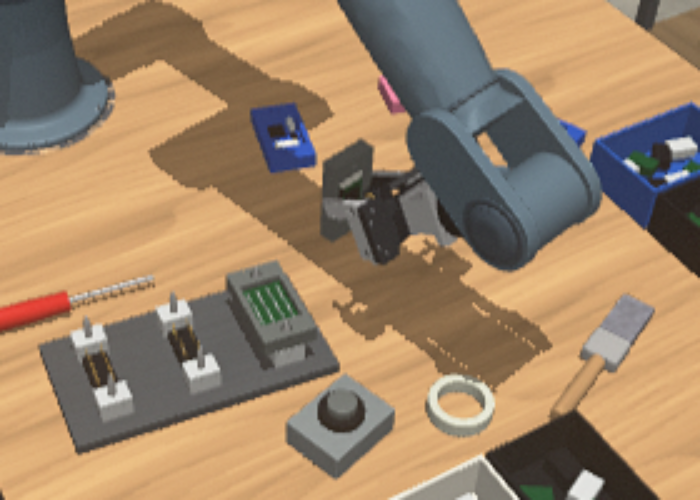

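View pics/w9.png

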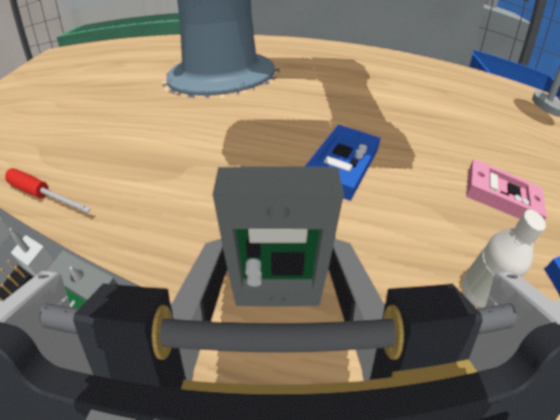

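```bash
cat >> h.py <<'E'
def standing(o,p,d,box=(215,170,345,305)):
    P=cloud("wrist",d,obs=o); l,t,r,b=box; Q=P[t:b,l:r].reshape(-1,3); im=cv2.cvtColor(p[t:b,l:r],cv2.COLOR_BGR2HSV).reshape(-1,3)
    k=(im[:,1]<60)&(np.linalg.norm(Q-o["eef_pos"],axis=1)<.075); Q=Q[k]
    # robust plane
    for _ in range(6):
        c=Q.mean(0); n=np.linalg.svd(Q-c,full_matrices=False)[2][2]; e=np.abs((Q-c)@n); Q=Q[e<max(.0015,1.5*np.median(e))]
    if n[2]<0:n=-n
    print("normal",n.round(3),"tilt from horiz deg",np.degrees(np.arcsin(n[2])).round(2),"c",c.round(4),"z range",np.percentile(Q[:,2],[1,99]).round(4),len(Q))
E
python3 - <<'E'
from h import *
o=avg(2); p,d=manip.camera("wrist"); standing(o,p,d)
E
```

```text
sd [0.     0.     0.0001]
t 19.0 p [0.447  0.224  0.0841] x [-0.489 -0.118  0.864] y [-0.235  0.972 -0.   ] z [-0.84  -0.203 -0.503] j [ 0.24  0.74  1.39  0.    2.05 -1.57] F [-0.6 -0.2 -2.1] w 59.7
normal [0.973 0.229 0.006] tilt from horiz deg 0.33 c [0.4552 0.2287 0.1023] z range [0.035  0.1414] 7070
```

Emit:
move_arm --plan "-0.012 0 0.007 0 0 0 255; -0.009 0 0.005 0 0 0 255; -0.003 0 0.002 0 0 0 255; 0 0 0 0 0 0 255; 0 0 0 0 0 0 255"

```text
time_s: 19.68
eef_pos: [0.4469, 0.2239, 0.0555]
orientation: [-0.103, 0.86, -0.059, -0.496]
wrist_force: [-0.1, 1.0, -1.2]
gripper_width: 0.636
```

```bash
python3 - <<'E'
from h import *
o=avg(2); p,d=manip.camera("wrist"); standing(o,p,d)
E
```

```text
sd [0.     0.     0.0001]
t 19.77 p [0.4469 0.224  0.0556] x [-0.487 -0.118  0.865] y [-0.235  0.972  0.   ] z [-0.841 -0.203 -0.501] j [ 0.24  0.78  1.38  0.    2.02 -1.57] F [-0.3 -1.3 -1.9] w 59.7
normal [0.973 0.23  0.003] tilt from horiz deg 0.19 c [0.4552 0.2284 0.0742] z range [0.0064 0.1129] 7176
```

Emit:
move_arm --plan "-0.002 0 0.001 0 0 0 255; 0 0 0 0 0 0 255; -0.001 0 0.0005 0 0 0 255; 0 0 0 0 0 0 255"

```text
time_s: 20.32
eef_pos: [0.447, 0.2239, 0.0525]
orientation: [-0.103, 0.86, -0.059, -0.496]
wrist_force: [-0.8, 0.4, 1.2]
gripper_width: 0.638
```

```bash
python3 - <<'E'
from h import *
o=avg(2); p,d=manip.camera("wrist"); standing(o,p,d)
E
```

```text
sd [0. 0. 0.]
t 20.43 p [0.447  0.2239 0.0525] x [-0.487 -0.118  0.866] y [-0.235  0.972  0.   ] z [-0.841 -0.203 -0.501] j [ 0.24  0.79  1.38  0.    2.02 -1.57] F [-0.7  0.   2.2] w 59.7
normal [0.973 0.229 0.002] tilt from horiz deg 0.09 c [0.4553 0.2284 0.0708] z range [0.0031 0.1098] 7172
```

Emit:
move_arm --plan "0 0 0 0 0 0 85; 0 0 0 0 0 0 75; 0 0 0 0 0 0 60; 0 0 0 0 0 0 40; 0 0 0 0 0 0 20"

```text
time_s: 21.1
eef_pos: [0.4469, 0.2239, 0.052]
orientation: [-0.103, 0.86, -0.059, -0.496]
wrist_force: [0.0, 1.0, 0.2]
gripper_width: 0.904
```

```bash
python3 - <<'E'
from h import *
o=avg(2); p,d=manip.camera("wrist"); standing(o,p,d);  cv2.imwrite("pics/w10.png",p)
M=R.from_quat(o["orientation"]).as_matrix()
T=M@R.from_euler("y",-90,degrees=True).as_matrix()
piv=o["eef_pos"]-M[:,2]*.004
piv=o["eef_pos"]-M[:,2]*.008; 
s=go(piv+T[:,2]*.008,T,n=11,clos=20)
E
```

```text
sd [0. 0. 0.]
t 21.2 p [0.4469 0.2239 0.052 ] x [-0.487 -0.118  0.865] y [-0.235  0.972  0.   ] z [-0.841 -0.203 -0.501] j [ 0.24  0.79  1.38  0.    2.01 -1.57] F [-0.1 -0.7 -0.5] w 86.7
normal [0.972 0.233 0.001] tilt from horiz deg 0.07 c [0.4558 0.2266 0.0727] z range [0.0028 0.1097] 7624
-0.001 0 -0.001 0 -0.143 0 20; -0.001 0 0 0 -0.143 0 20; 0 0 -0.001 0 -0.142 0 20; -0.001 0 0 0 -0.143 0 20; -0.001 0 0 0 -0.143 0 20
-0.002 0 0 0 -0.143 0 20; -0.001 0 0 0 -0.143 0 20; -0.001 0 0 0 -0.142 0 20; -0.001 0 0 0 -0.143 0 20; -0.001 0 0.001 0 -0.143 0 20
0 0 0 0 -0.143 0 20
```

View pics/w10.png

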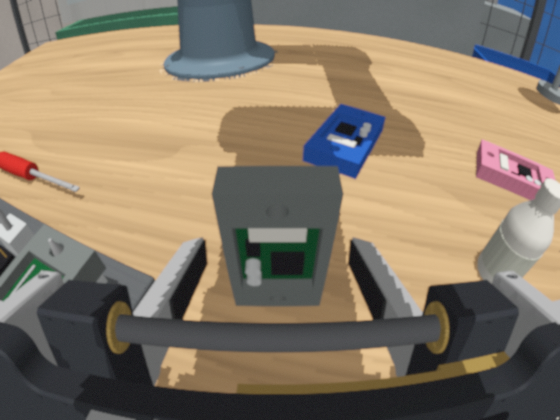

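```bash
python3 - <<'E'
from h import *
s=go(np.array([.4466,.2243,.055]),103.6,-30,n=11,clos=20)
E
```

```text
0 0 0 0 -0.143 0 20; 0 0 0 0 -0.142 0 20; 0.001 0 -0.001 0 -0.143 0 20; 0 0 0 0 -0.143 0 20; 0 0 0 0 -0.142 0 20
0 0 0 0 -0.143 0 20; 0 0 0 0 -0.143 0 20; 0 0 -0.001 0 -0.142 0 20; 0 0 0 0 -0.143 0 20; 0 0 0 0 -0.143 0 20
0 0 -0.001 0 -0.143 0 20
```

Emit:
move_arm --plan "0 0 0 0 -0.143 0 20; 0 0 0 0 -0.143 0 20; 0.001 0 -0.001 0 -0.143 0 20; 0 0 0 0 -0.143 0 20; 0 0 0 0 -0.143 0 20"

```text
time_s: 21.88
eef_pos: [0.4474, 0.224, 0.054]
orientation: [-0.117, 0.98, -0.019, -0.161]
wrist_force: [0.1, -0.1, -0.2]
gripper_width: 0.921
```

Emit:
move_arm --plan "0 0 0 0 -0.143 0 20; 0 0 0 0 -0.143 0 20; 0 0 -0.001 0 -0.143 0 20; 0 0 0 0 -0.143 0 20; 0 0 0 0 -0.143 0 20"

```text
time_s: 22.5
eef_pos: [0.4472, 0.224, 0.0552]
orientation: [-0.116, 0.974, 0.023, 0.192]
wrist_force: [0.1, 0.6, -0.5]
gripper_width: 0.927
```

Emit:
move_arm --plan "0 0 -0.001 0 -0.142 0 20; 0 0 0 0 0 0 20; 0 0 0 0 0 0 20"

```text
time_s: 22.88
eef_pos: [0.4479, 0.2241, 0.0565]
orientation: [-0.114, 0.959, 0.031, 0.258]
wrist_force: [0.2, 0.3, 0.6]
gripper_width: 0.923
```

```bash
python3 - <<'E'
from h import *
o=avg(2); p,d=manip.camera("wrist");   cv2.imwrite("pics/w11.png",p)
p,d=manip.camera("scene"); cv2.imwrite("pics/s11.png",cv2.resize(p[100:300,170:450],None,fx=2.5,fy=2.5))
E
```

```text
sd [0.0002 0.     0.0001]
t 22.98 p [0.4481 0.2241 0.0566] x [-0.84  -0.203 -0.503] y [-0.235  0.972  0.   ] z [ 0.489  0.118 -0.864] j [ 0.24 -0.18  2.38 -0.    0.41 -1.57] F [ 1.1  0.7 -0.5] w 86.7
```

View pics/w11.png

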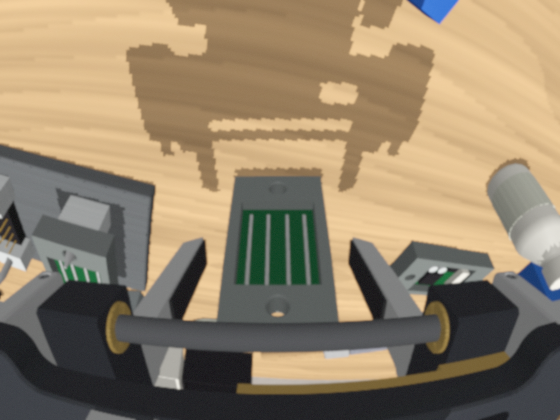

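View pics/s11.png

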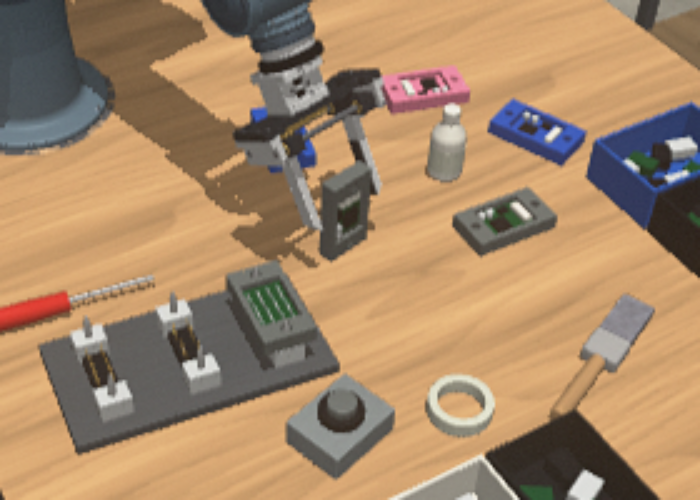

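Emit:
move_arm --plan "0 0 0 0 0 0 120; 0 0 0 0 0 0 255; 0 0 0 0 0 0 255; 0 0 0 0 0 0 255; 0 0 0 0 0 0 255"

```text
time_s: 23.7
eef_pos: [0.4465, 0.2238, 0.0553]
orientation: [-0.114, 0.959, 0.031, 0.258]
wrist_force: [1.0, -0.1, -1.0]
gripper_width: 0.636
```

Emit:
move_arm --plan "-0.005 0 -0.009 0 0 0 255; -0.005 0 -0.009 0 0 0 255; 0 0 0 0 0.143 0 255; 0 0 0 0 0.143 0 255; 0 0 0 0 0.143 0 255"

```text
time_s: 24.32
eef_pos: [0.4468, 0.224, 0.0775]
orientation: [-0.118, 0.992, 0.006, 0.047]
wrist_force: [-0.4, 0.7, -2.0]
gripper_width: 0.631
```

Emit:
move_arm --plan "0 0 0 0 0.143 0 255; 0 0 0 0 0.143 0 255; 0 0 0 0 0.143 0 255; 0 0 0 0 0.143 0 255; 0 0 0 0 0.143 0 255"

```text
time_s: 24.95
eef_pos: [0.4474, 0.2241, 0.0771]
orientation: [-0.113, 0.946, -0.036, -0.302]
wrist_force: [-0.4, 0.6, -2.3]
gripper_width: 0.634
```

Emit:
move_arm --plan "0 0 0 0 0.143 0 255; 0 0 0 0 0.143 0 255; 0 0 0 0 0.141 0 255; 0 0 0 0 0 0 255; 0 0 0 0 0 0 255"

```text
time_s: 25.58
eef_pos: [0.4466, 0.224, 0.0766]
orientation: [-0.103, 0.861, -0.059, -0.494]
wrist_force: [0.3, 0.8, -1.8]
gripper_width: 0.633
```

```bash
python3 - <<'E'
from h import *
o=avg(2); p,d=manip.camera("wrist");   cv2.imwrite("pics/w12.png",p)
p,d=manip.camera("scene"); cv2.imwrite("pics/s12.png",cv2.resize(p[100:300,170:450],None,fx=2.5,fy=2.5))
E
```

```text
sd [0.     0.     0.0002]
t 25.68 p [0.4467 0.224  0.0769] x [-0.491 -0.119  0.863] y [-0.235  0.972  0.   ] z [-0.839 -0.203 -0.505] j [ 0.24  0.75  1.39  0.    2.04 -1.57] F [ 0.6  0.1 -1.7] w 59.5
```

View pics/s12.png

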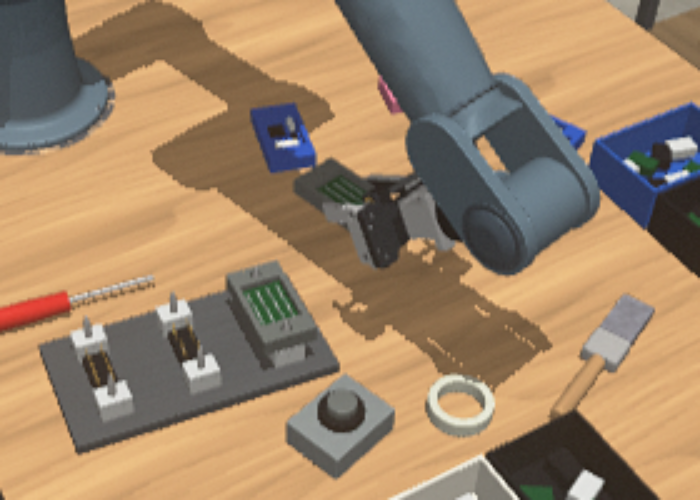

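View pics/w12.png

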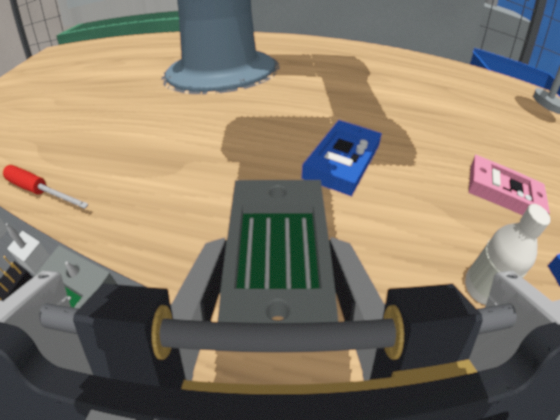

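Emit:
move_arm --plan "-0.018 0 0.01 0 0 0 255; -0.018 0 0.011 0 0 0 255; -0.009 0 0.005 0 0 0 255; -0.003 0 0.002 0 0 0 255; 0 0 0 0 0 0 255"

```text
time_s: 26.4
eef_pos: [0.4461, 0.2237, 0.0202]
orientation: [-0.103, 0.86, -0.059, -0.496]
wrist_force: [0.4, 0.4, -1.8]
gripper_width: 0.636
```

```bash
python3 - <<'E'
from h import *
o=avg(2); p,d=manip.camera("wrist"); P=cloud("wrist",d,obs=o)
for c,r in [((240,200)),((315,200)),((240,300)),((315,300))]: print(np.median(P[r-3:r+4,c-3:c+4].reshape(-1,3),0).round(4))
cv2.imwrite("pics/w13.png",p)
E
```

```text
sd [0.0001 0.     0.0002]
t 26.5 p [0.4462 0.2238 0.0204] x [-0.488 -0.118  0.865] y [-0.235  0.972 -0.   ] z [-0.841 -0.203 -0.502] j [ 0.24  0.84  1.37  0.    1.97 -1.57] F [ 0.3 -0.2 -1.3] w 59.7
[0.4176 0.1925 0.0292]
[0.4059 0.2399 0.0293]
[0.4867 0.2145 0.0292]
[0.4778 0.2518 0.0293]
```

Emit:
move_arm --plan "-0.005 0 0.003 0 0 0 255; -0.002 0 0.001 0 0 0 255; -0.0015 0 0.001 0 0 0 255; 0 0 0 0 0 0 255; 0 0 0 0 0 0 80"

```text
time_s: 27.18
eef_pos: [0.446, 0.2237, 0.0108]
orientation: [-0.103, 0.86, -0.059, -0.496]
wrist_force: [0.1, -0.3, -0.2]
gripper_width: 0.677
```

Emit:
move_arm --plan "0 0 0 0 0 0 40; 0 0 0 0 0 0 0; 0 0 0 0 0 0 0"

```text
time_s: 27.55
eef_pos: [0.446, 0.2237, 0.0106]
orientation: [-0.103, 0.86, -0.059, -0.496]
wrist_force: [-1.1, -0.1, 0.4]
gripper_width: 0.967
```

```bash
python3 - <<'E'
from h import *
o=st()
s=go(o["eef_pos"]+[.0,0,.04],103.6,0,n=7)
E
```

```text
t 27.55 p [0.446  0.2237 0.0106] x [-0.488 -0.118  0.865] y [-0.235  0.972 -0.   ] z [-0.841 -0.203 -0.502] j [ 0.24  0.85  1.37  0.    1.96 -1.57] F [-1.1 -0.1  0.4] w 90.9
0.005 0 -0.003 0 -0.149 0 0; 0.004 0 -0.003 0 -0.15 0 0; 0.004 0 -0.005 0 -0.149 0 0; 0.003 0 -0.004 0 -0.149 0 0; 0.003 0 -0.006 0 -0.149 0 0
0.002 0 -0.005 0 -0.15 0 0; 0 0 -0.006 0 -0.149 0 0
```

Emit:
move_arm --plan "0.005 0 -0.003 0 -0.149 0 0; 0.004 0 -0.003 0 -0.15 0 0; 0.004 0 -0.005 0 -0.149 0 0; 0.003 0 -0.004 0 -0.149 0 0; 0.003 0 -0.006 0 -0.149 0 0"

```text
time_s: 28.18
eef_pos: [0.4465, 0.2238, 0.0402]
orientation: [-0.117, 0.982, -0.017, -0.145]
wrist_force: [-0.1, 0.3, 1.0]
gripper_width: 0.998
```

Emit:
move_arm --plan "0.002 0 -0.005 0 -0.15 0 0; 0 0 -0.006 0 -0.149 0 0; 0 0 0 0 0 0 0; 0 0 0 0 0 0 0"

```text
time_s: 28.68
eef_pos: [0.4472, 0.2239, 0.051]
orientation: [-0.118, 0.993, -0.0, -0.0]
wrist_force: [1.3, -0.3, 0.8]
gripper_width: 1.001
```

```bash
python3 - <<'E'
from h import *
o=avg(3); p=wboard(o,[.446,.224]); cv2.imwrite("pics/w14.png",p)
E
```

```text
sd [0.0001 0.     0.0001]
t 28.82 p [0.4474 0.2239 0.0509] x [-0.972 -0.235  0.001] y [-0.235  0.972 -0.   ] z [-0.001 -0.    -1.   ] j [ 0.24  0.1   2.03  0.    1.01 -1.57] F [-0.  -0.7 -0.4] w 94.1
board [0.4451 0.224  0.11   0.0606] yaw 13.636780738830566 z 0.0191 11126
```

View pics/w14.png

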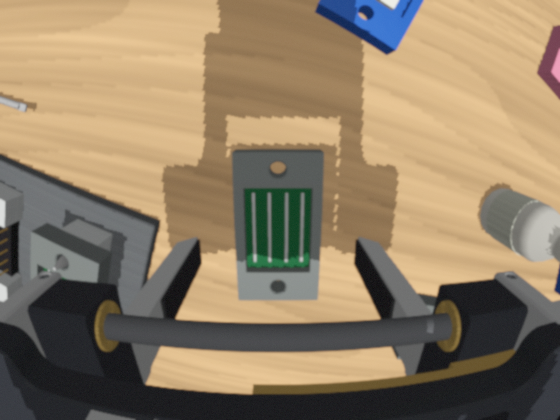

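Emit:
move_arm --plan "0.002 0 0.02 0 0 0 0; 0 0 0.018 0 0 0 0; 0 0 0.006 0 0 0 0; 0 0 0.001 0 0 0 100; 0 0 0 0 0 0 255"

```text
time_s: 29.5
eef_pos: [0.445, 0.2235, 0.0061]
orientation: [-0.118, 0.993, 0.0, 0.0]
wrist_force: [1.0, -0.2, -0.5]
gripper_width: 0.826
```

Emit:
move_arm --plan "0 0 0 0 0 0 255; 0 0 0 0 0 0 255; 0 0 0 0 0 0 255; 0 0 0 0 0 0 255"

```text
time_s: 30.0
eef_pos: [0.4449, 0.2235, 0.0062]
orientation: [-0.118, 0.993, 0.0, 0.0]
wrist_force: [-1.3, 0.6, 4.1]
gripper_width: 0.634
```

```bash
python3 - <<'E'
from h import *
o=avg(2); M=R.from_quat(o["orientation"]).as_matrix()
s=go(o["eef_pos"]+[0,0,.12],M,n=3,clos=255)
s=go([.5222,-.018,.125],83.4,start=s,clos=255)
E
```

```text
sd [0. 0. 0.]
t 30.1 p [0.4449 0.2235 0.0062] x [-0.972 -0.235 -0.001] y [-0.235  0.972  0.   ] z [ 0.001  0.    -1.   ] j [ 0.24  0.18  2.05  0.    0.91 -1.57] F [-0.4 -0.2  5.4] w 60.0
0 0 -0.04 0 0 0 255; 0 0 -0.04 0 0 0 255; 0 0 -0.04 0 0 0 255
-0.003 -0.042 0 0 0 0.059 255; -0.006 -0.042 0 0 0 0.058 255; -0.008 -0.042 0.001 0 0 0.059 255; -0.01 -0.041 0 0 0 0.059 255; -0.013 -0.04 0 0 0.001 0.059 255
-0.015 -0.039 0 0 0 0.058 255
```

Emit:
move_arm --plan "0 0 -0.04 0 0 0 255; 0 0 -0.04 0 0 0 255; 0 0 -0.04 0 0 0 255; -0.003 -0.042 0 0 0 0.059 255; -0.006 -0.042 0 0 0 0.058 255"

```text
time_s: 30.72
eef_pos: [0.4704, 0.1423, 0.1255]
orientation: [-0.06, 0.998, -0.0, 0.0]
wrist_force: [-0.0, 0.2, -2.5]
gripper_width: 0.636
```

Emit:
move_arm --plan "-0.008 -0.042 0.001 0 0 0.059 255; -0.01 -0.041 0 0 0 0.059 255; -0.013 -0.04 0 0 0 0.059 255; -0.015 -0.039 0 0 0 0.058 255; 0 0 0 0 0 0 255"

```text
time_s: 31.35
eef_pos: [0.522, -0.0198, 0.124]
orientation: [0.059, 0.998, 0.0, -0.001]
wrist_force: [-0.1, 0.8, -2.7]
gripper_width: 0.635
```

```bash
python3 - <<'E'
from h import *
o=avg(3); p,d=manip.camera("wrist"); P=cloud("wrist",d,obs=o); blocks(P,d); cv2.imwrite("pics/w15.png",p)
M=R.from_quat(o["orientation"]).as_matrix()
s=go([.5222,-.018,.085],83.4,clos=255)
E
```

```text
sd [0.0004 0.0009 0.0001]
t 31.5 p [ 0.5215 -0.0186  0.1238] x [-0.993  0.116  0.002] y [0.116 0.993 0.   ] z [-0.002  0.001 -1.   ] j [-0.25  0.04  1.95  0.    1.16 -1.71] F [-0.5  0.9 -2.1] w 59.6
blk [165. 163.] 923 [ 0.4675 -0.1096] [0.035  0.0242] 82.9 0.0394
blk [277. 154.] 495 [ 0.4725 -0.0133] [0.0335 0.0093] 83.4 0.0393
blk [354. 197.] 171 [0.5171 0.0472] [0.0011 0.0801] 82.9 0.0427
blk [173. 256.] 783 [ 0.553  -0.1196] [0.0351 0.025 ] 82.2 0.0395
-0.001 -0.001 0.039 0 -0.001 0.002 255
```

View pics/w15.png

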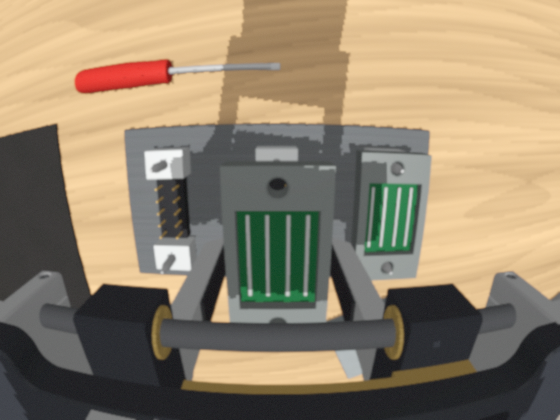

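```bash
cat >> h.py <<'E'
def hole(p,o,top=.0145,box=(255,165,300,210)):
    l,t,r,b=box; g=cv2.cvtColor(p[t:b,l:r],cv2.COLOR_BGR2GRAY); g=cv2.GaussianBlur(g,(3,3),0)
    m=(g<0.62*np.median(g)).astype(np.uint8); n,lab,s,c=cv2.connectedComponentsWithStats(m); i=1+np.argmax(s[1:,4]); x,y,w,h=s[i,:4]
    px=[l+x+w/2-.5,t+y+h/2-.5]; W=ray("wrist",[px],o["eef_pos"][2]+top,obs=o)[0]; print("hole px",px,w,h,"tool",toolto(W,o).round(4),"world",W.round(4))
E
python3 - <<'E'
from h import *
o=manip.observe(); o=dict(o); p=cv2.imread("pics/w15.png"); hole(p,o)
cv2.imwrite("pics/w15c.png",cv2.resize(p[150:230,220:340],None,fx=5,fy=5,interpolation=cv2.INTER_CUBIC))
E
```

```text
hole px [np.float64(277.0), np.float64(184.0)] 17 13 tool [ 0.0454  0.0002 -0.0144] world [ 0.4761 -0.0115  0.1385]
```

View pics/w15c.png

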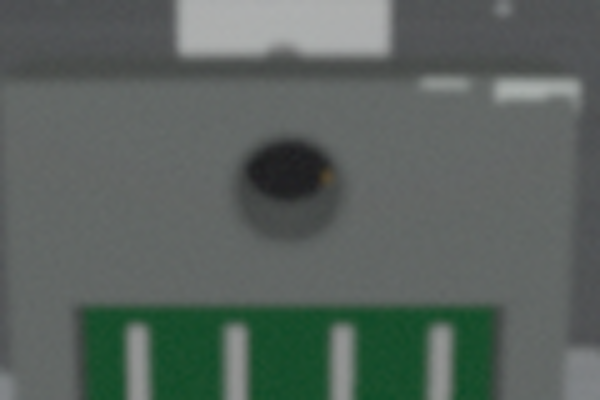

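```bash
python3 - <<'E'
from h import *
o=avg(2)
s=go([.5215,-.0192,.070],83.4,n=3,clos=255)
E
```

```text
sd [0.0001 0.0001 0.0001]
t 31.65 p [ 0.5212 -0.0168  0.1241] x [-0.994  0.113  0.001] y [0.113 0.994 0.   ] z [-0.001  0.001 -1.   ] j [-0.25  0.04  1.95  0.    1.16 -1.71] F [-0.7  0.3 -1.2] w 59.9
0 -0.001 0.018 0 0 0.001 255; 0 -0.001 0.018 0 0 0 255; 0 0 0.018 0 -0.001 0.001 255
```

Emit:
move_arm --plan "0 -0.001 0.018 0 0 0 255; 0 0 0.018 0 0 0 255; 0 0 0.018 0 0 0 255; 0 0 0 0 0 0 255; 0 0 0 0 0 0 255"

```text
time_s: 32.28
eef_pos: [0.5221, -0.0189, 0.0708]
orientation: [0.057, 0.998, -0.0, 0.0]
wrist_force: [-0.8, 0.9, -1.7]
gripper_width: 0.637
```

```bash
python3 - <<'E'
from h import *
o=avg(3); p,d=manip.camera("wrist"); P=cloud("wrist",d,obs=o); blocks(P,d); cv2.imwrite("pics/w16.png",cv2.resize(p[130:340,120:450],None,fx=2.4,fy=2.4,interpolation=cv2.INTER_CUBIC))
E
```

```text
sd [0.0002 0.     0.0003]
t 32.42 p [ 0.5224 -0.019   0.0711] x [-0.993  0.115 -0.001] y [ 0.115  0.993 -0.   ] z [ 0.001 -0.    -1.   ] j [-0.25  0.12  1.97 -0.    1.05 -1.71] F [ 0.4  0.  -2.6] w 59.6
blk [278. 157.] 390 [ 0.4689 -0.0114] [0.034  0.0049] 83.2 0.0389
blk [144. 172.] 1318 [ 0.467  -0.1081] [0.0353 0.0241] 82.7 0.0391
blk [374. 212.] 370 [0.5171 0.0489] [0.0064 0.0875] 79.8 0.0425
blk [277. 185.] 126 [ 0.4875 -0.0147] [0.0113 0.0063] 76.4 0.0389
blk [157. 278.] 821 [ 0.5523 -0.118 ] [0.035  0.0249] 81.9 0.0391
```

View pics/w16.png

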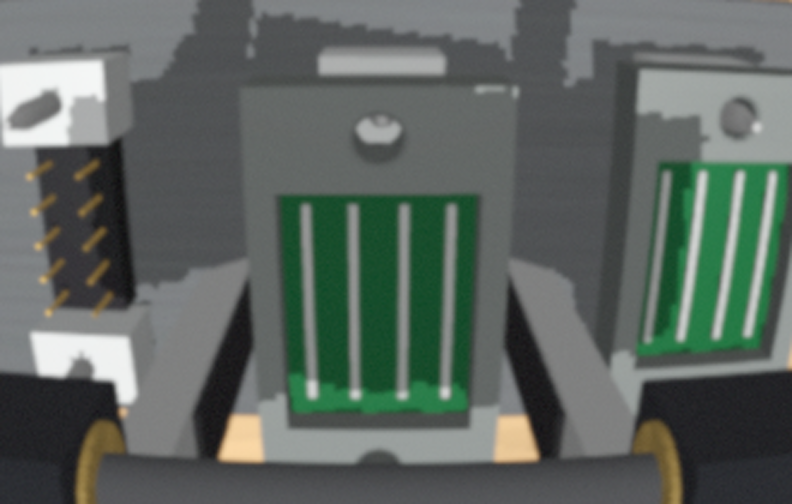

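Emit:
move_arm --plan "0.001 0.001 0.004 0 0 0 255; 0 0 0.008 0 0 0 255; 0 0 0.007 0 0 0 255; 0 0 0.005 0 0 0 255; 0 0 0.001 0 0 0 255"

```text
time_s: 33.1
eef_pos: [0.5207, -0.0176, 0.0461]
orientation: [0.057, 0.998, 0.0, -0.001]
wrist_force: [-6.9, 1.4, 10.7]
gripper_width: 0.637
```

Emit:
move_arm --plan "0 0 0.001 0 0 0 255; 0 0 0.001 0 0 0 255; 0 0 0 0 0 0 255; 0 0 0 0 0 0 255"

```text
time_s: 33.6
eef_pos: [0.5207, -0.0176, 0.0461]
orientation: [0.057, 0.998, 0.0, -0.001]
wrist_force: [-11.7, 1.4, 20.5]
gripper_width: 0.636
```

```bash
python3 - <<'E'
from h import *
o=avg(2); p,d=manip.camera("wrist"); cv2.imwrite("pics/w17.png",cv2.resize(p[130:340,120:450],None,fx=2.4,fy=2.4,interpolation=cv2.INTER_CUBIC))
E
```

```text
sd [0. 0. 0.]
t 33.7 p [ 0.5208 -0.0176  0.0461] x [-0.993  0.114  0.003] y [0.114 0.993 0.   ] z [-0.003  0.    -1.   ] j [-0.25  0.16  1.98 -0.    1.01 -1.71] F [-11.1   1.8  19.4] w 59.6
```

View pics/w17.png

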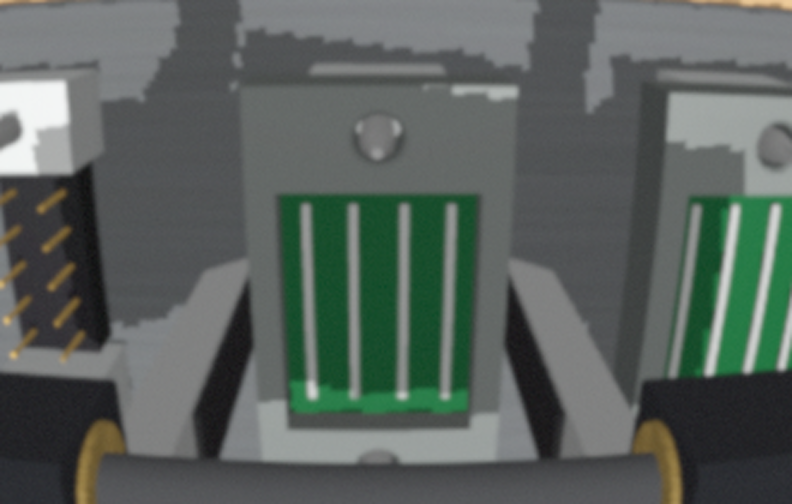

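Emit:
move_arm --plan "0 0 -0.002 0 0 0 255; 0 0 0 0 0 0 60; 0 0 0 0 0 0 45; 0 0 0 0 0 0 45; 0 0 -0.02 0 0 0 45"

```text
time_s: 34.38
eef_pos: [0.5195, -0.0174, 0.0643]
orientation: [0.057, 0.998, 0.0, -0.002]
wrist_force: [0.6, -0.3, 0.0]
gripper_width: 0.824
```

Emit:
move_arm --plan "0 0 -0.04 0 0 0 45; 0 0 -0.06 0 0 0 45; 0 0 0 0 0 0 45; 0 0 0 0 0 0 45; 0 0 0 0 0 0 45"

```text
time_s: 35.0
eef_pos: [0.5198, -0.0174, 0.1637]
orientation: [0.057, 0.998, 0.0, -0.002]
wrist_force: [0.1, 0.4, 0.8]
gripper_width: 0.822
```

```bash
python3 - <<'E'
from h import *
o=avg(3)
p=wboard(o,[.521,-.018],.05,.066); cv2.imwrite("pics/w18.png",p); wboard(o,[.533,.077],.05,.066)
p,d=manip.camera("top"); np.save("top_d.npy",d)
for b in boards(p,d):
    if .4<b[1][0]<.65 and .2<b[1][1]<.6: print(*b)
s=go([.512,.4125,.14],0)
E
```

```text
sd [0.0001 0.     0.0001]
t 35.15 p [ 0.5199 -0.0175  0.1638] x [-0.993  0.115  0.003] y [0.115 0.993 0.   ] z [-0.003  0.001 -1.   ] j [-0.25 -0.02  1.92  0.    1.24 -1.71] F [ 0.2 -0.5  0.4] w 77.7
board [ 0.5212 -0.0174  0.1097  0.0607] yaw -6.5167999267578125 z 0.0583 6926
board [0.532  0.0775 0.1114 0.0612] yaw -6.134788513183594 z 0.0579 5222
[176. 197.] [5.10200e-01 4.10200e-01 1.11700e-01 6.03000e-02 8.88466e+01] [0.5101 0.4102 0.0175] [101. 107. 106.]
0.006 0.043 0.003 0 0 0.146 0; 0.012 0.041 0.002 0 0 0.145 0; 0.017 0.039 0.003 0 0 0.146 0; 0.024 0.036 0.002 0 0 0.145 0; 0.028 0.033 0.003 0 0 0.146 0
0.033 0.028 0.002 -0.001 0 0.146 0; 0.036 0.023 0.003 0 0 0.145 0; 0.039 0.017 0.002 0 -0.001 0.146 0; 0.042 0.012 0.003 0 0 0.145 0; 0.043 0.005 0.002 0 0 0.146 0
```

View pics/w18.png

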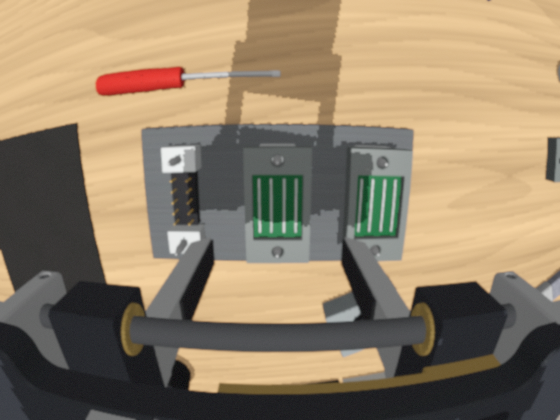

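Emit:
move_arm --plan "0.006 0.043 0.003 0 0 0.146 0; 0.012 0.041 0.002 0 0 0.145 0; 0.017 0.039 0.003 0 0 0.146 0; 0.024 0.036 0.002 0 0 0.145 0; 0.028 0.033 0.003 0 0 0.146 0"

```text
time_s: 35.92
eef_pos: [0.5167, 0.1989, 0.1526]
orientation: [0.411, 0.912, 0.0, 0.0]
wrist_force: [0.6, -1.6, -0.1]
gripper_width: 1.0
```

Emit:
move_arm --plan "0.033 0.028 0.002 0 0 0.146 0; 0.036 0.023 0.003 0 0 0.145 0; 0.039 0.017 0.002 0 0 0.146 0; 0.042 0.012 0.003 0 0 0.145 0; 0.043 0.005 0.002 0 0 0.146 0"

```text
time_s: 36.55
eef_pos: [0.512, 0.4143, 0.1403]
orientation: [0.709, 0.705, -0.0, -0.0]
wrist_force: [1.1, -1.0, 0.7]
gripper_width: 1.002
```

Emit:
move_arm --plan "0 0 0 0 0 0 0; 0 0 0 0 0 0 0; 0 0 0 0 0 0 0"

```text
time_s: 36.92
eef_pos: [0.5125, 0.4117, 0.1407]
orientation: [0.707, 0.707, -0.0, 0.0]
wrist_force: [-0.0, -0.6, 0.1]
gripper_width: 0.999
```

```bash
python3 - <<'E'
from h import *
o=avg(3); p=wboard(o,[.512,.412]); cv2.imwrite("pics/w19.png",p)
E
```

```text
sd [0.     0.0001 0.0001]
t 37.08 p [0.5125 0.4118 0.1408] x [ 0.001  1.    -0.   ] y [ 1.    -0.001 -0.   ] z [-0. -0. -1.] j [ 0.51  0.32  1.59 -0.    1.23  0.51] F [ 0.3  0.1 -0.1] w 94.2
board [0.5121 0.4116 0.111  0.0607] yaw 88.27336120605469 z 0.0189 5746
```

View pics/w19.png

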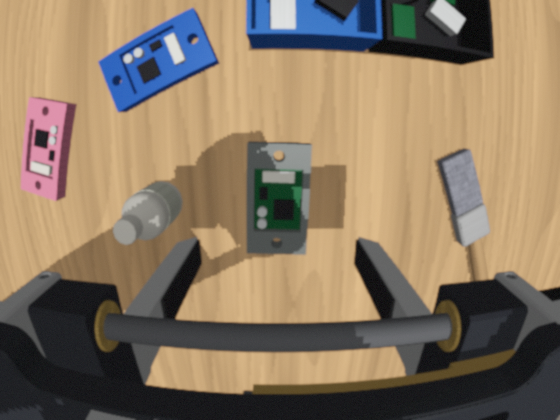

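Emit:
move_arm --plan "0 0 0.045 0 0 0.03 0; 0 0 0.045 0 0 0 0; 0 0 0.036 0 0 0 0; 0 0 0.009 0 0 0 0; 0 0 0 0 0 0 120"

```text
time_s: 37.75
eef_pos: [0.5126, 0.4129, 0.0061]
orientation: [0.718, 0.696, 0.0, 0.0]
wrist_force: [0.2, 1.0, 0.8]
gripper_width: 0.927
```

Emit:
move_arm --plan "0 0 0 0 0 0 255; 0 0 0 0 0 0 255; 0 0 0 0 0 0 255; 0 0 0 0 0 0 255; 0 0 0 0 0 0 255"

```text
time_s: 38.38
eef_pos: [0.5129, 0.4133, 0.0069]
orientation: [0.718, 0.696, 0.001, 0.0]
wrist_force: [-1.6, -0.7, 5.2]
gripper_width: 0.635
```

```bash
python3 - <<'E'
from h import *
o=st(); M=R.from_quat(o["orientation"]).as_matrix()
s=go(o["eef_pos"]+[0,0,.06],M,n=2,clos=255)
s=go([.45,.225,.05],103.6,start=s,clos=255,n=13)
E
```

```text
t 38.38 p [0.5129 0.4133 0.0069] x [0.03  1.    0.001] y [ 1.    -0.03   0.001] z [ 0.001  0.001 -1.   ] j [0.51 0.5  1.63 0.   1.01 0.54] F [-1.6 -0.7  5.2] w 59.7
0 0 -0.03 0 0 0 255; 0 0 -0.03 0 0 0 255
-0.015 -0.004 0.001 0 0 -0.141 255; -0.013 -0.007 0.002 0 0 -0.142 255; -0.013 -0.008 0.001 0 0 -0.141 255; -0.012 -0.01 0.001 0 0 -0.142 255; -0.01 -0.012 0.001 0 0 -0.141 255
-0.008 -0.012 0.002 0.001 0 -0.141 255; -0.006 -0.014 0.001 0 0 -0.142 255; -0.005 -0.015 0.001 0 0 -0.141 255; -0.002 -0.015 0.002 0 0 -0.142 255; 0 -0.015 0.001 0 0 -0.141 255
0.002 -0.015 0.001 0 0 -0.141 255; 0.004 -0.015 0.001 0 0 -0.142 255; 0.007 -0.014 0.002 0 0 -0.141 255
```

Emit:
move_arm --plan "0 0 -0.03 0 0 0 255; 0 0 -0.03 0 0 0 255; -0.015 -0.004 0.001 0 0 -0.141 255; -0.013 -0.007 0.002 0 0 -0.142 255; -0.013 -0.008 0.001 0 0 -0.141 255"

```text
time_s: 39.0
eef_pos: [0.4968, 0.369, 0.0607]
orientation: [0.553, 0.833, -0.001, -0.0]
wrist_force: [0.4, 0.0, -1.6]
gripper_width: 0.638
```

Emit:
move_arm --plan "-0.012 -0.01 0.001 0 0 -0.142 255; -0.01 -0.012 0.001 0 0 -0.141 255; -0.008 -0.012 0.002 0 0 -0.141 255; -0.006 -0.014 0.001 0 0 -0.142 255; -0.005 -0.015 0.001 0 0 -0.141 255"

```text
time_s: 39.62
eef_pos: [0.473, 0.2962, 0.0549]
orientation: [0.23, 0.973, -0.0, -0.001]
wrist_force: [0.8, -0.3, -1.4]
gripper_width: 0.634
```

Emit:
move_arm --plan "-0.002 -0.015 0.002 0 0 -0.142 255; 0 -0.015 0.001 0 0 -0.141 255; 0.002 -0.015 0.001 0 0 -0.141 255; 0.004 -0.015 0.001 0 0 -0.142 255; 0.007 -0.014 0.002 0 0 -0.141 255"

```text
time_s: 40.25
eef_pos: [0.4483, 0.224, 0.0481]
orientation: [-0.121, 0.993, -0.0, -0.0]
wrist_force: [0.3, 0.3, -2.0]
gripper_width: 0.635
```

Emit:
move_arm --plan "0 0 0.02 0 0 0 255; 0 0 0.014 0 0 0 255; 0 0 0.006 0 0 0 255; 0 0 0.002 0 0 0 255; 0 0 0 0 0 0 255"

```text
time_s: 40.88
eef_pos: [0.4495, 0.2249, 0.0071]
orientation: [-0.118, 0.993, 0.0, 0.001]
wrist_force: [0.4, -0.5, -2.0]
gripper_width: 0.634
```

```bash
python3 - <<'E'
from h import *
o=avg(2)
E
```

```text
sd [0. 0. 0.]
t 40.98 p [0.4496 0.2249 0.0071] x [-0.972 -0.235 -0.001] y [-0.235  0.972 -0.   ] z [ 0.001  0.    -1.   ] j [ 0.24  0.19  2.04  0.    0.91 -1.57] F [ 0.3  0.1 -2.6] w 59.7
```

Emit:
move_arm --plan "0 0 0 0 0 0 60; 0 0 0 0 0 0 20; 0 0 0 0 0 0 0"

```text
time_s: 41.35
eef_pos: [0.4493, 0.2247, 0.0069]
orientation: [-0.118, 0.993, 0.0, 0.0]
wrist_force: [-0.5, 0.3, 0.0]
gripper_width: 0.916
```

Emit:
move_arm --plan "0 0 -0.001 0 -0.131 0 0; 0 0 -0.001 0 -0.131 0 0; 0 0 -0.001 0 -0.132 0 0; 0 0 0 0 -0.131 0 0; 0 0 0 0 0 0 0"

```text
time_s: 41.98
eef_pos: [0.4458, 0.224, 0.0079]
orientation: [-0.114, 0.96, 0.03, 0.255]
wrist_force: [-0.2, 1.0, -0.1]
gripper_width: 0.998
```

Emit:
move_arm --plan "0 0 0 0 0 0 120; 0 0 0 0 0 0 255; 0 0 0 0 0 0 255; 0 0 0 0 0 0 255; 0 0 0 0 0 0 255"

```text
time_s: 42.6
eef_pos: [0.4491, 0.2246, 0.0099]
orientation: [-0.114, 0.959, 0.031, 0.258]
wrist_force: [0.7, 0.3, 0.7]
gripper_width: 0.634
```

```bash
python3 - <<'E'
from h import *
o=avg(2)
E
```

```text
sd [0. 0. 0.]
t 42.7 p [0.4491 0.2246 0.01  ] x [-0.841 -0.203 -0.502] y [-0.235  0.972  0.   ] z [ 0.488  0.118 -0.865] j [ 0.24 -0.04  2.37 -0.    0.28 -1.57] F [0.8 0.9 0.4] w 60.1
```

Same flip sequence as before.

Emit:
move_arm --plan "-0.01 0 -0.017 0 0 0 255; -0.01 0 -0.018 0 0 0 255; -0.001 0 -0.003 0 0.143 0 255; -0.001 0 -0.003 0 0.143 0 255; 0 0 -0.003 0 0.142 0 255"

```text
time_s: 43.32
eef_pos: [0.4462, 0.224, 0.0592]
orientation: [-0.118, 0.992, 0.005, 0.045]
wrist_force: [0.3, 0.5, -1.9]
gripper_width: 0.634
```

Emit:
move_arm --plan "0 0 -0.003 0 0.143 0 255; 0.001 0 -0.003 0 0.143 0 255; 0.001 0 -0.003 0 0.143 0 255; 0.001 0 -0.002 0 0.143 0 255; 0.002 0 -0.003 0 0.142 0 255"

```text
time_s: 43.95
eef_pos: [0.4446, 0.2235, 0.0738]
orientation: [-0.113, 0.945, -0.036, -0.304]
wrist_force: [-0.6, -0.5, -1.7]
gripper_width: 0.633
```

Emit:
move_arm --plan "0.002 0 -0.002 0 0.143 0 255; 0.002 0 -0.002 0 0.143 0 255; 0.003 0 -0.001 0 0.143 0 255; 0 0 0 0 0 0 255; 0 0 0 0 0 0 255"

```text
time_s: 44.58
eef_pos: [0.443, 0.2232, 0.0826]
orientation: [-0.103, 0.861, -0.059, -0.495]
wrist_force: [-0.1, 0.9, -0.7]
gripper_width: 0.635
```

```bash
python3 - <<'E'
from h import *
o=avg(2); p,d=manip.camera("wrist"); standing(o,p,d); cv2.imwrite("pics/w20.png",p)
E
```

```text
sd [0.0001 0.     0.0003]
t 44.67 p [0.4431 0.2233 0.0829] x [-0.489 -0.118  0.864] y [-0.235  0.972 -0.   ] z [-0.84  -0.203 -0.503] j [ 0.24  0.73  1.4   0.    2.05 -1.57] F [ 0.3 -0.2 -2.3] w 59.7
normal [0.973 0.23  0.004] tilt from horiz deg 0.24 c [0.4515 0.2278 0.0994] z range [0.0335 0.136 ] 6582
```

View pics/w20.png

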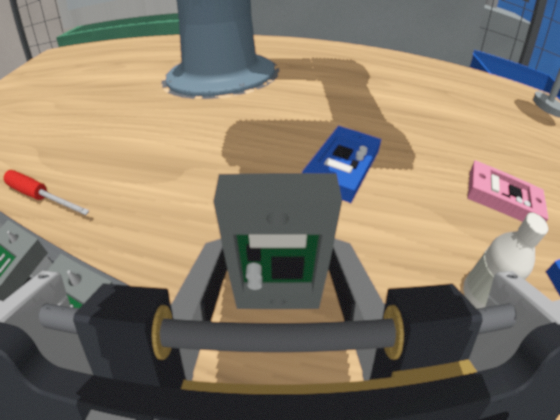

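Emit:
move_arm --plan "-0.012 0 0.007 0 0 0 255; -0.006 0 0.0035 0 0 0 255; -0.002 0 0.001 0 0 0 255; 0 0 0 0 0 0 255; 0 0 0 0 0 0 255"

```text
time_s: 45.35
eef_pos: [0.4434, 0.2232, 0.0598]
orientation: [-0.102, 0.86, -0.059, -0.496]
wrist_force: [-0.6, -0.2, -1.8]
gripper_width: 0.635
```

```bash
python3 - <<'E'
from h import *
o=avg(2); p,d=manip.camera("wrist"); standing(o,p,d)
E
```

```text
sd [0. 0. 0.]
t 45.45 p [0.4434 0.2232 0.0598] x [-0.487 -0.118  0.865] y [-0.235  0.972 -0.   ] z [-0.841 -0.203 -0.501] j [ 0.24  0.77  1.4   0.    2.02 -1.57] F [ 0.1  0.3 -1.1] w 59.8
normal [0.973 0.229 0.002] tilt from horiz deg 0.14 c [0.4518 0.2277 0.0764] z range [0.0103 0.1129] 6629
```

Emit:
move_arm --plan "-0.002 0 0.001 0 0 0 255; 0 0 0 0 0 0 255; -0.001 0 0.0005 0 0 0 255; 0 0 0 0 0 0 255; 0 0 0 0 0 0 255"

```text
time_s: 46.12
eef_pos: [0.4434, 0.2233, 0.0567]
orientation: [-0.102, 0.86, -0.059, -0.496]
wrist_force: [-0.6, 0.3, 2.0]
gripper_width: 0.636
```

```bash
python3 - <<'E'
from h import *
o=avg(2); p,d=manip.camera("wrist"); standing(o,p,d)
E
```

```text
sd [0. 0. 0.]
t 46.23 p [0.4434 0.2233 0.0567] x [-0.487 -0.118  0.866] y [-0.235  0.972 -0.   ] z [-0.841 -0.203 -0.501] j [ 0.24  0.78  1.4   0.    2.02 -1.57] F [-0.3  0.5  2. ] w 59.9
normal [0.973 0.229 0.001] tilt from horiz deg 0.04 c [0.4519 0.2277 0.0733] z range [0.0073 0.1097] 6656
```

Emit:
move_arm --plan "0 0 0 0 0 0 85; 0 0 0 0 0 0 75; 0 0 0 0 0 0 60; 0 0 0 0 0 0 40; 0 0 0 0 0 0 20"

```text
time_s: 46.9
eef_pos: [0.4434, 0.2233, 0.0562]
orientation: [-0.103, 0.86, -0.059, -0.496]
wrist_force: [-0.3, 0.7, 0.1]
gripper_width: 0.904
```

Emit:
move_arm --plan "0 0 0 0 -0.143 0 20; 0 0 0 0 -0.143 0 20; 0 0 0 0 -0.143 0 20; 0 0 0 0 -0.143 0 20; 0 0 0 0 -0.143 0 20"

```text
time_s: 47.52
eef_pos: [0.444, 0.2234, 0.0569]
orientation: [-0.117, 0.98, -0.019, -0.161]
wrist_force: [-0.2, 0.1, 0.5]
gripper_width: 0.924
```

Emit:
move_arm --plan "0 0 0 0 -0.143 0 20; 0 0 0 0 -0.143 0 20; 0 0 0 0 -0.143 0 20; 0 0 0 0 -0.143 0 20; 0 0 0 0 -0.143 0 20"

```text
time_s: 48.15
eef_pos: [0.4436, 0.2233, 0.057]
orientation: [-0.116, 0.974, 0.023, 0.192]
wrist_force: [-0.5, -0.6, 0.0]
gripper_width: 0.922
```

Emit:
move_arm --plan "0 0 0 0 -0.142 0 20; 0 0 0 0 0 0 20; 0 0 0 0 0 0 20"

```text
time_s: 48.52
eef_pos: [0.4447, 0.2235, 0.0574]
orientation: [-0.114, 0.959, 0.031, 0.258]
wrist_force: [0.4, 0.0, -0.5]
gripper_width: 0.921
```

```bash
python3 - <<'E'
from h import *
o=avg(2); p,d=manip.camera("wrist");   cv2.imwrite("pics/w21.png",p)
E
```

```text
sd [0.0002 0.     0.0001]
t 48.62 p [0.4449 0.2235 0.0576] x [-0.84  -0.203 -0.503] y [-0.235  0.972 -0.   ] z [ 0.489  0.118 -0.864] j [ 0.24 -0.19  2.38 -0.    0.42 -1.57] F [ 0.4  0.3 -0.5] w 86.5
```

View pics/w21.png

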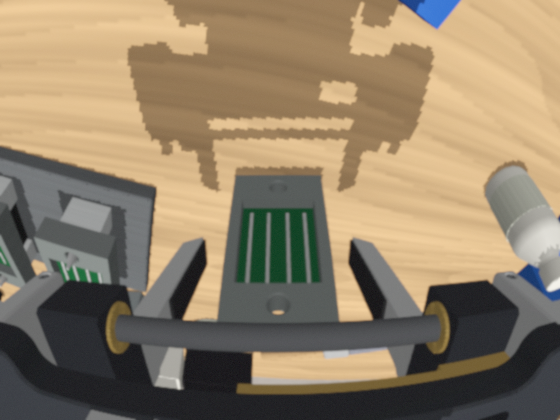

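Emit:
move_arm --plan "0 0 0.002 0 0 0 120; 0 0 0 0 0 0 255; 0 0 0 0 0 0 255; 0 0 0 0 0 0 255; 0 0 0 0 0 0 255"

```text
time_s: 49.3
eef_pos: [0.4443, 0.2235, 0.0545]
orientation: [-0.114, 0.959, 0.031, 0.258]
wrist_force: [0.6, -0.8, -0.7]
gripper_width: 0.638
```

Emit:
move_arm --plan "-0.005 0 -0.009 0 0 0 255; -0.005 0 -0.009 0 0 0 255; 0 0 0 0 0.143 0 255; 0 0 0 0 0.143 0 255; 0 0 0 0 0.143 0 255"

```text
time_s: 49.92
eef_pos: [0.4446, 0.2236, 0.0768]
orientation: [-0.118, 0.992, 0.006, 0.047]
wrist_force: [0.8, -0.1, -1.9]
gripper_width: 0.637
```

Emit:
move_arm --plan "0 0 0 0 0.143 0 255; 0 0 0 0 0.143 0 255; 0 0 0 0 0.143 0 255; 0 0 0 0 0.143 0 255; 0 0 0 0 0.143 0 255"

```text
time_s: 50.55
eef_pos: [0.4453, 0.2237, 0.0764]
orientation: [-0.113, 0.946, -0.036, -0.302]
wrist_force: [-0.4, -0.0, -1.6]
gripper_width: 0.638
```

Emit:
move_arm --plan "0 0 0 0 0.143 0 255; 0 0 0 0 0.143 0 255; 0 0 0 0 0.141 0 255; 0 0 0 0 0 0 255; 0 0 0 0 0 0 255"

```text
time_s: 51.18
eef_pos: [0.4445, 0.2236, 0.0758]
orientation: [-0.103, 0.861, -0.059, -0.494]
wrist_force: [-0.3, 0.1, -0.9]
gripper_width: 0.639
```

```bash
python3 - <<'E'
from h import *
o=avg(2); p,d=manip.camera("wrist"); P=cloud("wrist",d,obs=o)
for c,r in [((240,200)),((315,200)),((240,300)),((315,300))]: print(np.median(P[r-3:r+4,c-3:c+4].reshape(-1,3),0).round(4))
cv2.imwrite("pics/w22.png",p)
E
```

```text
sd [0.     0.     0.0002]
t 51.27 p [0.4445 0.2236 0.0761] x [-0.491 -0.119  0.863] y [-0.235  0.972 -0.   ] z [-0.839 -0.203 -0.505] j [ 0.24  0.74  1.4   0.    2.04 -1.57] F [ 0.6 -0.1 -1.5] w 60.0
[0.4168 0.1926 0.086 ]
[0.4057 0.2398 0.0861]
[0.4856 0.2148 0.0863]
[0.4767 0.2516 0.0865]
```

View pics/w22.png

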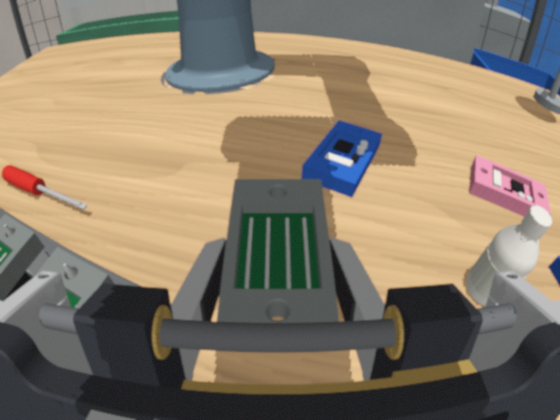

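Emit:
move_arm --plan "-0.018 0 0.01 0 0 0 255; -0.018 0 0.011 0 0 0 255; -0.009 0 0.005 0 0 0 255; -0.003 0 0.002 0 0 0 255; 0 0 0 0 0 0 255"

```text
time_s: 51.95
eef_pos: [0.4439, 0.2234, 0.0194]
orientation: [-0.103, 0.86, -0.059, -0.496]
wrist_force: [-0.1, -0.2, -1.9]
gripper_width: 0.639
```

Emit:
move_arm --plan "-0.005 0 0.003 0 0 0 255; -0.002 0 0.001 0 0 0 255; -0.001 0 0.001 0 0 0 255; 0 0 0 0 0 0 255; 0 0 0 0 0 0 255"

```text
time_s: 52.58
eef_pos: [0.4436, 0.2233, 0.0103]
orientation: [-0.103, 0.861, -0.059, -0.495]
wrist_force: [0.9, -0.3, -1.2]
gripper_width: 0.638
```

Emit:
move_arm --plan "0 0 0 0 0 0 80; 0 0 0 0 0 0 40; 0 0 0 0 0 0 0; 0 0 0 0 0 0 0"

```text
time_s: 53.08
eef_pos: [0.4436, 0.2233, 0.0102]
orientation: [-0.103, 0.86, -0.059, -0.496]
wrist_force: [0.2, 0.3, -0.1]
gripper_width: 0.968
```

Emit:
move_arm --plan "0.005 0 -0.003 0 -0.149 0 0; 0.004 0 -0.003 0 -0.15 0 0; 0.004 0 -0.005 0 -0.149 0 0; 0.003 0 -0.004 0 -0.149 0 0; 0.003 0 -0.006 0 -0.149 0 0"

```text
time_s: 53.7
eef_pos: [0.4441, 0.2234, 0.0398]
orientation: [-0.117, 0.982, -0.017, -0.145]
wrist_force: [-0.4, 0.1, 0.1]
gripper_width: 1.0
```

Emit:
move_arm --plan "0.002 0 -0.005 0 -0.15 0 0; 0 0 -0.006 0 -0.149 0 0; 0 0 0 0 0 0 0; 0 0 0 0 0 0 0"

```text
time_s: 54.2
eef_pos: [0.4448, 0.2235, 0.0507]
orientation: [-0.118, 0.993, -0.0, -0.0]
wrist_force: [1.5, 0.6, 0.5]
gripper_width: 1.003
```

```bash
python3 - <<'E'
from h import *
o=avg(3); p=wboard(o,[.446,.224]); cv2.imwrite("pics/w23.png",p)
E
```

```text
sd [0.0001 0.     0.0001]
t 54.35 p [0.445  0.2235 0.0505] x [-0.972 -0.235  0.001] y [-0.235  0.972 -0.   ] z [-0.001 -0.    -1.   ] j [ 0.24  0.1   2.04 -0.    1.01 -1.57] F [ 0.4 -0.   0.7] w 94.5
board [0.4437 0.2239 0.1109 0.0607] yaw 13.584005355834961 z 0.0192 11089
```

View pics/w23.png

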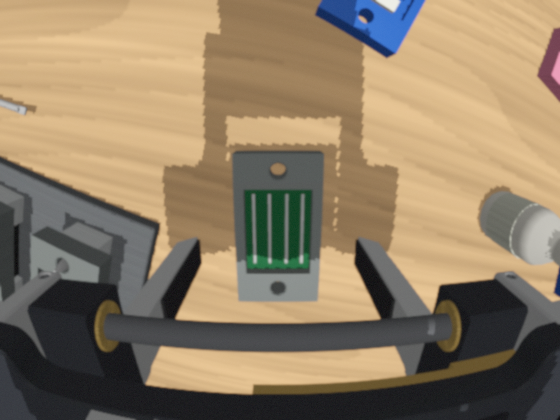

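Emit:
move_arm --plan "0.001 0 0.02 0 0 0 0; 0 0 0.018 0 0 0 0; 0 0 0.006 0 0 0 0; 0 0 0.001 0 0 0 100; 0 0 0 0 0 0 255"

```text
time_s: 55.02
eef_pos: [0.4437, 0.2233, 0.0059]
orientation: [-0.118, 0.993, 0.0, 0.0]
wrist_force: [-0.6, -0.4, -1.1]
gripper_width: 0.824
```

Emit:
move_arm --plan "0 0 0 0 0 0 255; 0 0 0 0 0 0 255; 0 0 0 0 0 0 255; 0 0 0 0 0 0 255"

```text
time_s: 55.52
eef_pos: [0.4435, 0.2233, 0.0058]
orientation: [-0.118, 0.993, 0.0, 0.0]
wrist_force: [-0.6, 0.2, 4.9]
gripper_width: 0.637
```

```bash
python3 - <<'E'
from h import *
o=avg(2); M=R.from_quat(o["orientation"]).as_matrix()
s=go(o["eef_pos"]+[0,0,.12],M,n=3,clos=255)
s=go([.5098,-.1126,.11],83.4,start=s,clos=255)
E
```

```text
sd [0. 0. 0.]
t 55.62 p [0.4435 0.2233 0.0058] x [-0.972 -0.235 -0.001] y [-0.235  0.972  0.   ] z [ 0.001  0.    -1.   ] j [ 0.24  0.18  2.05  0.    0.91 -1.57] F [-0.1 -1.1  4.6] w 59.8
0 0 -0.04 0 0 0 255; 0 0 -0.04 0 0 0 255; 0 0 -0.04 0 0 0 255
0.002 -0.043 0.002 0 0 0.044 255; 0 -0.043 0.002 0 0 0.044 255; -0.002 -0.042 0.002 0 0 0.044 255; -0.004 -0.043 0.002 0 0 0.044 255; -0.006 -0.042 0.002 0 0 0.044 255
-0.007 -0.042 0.002 0 0 0.044 255; -0.01 -0.042 0.002 0 0.001 0.044 255; -0.011 -0.041 0.002 0 0 0.044 255
```

Emit:
move_arm --plan "0 0 -0.04 0 0 0 255; 0 0 -0.04 0 0 0 255; 0 0 -0.04 0 0 0 255; 0.002 -0.043 0 0 0 0.044 255; 0 -0.043 0 0 0 0.044 255"

```text
time_s: 56.25
eef_pos: [0.4592, 0.1379, 0.1251]
orientation: [-0.075, 0.997, -0.0, -0.0]
wrist_force: [0.4, -0.2, -2.1]
gripper_width: 0.641
```

Emit:
move_arm --plan "-0.002 -0.042 0 0 0 0.044 255; -0.004 -0.043 0 0 0 0.044 255; -0.006 -0.042 0.002 0 0 0.044 255; -0.007 -0.042 0.004 0 0 0.044 255; -0.01 -0.042 0.004 0 0 0.044 255"

```text
time_s: 56.88
eef_pos: [0.5007, -0.0717, 0.1143]
orientation: [0.036, 0.999, 0.0, -0.001]
wrist_force: [1.6, 0.3, -1.3]
gripper_width: 0.634
```

Emit:
move_arm --plan "-0.011 -0.041 0.006 0 0 0.044 255; 0 0 0 0 0 0 255; 0 0 0 0 0 0 255; 0 0 0 0 0 0 255; 0 0 0 0 0 0 255"

```text
time_s: 57.5
eef_pos: [0.5093, -0.1113, 0.1094]
orientation: [0.057, 0.998, 0.0, 0.0]
wrist_force: [-0.5, 0.1, -2.1]
gripper_width: 0.641
```

```bash
python3 - <<'E'
from h import *
o=avg(3); p,d=manip.camera("wrist"); P=cloud("wrist",d,obs=o); blocks(P,d); cv2.imwrite("pics/w24.png",cv2.resize(p[130:340,200:520],None,fx=2.4,fy=2.4,interpolation=cv2.INTER_CUBIC))
wboard(o,[.521,-.018],.05,.066,.075)
s=go([.5097,-.1126,.07],83.4,n=3,clos=255)
E
```

```text
sd [0.     0.0001 0.    ]
t 57.65 p [ 0.5094 -0.1115  0.1094] x [-0.994  0.113 -0.   ] y [ 0.113  0.994 -0.   ] z [ 0. -0. -1.] j [-0.43  0.06  1.96 -0.    1.13 -1.89] F [-0.8 -0.1 -1.2] w 59.9
blk [276. 155.] 396 [ 0.4592 -0.1069] [0.0332 0.0067] 83.4 0.0393
blk [358. 195.] 230 [ 0.5    -0.0463] [0.0171 0.0817] 71.1 0.043
blk [458. 215.] 466 [0.5285 0.048 ] [0.011  0.1111] 78.4 0.0428
blk [277. 180.] 47 [ 0.4784 -0.1075] [0.0117 0.0027] 82.6 0.0393
board [ 0.5204 -0.0188  0.1107  0.061 ] yaw -6.572334289550781 z 0.0583 8895
0 0 0.013 0 0 0 255; 0 0 0.013 0 0 0.001 255; 0 -0.001 0.013 0 0 0 255
```

View pics/w24.png

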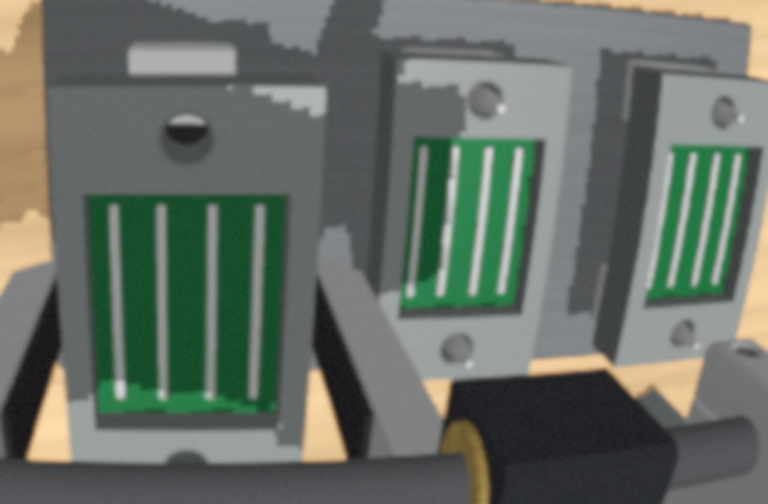

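Emit:
move_arm --plan "0 -0.001 0.014 0 0 0 255; 0 -0.0005 0.014 0 0 0 255; 0 0 0.01 0 0 0 255; 0 0 0 0 0 0 255; 0 0 0 0 0 0 255"

```text
time_s: 58.38
eef_pos: [0.5095, -0.1138, 0.0715]
orientation: [0.057, 0.998, -0.0, 0.0]
wrist_force: [0.9, -0.2, -1.7]
gripper_width: 0.635
```

```bash
python3 - <<'E'
from h import *
o=avg(3); p,d=manip.camera("wrist"); P=cloud("wrist",d,obs=o); blocks(P,d); cv2.imwrite("pics/w25.png",cv2.resize(p[130:340,200:520],None,fx=2.4,fy=2.4,interpolation=cv2.INTER_CUBIC))
E
```

```text
sd [0.0001 0.     0.0002]
t 58.52 p [ 0.5096 -0.1139  0.0717] x [-0.993  0.115 -0.001] y [ 0.115  0.993 -0.   ] z [ 0.001 -0.    -1.   ] j [-0.44  0.11  1.97 -0.    1.05 -1.89] F [-0.   0.3 -1.6] w 59.7
blk [278. 157.] 252 [ 0.4566 -0.1067] [0.0335 0.0029] 83.1 0.039
blk [372. 212.] 358 [ 0.5029 -0.047 ] [0.01   0.0837] 76.6 0.0425
blk [482. 229.] 662 [0.5288 0.0476] [0.0078 0.1109] 80.5 0.0425
blk [277. 185.] 94 [ 0.4749 -0.1096] [0.0113 0.0061] 78.9 0.0392
```

View pics/w25.png

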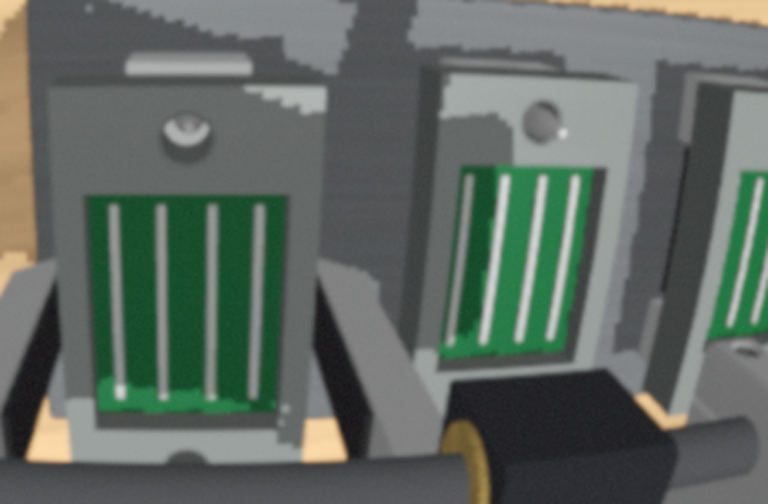

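Emit:
move_arm --plan "0 0 0.005 0 0 0 255; 0 0 0.008 0 0 0 255; 0 0 0.007 0 0 0 255; 0 0 0.005 0 0 0 255; 0 0 0.001 0 0 0 255"

```text
time_s: 59.2
eef_pos: [0.509, -0.1136, 0.0458]
orientation: [0.057, 0.998, 0.0, -0.001]
wrist_force: [-5.5, 2.4, 10.6]
gripper_width: 0.632
```

Emit:
move_arm --plan "0 0 0.001 0 0 0 255; 0 0 0.001 0 0 0 255; 0 0 0 0 0 0 255; 0 0 0 0 0 0 255"

```text
time_s: 59.7
eef_pos: [0.5091, -0.1136, 0.0457]
orientation: [0.057, 0.998, 0.0, -0.001]
wrist_force: [-10.9, 3.6, 19.2]
gripper_width: 0.635
```

```bash
python3 - <<'E'
from h import *
o=avg(2)
E
```

```text
sd [0. 0. 0.]
t 59.8 p [ 0.5091 -0.1136  0.0457] x [-0.993  0.114  0.003] y [0.114 0.993 0.001] z [-0.003  0.001 -1.   ] j [-0.44  0.16  1.98 -0.    1.   -1.89] F [-10.5   4.   19.1] w 59.9
```

Seated, with firm contact. Release and retreat.

Emit:
move_arm --plan "0 0 -0.002 0 0 0 255; 0 0 0 0 0 0 60; 0 0 0 0 0 0 45; 0 0 0 0 0 0 45; 0 0 -0.02 0 0 0 45"

```text
time_s: 60.42
eef_pos: [0.5079, -0.1131, 0.0639]
orientation: [0.057, 0.998, 0.001, -0.002]
wrist_force: [-0.1, 0.2, -0.1]
gripper_width: 0.823
```

Emit:
move_arm --plan "0 0 -0.04 0 0 0 45; 0 0 -0.06 0 0 0 45; 0 0 0 0 0 0 45; 0 0 0 0 0 0 45; 0 0 0 0 0 0 45"

```text
time_s: 61.05
eef_pos: [0.5081, -0.1132, 0.1633]
orientation: [0.057, 0.998, 0.001, -0.002]
wrist_force: [0.1, 0.2, -0.1]
gripper_width: 0.824
```

```bash
python3 - <<'E'
from h import *
o=avg(3)
p=wboard(o,[.509,-.113],.05,.066,.07); cv2.imwrite("pics/w26.png",p); wboard(o,[.521,-.018],.05,.066,.07); wboard(o,[.533,.077],.05,.066,.07)
p,d=manip.camera("top"); cv2.imwrite("pics/t26.png",cv2.resize(p[70:330,90:490],None,fx=2,fy=2,interpolation=cv2.INTER_CUBIC)); np.save("top_d.npy",d)
P=cloud("top",d); im=p
sl=(slice(100,160),slice(265,320)); Q=P[sl]; m=(Q[...,2]>.03)&(Q[...,2]<.09)
q=Q[m]; print("box",cv2.minAreaRect(q[:,:2].astype(np.float32)), np.unique(q[:,2].round(3),return_counts=True))
m2=Q[...,2]>.044; q=Q[m2]; print(m2.sum(),q.mean(0),cv2.minEnclosingCircle(q[:,:2].astype(np.float32)))
print(manip.spot_in("top","start"))
E
```

```text
sd [0.0001 0.     0.0001]
t 61.2 p [ 0.5082 -0.1133  0.1635] x [-0.993  0.115  0.003] y [0.115 0.993 0.001] z [-0.003  0.001 -1.   ] j [-0.44 -0.01  1.92 -0.    1.24 -1.89] F [ 0.2 -0.2 -0.4] w 77.4
board [ 0.5094 -0.1134  0.1099  0.0605] yaw -6.5898590087890625 z 0.0583 6890
board [ 0.5201 -0.019   0.1112  0.0613] yaw -6.241386413574219 z 0.0579 5317
board [0.5318 0.0775 0.1111 0.0624] yaw -6.668159484863281 z 0.0578 4302
box ((0.6844642758369446, 0.07163702696561813), (0.07084844261407852, 0.09038423001766205), 17.655691146850586) (array([0.03 , 0.031, 0.032, 0.033, 0.034, 0.035, 0.036, 0.037, 0.038,
       0.039, 0.04 , 0.041, 0.042, 0.043, 0.044, 0.045, 0.046, 0.047,
       0.048, 0.049, 0.05 , 0.051, 0.052, 0.053, 0.054, 0.055, 0.056,
       0.057, 0.058, 0.059, 0.06 , 0.061, 0.062, 0.064]), array([21, 56, 46, 64, 60, 67, 55, 50, 31, 23, 16, 15, 13,  8, 13, 15, 14,
       15, 16, 11, 10,  9,  3,  6,  9, 15, 12, 17, 13,  9,  5,  5,  4,  2]))
209 [0.66600579 0.07311442 0.14319387] ((0.5566933155059814, 0.07803811877965927), 0.15891699492931366)
[{'rect': [290.5, 125.8, 299.0, 139.0], 'p': 0.58}, {'rect': [317.3, 165.3, 344.9, 209.5], 'p': 0.35}]
```

View pics/w26.png

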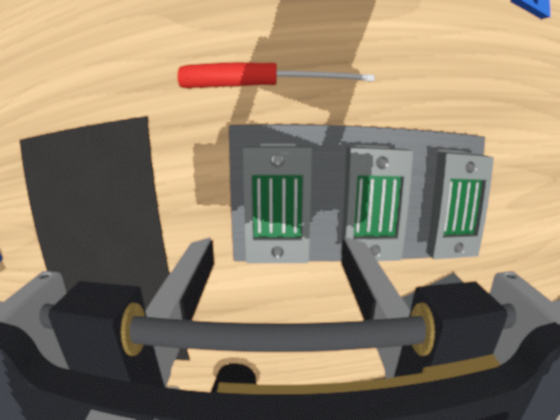

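View pics/t26.png

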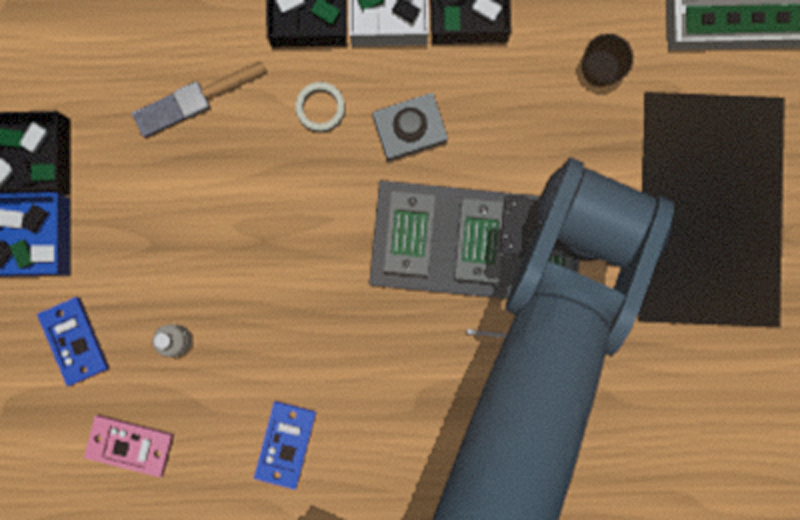

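```bash
python3 - <<'E'
from h import *
print(ray("top",[[294.5,132]],.057))
s=go([.67,.073,.16],83.4,clos=255)
E
```

```text
[[0.68188742 0.07280241 0.057     ]]
-0.023 0.034 0.001 0 0 0 255; -0.023 0.034 0.001 0 0 0 255; -0.023 0.034 0.001 0 0 0 255; -0.023 0.034 0 0 0 0 255; -0.023 0.034 0.001 0 0 0 255
-0.023 0.034 0.001 0 0 0 255
```

Emit:
move_arm --plan "-0.023 0.034 0 0 0 0 255; -0.023 0.034 0 0 0 0 255; -0.023 0.034 0 0 0 0 255; -0.023 0.034 0 0 0 0 255; -0.023 0.034 0 0 0 0 255"

```text
time_s: 62.08
eef_pos: [0.6438, 0.0431, 0.1653]
orientation: [0.057, 0.998, -0.0, 0.0]
wrist_force: [-0.5, 0.2, 0.3]
gripper_width: 0.33
```

Emit:
move_arm --plan "-0.023 0.034 0 0 0 0 255; 0 0 0 0 0 0 255; 0 0 0 0 0 0 255; 0 0 0 0 0 0 255"

```text
time_s: 62.58
eef_pos: [0.6692, 0.0722, 0.1653]
orientation: [0.058, 0.998, -0.0, -0.0]
wrist_force: [0.4, -0.3, 1.3]
gripper_width: 0.002
```

```bash
python3 - <<'E'
from h import *
o=avg(3)
p,d=manip.camera("wrist"); cv2.imwrite("pics/w27.png",p); P=cloud("wrist",d,obs=o)
m=((P[...,2]>.042)&(P[...,2]<.09)&(d>0)&(np.hypot(P[...,0]-.685,P[...,1]-.074)<.04)); q=P[m]
print(m.sum(),np.percentile(q[:,2],[5,50,95,99])); 
zt=np.percentile(q[:,2],95); q=q[q[:,2]>zt-.003]; print(cv2.minEnclosingCircle(q[:,:2].astype(np.float32)),q.mean(0))
E
```

```text
sd [0.0001 0.     0.0001]
t 62.73 p [0.6693 0.0722 0.1654] x [-0.993  0.116  0.   ] y [ 0.116  0.993 -0.   ] z [-0. -0. -1.] j [-0.06  0.33  1.53 -0.    1.28 -1.52] F [-0.5 -0.6 -0.8] w 0.4
1782 [0.04505984 0.04848643 0.05806016 0.05857694]
((0.685910701751709, 0.07353817671537399), 0.015799514949321747) [0.6852584  0.07339234 0.05714235]
```

View pics/w27.png

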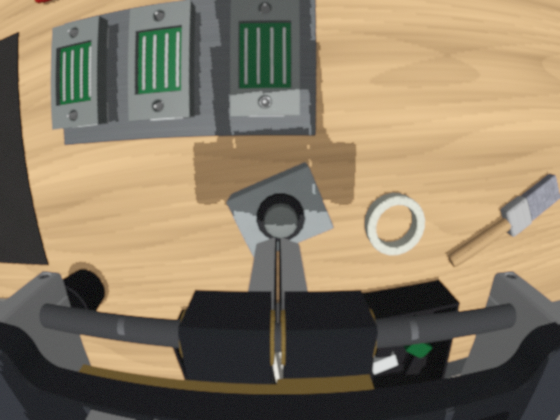

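Emit:
move_arm --plan "-0.016 0.003 0.03 0 0 0 255; 0 0 0.04 0 0 0 255; 0 0 0.03 0 0 0 255; 0 0 0 0 0 0 255; 0 0 0 0 0 0 255"

```text
time_s: 63.4
eef_pos: [0.6869, 0.0741, 0.067]
orientation: [0.057, 0.998, -0.0, 0.001]
wrist_force: [-1.3, 0.1, 0.8]
gripper_width: 0.005
```

Emit:
move_arm --plan "0 0 0.003 0 0 0 255; 0 0 0.002 0 0 0 255; 0 0 0.002 0 0 0 255; 0 0 0 0 0 0 255"

```text
time_s: 63.9
eef_pos: [0.686, 0.0743, 0.0584]
orientation: [0.057, 0.998, -0.0, 0.0]
wrist_force: [0.5, -0.1, 0.4]
gripper_width: 0.001
```

Emit:
move_arm --plan "0 0 0.002 0 0 0 255; 0 0 0.002 0 0 0 255; 0 0 0.002 0 0 0 255; 0 0 0 0 0 0 255"

```text
time_s: 64.4
eef_pos: [0.6861, 0.0743, 0.0526]
orientation: [0.057, 0.998, -0.0, 0.0]
wrist_force: [-1.3, -0.7, 4.0]
gripper_width: 0.0
```

Emit:
move_arm --plan "0 0 0.002 0 0 0 255; 0 0 0 0 0 0 255; 0 0 0 0 0 0 255"

```text
time_s: 64.78
eef_pos: [0.6862, 0.0743, 0.0513]
orientation: [0.057, 0.998, -0.0, 0.0]
wrist_force: [-3.3, 0.9, 7.2]
gripper_width: 0.009
```

Emit:
move_arm --plan "0 0 0.001 0 0 0 255; 0 0 0.001 0 0 0 255; 0 0 0 0 0 0 255; 0 0 0 0 0 0 255"

```text
time_s: 65.28
eef_pos: [0.6863, 0.0743, 0.0511]
orientation: [0.057, 0.998, -0.0, -0.0]
wrist_force: [-8.0, -0.3, 15.7]
gripper_width: 0.009
```

The button is at its hard stop: force went from 7 to 16 N with no further travel. I'll let go and recheck the boards.

Emit:
move_arm --plan "0 0 -0.015 0 0 0 255; 0 0 -0.03 0 0 0 255; 0 0 -0.05 0 0 0 255; 0 0 0 0 0 0 255; 0 0 0 0 0 0 255"

```text
time_s: 65.9
eef_pos: [0.6854, 0.0743, 0.1423]
orientation: [0.057, 0.998, -0.0, -0.001]
wrist_force: [0.3, 0.0, 0.0]
gripper_width: 0.008
```

```bash
python3 - <<'E'
from h import *
o=avg(3)
p,d=manip.camera("wrist"); cv2.imwrite("pics/w28.png",p); P=cloud("wrist",d,obs=o)
m=((P[...,2]>.042)&(P[...,2]<.09)&(d>0)&(np.hypot(P[...,0]-.685,P[...,1]-.074)<.04)); print(np.percentile(P[m][:,2],[50,95,99]))
for c in ([.509,-.113],[.521,-.018],[.533,.077]): wboard(o,c,.05,.066,.07)
p,d=manip.camera("top"); np.save("top_d.npy",d)
h=[[412.5,116.5],[481.5,119],[479.5,232.5],[409.5,230]]; c=ray("top",h,.004); print(c.round(4),c.mean(0).round(4))
s=go([.509,-.1135,.16],83.4,clos=45)
E
```

```text
sd [0.0003 0.     0.0006]
t 66.05 p [0.685  0.0743 0.1415] x [-0.993  0.115  0.003] y [ 0.115  0.993 -0.   ] z [-0.003  0.    -1.   ] j [-0.06  0.39  1.5   0.    1.26 -1.51] F [0.1 0.7 0.3] w 0.4
[0.04814697 0.05866331 0.05923476]
board [ 0.5101 -0.1132  0.1108  0.0627] yaw -6.23046875 z 0.0584 5564
board [ 0.5274 -0.02    0.0969  0.0616] yaw -6.595939636230469 z 0.0575 6471
board [0.5445 0.0758 0.0858 0.0606] yaw -6.432563781738281 z 0.0578 6280
[[ 0.7303 -0.2663  0.004 ]
 [ 0.7191 -0.463   0.004 ]
 [ 0.3956 -0.4438  0.004 ]
 [ 0.4064 -0.2469  0.004 ]] [ 0.5629 -0.355   0.004 ]
0.026 -0.034 -0.003 0 0 0 45; 0.025 -0.035 -0.003 0 0 0 45; 0.026 -0.034 -0.003 0 -0.001 0 45; 0.026 -0.035 -0.002 0 0 0 45; 0.025 -0.034 -0.003 0 0 0 45
0.026 -0.035 -0.003 0 0 0 45
```

View pics/w28.png

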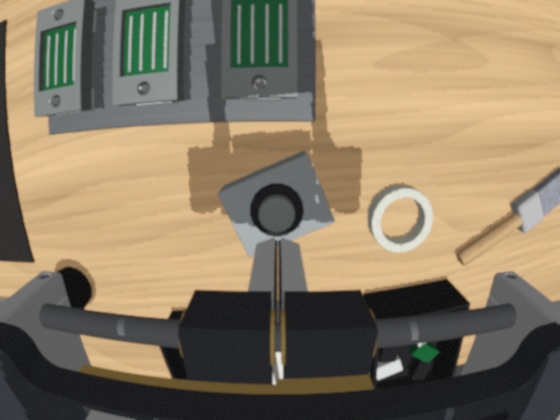

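The button is back up (top at about 59 mm) and the boards are still loaded. Unloading starts with nest 2.

Emit:
move_arm --plan "0.026 -0.034 -0.003 0 0 0 45; 0.025 -0.035 -0.003 0 0 0 45; 0.026 -0.034 -0.003 0 0 0 45; 0.026 -0.035 -0.002 0 0 0 45; 0.025 -0.034 -0.003 0 0 0 45"

```text
time_s: 66.92
eef_pos: [0.5381, -0.0828, 0.1574]
orientation: [0.057, 0.998, -0.0, 0.0]
wrist_force: [0.5, -0.7, -0.1]
gripper_width: 0.502
```

Emit:
move_arm --plan "0.026 -0.035 -0.003 0 0 0 45; 0 0 0 0 0 0 45; 0 0 0 0 0 0 45; 0 0 0 0 0 0 45; 0 0 0 0 0 0 45"

```text
time_s: 67.55
eef_pos: [0.5097, -0.113, 0.1602]
orientation: [0.057, 0.998, 0.0, -0.0]
wrist_force: [0.6, -0.4, -0.8]
gripper_width: 0.82
```

```bash
python3 - <<'E'
from h import *
o=avg(3)
for c in ([.509,-.113],[.521,-.018],[.533,.077]): wboard(o,c,.05,.066,.07)
s=go([.5093,-.1135,.0455],83.4,n=4,clos=45)
E
```

```text
sd [0.0001 0.0001 0.    ]
t 67.7 p [ 0.5096 -0.1131  0.1602] x [-0.994  0.113  0.   ] y [0.113 0.994 0.   ] z [-0.  0. -1.] j [-0.44 -0.01  1.92  0.    1.23 -1.89] F [-0.4 -0.1 -0.1] w 77.3
board [ 0.5101 -0.1133  0.1102  0.0607] yaw -6.5864410400390625 z 0.0586 7584
board [ 0.5208 -0.0192  0.1109  0.0611] yaw -6.9911956787109375 z 0.0581 6181
board [0.5324 0.0775 0.1106 0.0624] yaw -6.4059906005859375 z 0.0583 5049
0 0 0.029 0 0 0 45; 0 0 0.028 0 0 0 45; 0 0 0.029 0 0 0 45; 0 0 0.029 0 0 0.001 45
```

Emit:
move_arm --plan "0 0 0.04 0 0 0 45; 0 0 0.04 0 0 0 45; 0 0 0.025 0 0 0 45; 0 0 0.009 0 0 0 45; 0 0 0 0 0 0 45"

```text
time_s: 68.47
eef_pos: [0.5093, -0.1137, 0.0464]
orientation: [0.057, 0.998, 0.0, -0.0]
wrist_force: [0.5, -0.2, 0.6]
gripper_width: 0.824
```

Emit:
move_arm --plan "0 0 0 0 0 0 255; 0 0 0 0 0 0 255; 0 0 0 0 0 0 255; 0 0 0 0 0 0 255; 0 0 -0.01 0 0 0 255"

```text
time_s: 69.1
eef_pos: [0.5089, -0.1135, 0.0559]
orientation: [0.057, 0.998, 0.0, -0.0]
wrist_force: [1.7, 0.3, -3.2]
gripper_width: 0.633
```

Emit:
move_arm --plan "0 0 -0.02 0 0 0 255; 0 0 -0.02 0 0 0 255; 0 0 -0.02 0 0 0 255; 0 0 0 0 0 0 255; 0 0 0 0 0 0 255"

```text
time_s: 69.72
eef_pos: [0.5085, -0.1134, 0.1154]
orientation: [0.057, 0.998, 0.0, -0.001]
wrist_force: [-0.4, 0.9, -1.7]
gripper_width: 0.637
```

```bash
python3 - <<'E'
from h import *
o=st()
p,d=manip.camera("wrist"); cv2.imwrite("pics/w29.png",p)
s=go([.482,-.3985,.09],83.4,clos=255)
s=go([.482,-.3985,.011],83.4,n=4,clos=255,start=s)
E
```

```text
t 69.72 p [ 0.5085 -0.1134  0.1154] x [-0.993  0.115  0.002] y [0.115 0.993 0.   ] z [-0.002  0.001 -1.   ] j [-0.44  0.05  1.95 -0.    1.14 -1.89] F [-0.4  0.9 -1.7] w 59.9
-0.001 -0.041 0.004 0 0 0 255; -0.001 -0.041 0.003 0 -0.001 0 255; -0.001 -0.041 0.004 0 0 0 255; -0.001 -0.041 0.003 0 0 0 255; -0.001 -0.041 0.004 0 -0.001 0 255
-0.001 -0.04 0.003 0.001 0 0 255; -0.001 -0.041 0.004 0 0 0 255
0 0 0.02 0 0 0 255; 0 0 0.019 0 0 0 255; 0 0 0.02 0 0 0 255; 0 0 0.02 0 0 0 255
```

View pics/w29.png

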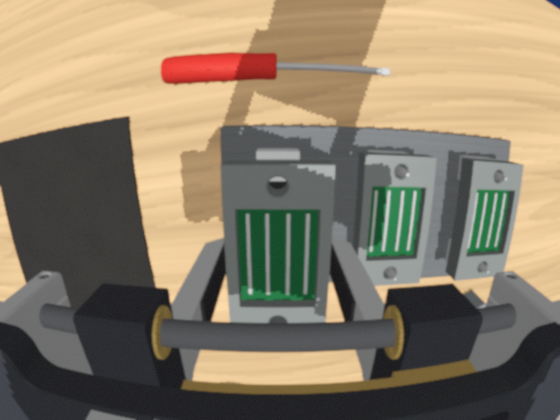

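Emit:
move_arm --plan "-0.001 -0.041 0 0 0 0 255; -0.001 -0.041 0 0 0 0 255; -0.001 -0.041 0 0 0 0 255; -0.001 -0.041 0.005 0 0 0 255; -0.001 -0.041 0.005 0 0 0 255"

```text
time_s: 70.4
eef_pos: [0.4899, -0.3187, 0.1049]
orientation: [0.057, 0.998, 0.001, -0.001]
wrist_force: [0.6, -0.0, -1.2]
gripper_width: 0.63
```

Emit:
move_arm --plan "-0.001 -0.04 0.008 0 0 0 255; -0.001 -0.041 0.008 0 0 0 255; 0 0 0.02 0 0 0 255; 0 0 0.02 0 0 0 255; 0 0 0 0 0 0 255"

```text
time_s: 71.03
eef_pos: [0.482, -0.3956, 0.0469]
orientation: [0.057, 0.998, 0.002, -0.002]
wrist_force: [0.1, -0.5, -0.9]
gripper_width: 0.634
```

```bash
python3 - <<'E'
from h import *
o=avg(2)
p,d=manip.camera("wrist"); cv2.imwrite("pics/w30.png",p)
P=cloud("wrist",d,obs=o); print("mat z",np.median(P[150:200,330:370].reshape(-1,3),0),np.median(P[60:90,200:260].reshape(-1,3),0))
E
```

```text
sd [0.0005 0.0005 0.0009]
t 71.12 p [ 0.4825 -0.3961  0.0478] x [-0.994  0.113  0.004] y [0.113 0.994 0.004] z [-0.003  0.004 -1.   ] j [-0.87  0.37  1.71  0.    1.06 -2.33] F [ 0.5  0.1 -1.6] w 59.7
mat z [ 0.44692651 -0.34002467  0.00154129] [ 0.3687507  -0.41615378 -0.00254592]
```

View pics/w30.png

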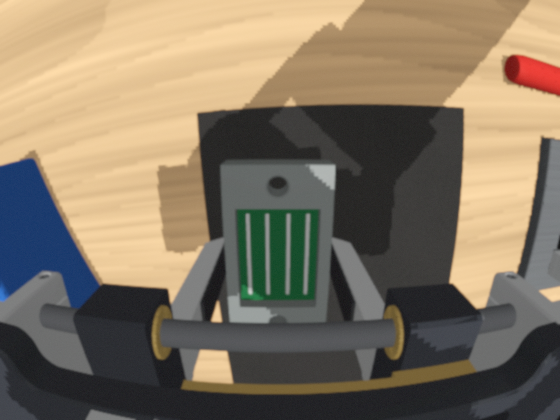

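Emit:
move_arm --plan "0 0.005 0.015 0 0 0 255; 0 0 0.015 0 0 0 255; 0 0 0.005 0 0 0 255; 0 0 0.001 0 0 0 255; 0 0 0 0 0 0 255"

```text
time_s: 71.8
eef_pos: [0.4842, -0.394, 0.0146]
orientation: [0.057, 0.998, -0.0, 0.0]
wrist_force: [0.8, 0.1, -1.8]
gripper_width: 0.633
```

```bash
python3 - <<'E'
from h import *
o=avg(2)
E
```

```text
sd [0.     0.     0.0001]
t 71.9 p [ 0.4843 -0.394   0.0147] x [-0.993  0.115 -0.001] y [ 0.115  0.993 -0.001] z [ 0.    -0.001 -1.   ] j [-0.86  0.42  1.72  0.    1.   -2.32] F [-0.1 -0.8 -2.7] w 59.5
```

Emit:
move_arm --plan "0 0 0.002 0 0 0 255; 0 0 0.001 0 0 0 255; 0 0 0.001 0 0 0 255; 0 0 0 0 0 0 255; 0 0 0 0 0 0 255"

```text
time_s: 72.53
eef_pos: [0.4841, -0.3937, 0.0115]
orientation: [0.057, 0.998, 0.0, -0.0]
wrist_force: [-3.0, 2.5, 5.9]
gripper_width: 0.633
```

Emit:
move_arm --plan "0 0 0 0 0 0 60; 0 0 0 0 0 0 45; 0 0 0 0 0 0 45; 0 0 -0.04 0 0 0 45; 0 0 -0.06 0 0 0 45"

```text
time_s: 73.15
eef_pos: [0.4828, -0.3923, 0.1091]
orientation: [0.057, 0.998, 0.002, -0.002]
wrist_force: [1.3, -0.1, 0.5]
gripper_width: 0.823
```

```bash
python3 - <<'E'
from h import *
o=st()
s=go([.521,-.0183,.15],83.4,clos=45)
E
```

```text
t 73.15 p [ 0.4828 -0.3923  0.1091] x [-0.993  0.115  0.004] y [0.115 0.993 0.004] z [-0.003  0.004 -1.   ] j [-0.86  0.28  1.7   0.    1.17 -2.32] F [ 1.3 -0.1  0.5] w 77.4
0.001 0.042 -0.004 0 0 0 45; 0 0.042 -0.005 0.001 -0.001 0 45; 0.001 0.041 -0.004 0 0 0 45; 0 0.042 -0.005 0.001 -0.001 0 45; 0.001 0.042 -0.004 0 0 0 45
0 0.042 -0.005 0 -0.001 0 45; 0.001 0.041 -0.004 0.001 0 0 45; 0 0.042 -0.005 0 0 0 45; 0.001 0.042 -0.004 0.001 -0.001 0 45
```

Emit:
move_arm --plan "0.001 0.042 -0.01 0 0 0 45; 0 0.042 -0.01 0 0 0 45; 0.001 0.041 -0.01 0 0 0 45; 0 0.042 -0.01 0 0 0 45; 0.001 0.042 0 0 0 0 45"

```text
time_s: 73.78
eef_pos: [0.5056, -0.1848, 0.1514]
orientation: [0.057, 0.998, -0.001, 0.001]
wrist_force: [0.5, -0.3, 0.1]
gripper_width: 0.823
```

Emit:
move_arm --plan "0 0.042 0 0 0 0 45; 0.001 0.041 0 0 0 0 45; 0 0.042 0 0 0 0 45; 0.001 0.042 0 0 0 0 45; 0 0 0 0 0 0 45"

```text
time_s: 74.4
eef_pos: [0.522, -0.0175, 0.1503]
orientation: [0.055, 0.998, 0.0, -0.0]
wrist_force: [0.8, 0.2, -0.5]
gripper_width: 0.827
```

Emit:
move_arm --plan "0 0 0 0 0 0 45; 0 0 0 0 0 0 45; 0 0 0 0 0 0 45"

```text
time_s: 74.78
eef_pos: [0.5221, -0.0205, 0.1503]
orientation: [0.058, 0.998, -0.0, -0.0]
wrist_force: [0.2, -0.4, 0.2]
gripper_width: 0.827
```

```bash
python3 - <<'E'
from h import *
o=avg(3)
for c in ([.521,-.018],[.533,.077]): p=wboard(o,c,.05,.066,.07)
cv2.imwrite("pics/w31.png",p)
s=go([.521,-.0185,.0455],83.4,n=4,clos=45)
E
```

```text
sd [0.     0.0001 0.    ]
t 74.92 p [ 0.5221 -0.0203  0.1503] x [-0.993  0.116  0.   ] y [ 0.116  0.993 -0.   ] z [-0. -0. -1.] j [-0.26  0.    1.93 -0.    1.21 -1.71] F [ 0.   0.2 -0.1] w 77.3
board [ 0.521  -0.0194  0.1107  0.0606] yaw -6.755058288574219 z 0.0586 8074
board [0.5324 0.0768 0.1105 0.0614] yaw -6.446723937988281 z 0.0583 6640
0 0 0.026 0 0 0 45; 0.001 0.001 0.026 0 0 0 45; 0 0 0.027 0 0 0 45; 0 0 0.026 0 0 0 45
```

View pics/w31.png

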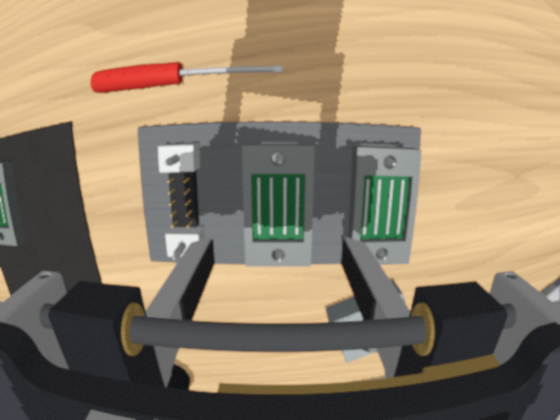

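Emit:
move_arm --plan "0.001 0.001 0.04 0 0 0 45; 0 0 0.035 0 0 0 45; 0 0 0.02 0 0 0 45; 0 0 0.009 0 0 0 45; 0 0 0 0 0 0 45"

```text
time_s: 75.65
eef_pos: [0.5212, -0.0185, 0.0462]
orientation: [0.057, 0.998, 0.0, -0.0]
wrist_force: [-1.0, 0.7, 0.1]
gripper_width: 0.821
```

Emit:
move_arm --plan "0 0 0 0 0 0 255; 0 0 0 0 0 0 255; 0 0 0 0 0 0 255; 0 0 0 0 0 0 255; 0 0 -0.01 0 0 0 255"

```text
time_s: 76.28
eef_pos: [0.5212, -0.0183, 0.0559]
orientation: [0.058, 0.998, 0.0, 0.0]
wrist_force: [2.0, 0.2, -3.7]
gripper_width: 0.638
```

Emit:
move_arm --plan "0 0 -0.02 0 0 0 255; 0 0 -0.02 0 0 0 255; 0 0 -0.02 0 0 0 255; 0 0 0 0 0 0 255; 0 0 0 0 0 0 255"

```text
time_s: 76.9
eef_pos: [0.5203, -0.0182, 0.1153]
orientation: [0.057, 0.998, 0.0, -0.001]
wrist_force: [-0.2, -0.1, -1.7]
gripper_width: 0.634
```

```bash
python3 - <<'E'
from h import *
o=st()
s=go([.488,-.296,.09],83.4,clos=255)
p,d=manip.camera("top"); cv2.imwrite("pics/t32.png",cv2.resize(p[70:330,250:520],None,fx=2,fy=2,interpolation=cv2.INTER_CUBIC)); np.save("top_d.npy",d)
for b in boards(p,d,zlo=.014,zhi=.032):
    if b[1][1]<-.2 : print(*b)
E
```

```text
t 76.9 p [ 0.5203 -0.0182  0.1153] x [-0.993  0.115  0.002] y [0.115 0.993 0.   ] z [-0.002  0.001 -1.   ] j [-0.25  0.05  1.95  0.    1.14 -1.71] F [-0.2 -0.1 -1.7] w 59.6
0 -0.04 0.004 0 0 0 255; 0 -0.04 0.003 0 -0.001 0 255; 0 -0.04 0.004 0 0 0 255; 0 -0.04 0.003 0 0 0 255; 0 -0.04 0.004 0 0 0 255
0 -0.04 0.004 0 -0.001 0 255; 0 -0.04 0.003 0 0 0 255
[474.  46.] [ 0.8838 -0.4269  0.2279  0.156  89.6143] [ 0.9257 -0.4413  0.0266] [50. 71. 40.]
[468.  62.] [ 8.78700e-01 -4.21200e-01  2.00200e-01  4.29000e-02 -8.95897e+01] [ 0.8777 -0.4216  0.0289] [43. 74. 35.]
[468.  79.] [ 8.28000e-01 -4.21500e-01  2.01200e-01  4.22000e-02 -8.99217e+01] [ 0.828  -0.4213  0.0289] [45. 76. 41.]
[463. 202.] [ 0.4822 -0.395   0.1104  0.0633 -6.2861] [ 0.4823 -0.3946  0.0211] [90. 95. 90.]
```

View pics/t32.png

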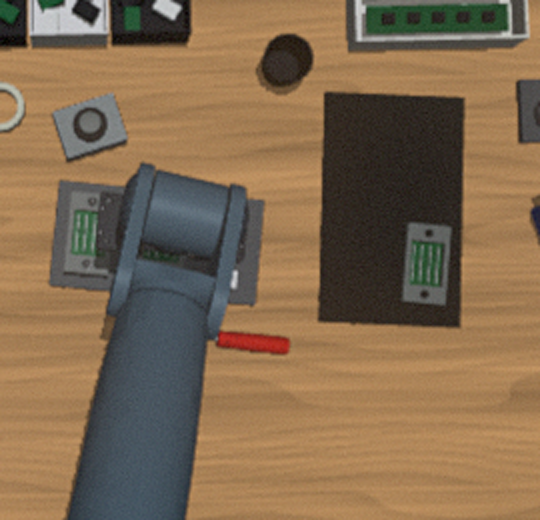

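Emit:
move_arm --plan "0 -0.04 0 0 0 0 255; 0 -0.04 0 0 0 0 255; 0 -0.04 0 0 0 0 255; 0 -0.04 0.005 0 0 0 255; 0 -0.04 0.006 0 0 0 255"

```text
time_s: 77.58
eef_pos: [0.4975, -0.218, 0.1041]
orientation: [0.057, 0.998, 0.001, -0.001]
wrist_force: [-0.6, 0.1, -1.4]
gripper_width: 0.634
```

Emit:
move_arm --plan "0 -0.04 0.007 0 0 0 255; 0 -0.04 0.007 0 0 0 255; 0 0 0.02 0 0 0 255; 0 0 0.02 0 0 0 255; 0 0 0 0 0 0 255"

```text
time_s: 78.2
eef_pos: [0.4875, -0.2938, 0.0482]
orientation: [0.057, 0.998, 0.002, -0.002]
wrist_force: [-0.3, -0.3, -2.1]
gripper_width: 0.637
```

Emit:
move_arm --plan "0 0 0 0 0 0 255; 0 0 0 0 0 0 255; 0 0 0 0 0 0 255"

```text
time_s: 78.58
eef_pos: [0.4897, -0.2967, 0.0522]
orientation: [0.057, 0.998, -0.0, 0.001]
wrist_force: [-0.3, 0.3, -1.1]
gripper_width: 0.638
```

```bash
python3 - <<'E'
from h import *
o=avg(2)
p,d=manip.camera("wrist"); cv2.imwrite("pics/w33.png",p)
E
```

```text
sd [0.0001 0.     0.0001]
t 78.67 p [ 0.4896 -0.2968  0.0521] x [-0.993  0.114 -0.001] y [ 0.114  0.993 -0.001] z [ 0.001 -0.001 -1.   ] j [-0.74  0.26  1.85  0.    1.03 -2.2 ] F [-0.5  0.4 -2.6] w 59.8
```

View pics/w33.png

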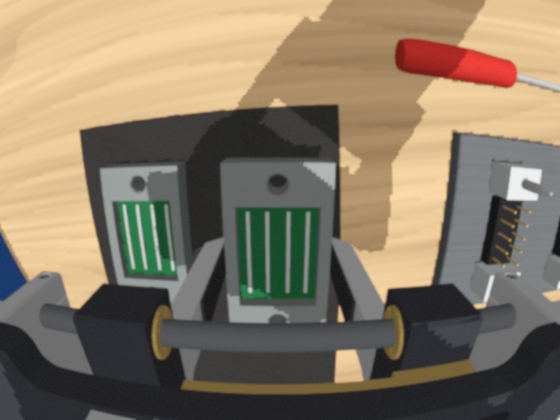

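Emit:
move_arm --plan "0 -0.002 0.018 0 0 0 255; 0 0 0.014 0 0 0 255; 0 0 0.005 0 0 0 255; 0 0 0 0 0 0 255; 0 0 0 0 0 0 255"

```text
time_s: 79.35
eef_pos: [0.4893, -0.2988, 0.0147]
orientation: [0.057, 0.998, -0.0, 0.0]
wrist_force: [0.1, 0.1, -0.7]
gripper_width: 0.633
```

Emit:
move_arm --plan "0 0 0.002 0 0 0 255; 0 0 0.001 0 0 0 255; 0 0 0.001 0 0 0 255; 0 0 0 0 0 0 255; 0 0 0 0 0 0 255"

```text
time_s: 79.97
eef_pos: [0.4891, -0.2987, 0.0114]
orientation: [0.057, 0.998, -0.0, -0.0]
wrist_force: [-2.6, 2.5, 5.7]
gripper_width: 0.635
```

Emit:
move_arm --plan "0 0 0 0 0 0 60; 0 0 0 0 0 0 45; 0 0 0 0 0 0 45; 0 0 -0.04 0 0 0 45; 0 0 -0.06 0 0 0 45"

```text
time_s: 80.6
eef_pos: [0.4875, -0.2974, 0.1093]
orientation: [0.057, 0.998, 0.002, -0.002]
wrist_force: [0.5, -0.7, 0.7]
gripper_width: 0.823
```

```bash
python3 - <<'E'
from h import *
o=st()
s=go([.5325,.077,.15],83.4,clos=45)
E
```

```text
t 80.6 p [ 0.4875 -0.2974  0.1093] x [-0.993  0.115  0.004] y [0.115 0.993 0.003] z [-0.004  0.004 -1.   ] j [-0.75  0.17  1.83  0.    1.15 -2.2 ] F [ 0.5 -0.7  0.7] w 77.4
0 0.042 -0.004 0 0 0 45; 0 0.042 -0.005 0.001 -0.001 0 45; -0.001 0.042 -0.004 0 0 0 45; 0 0.042 -0.005 0 -0.001 0 45; 0 0.042 -0.004 0.001 0 0 45
0 0.041 -0.005 0 -0.001 0 45; 0 0.042 -0.004 0 0 0 45; 0 0.042 -0.005 0.001 -0.001 0 45; -0.001 0.042 -0.004 0 0 0 45
```

Emit:
move_arm --plan "0 0.042 -0.01 0 0 0 45; 0 0.042 -0.01 0 0 0 45; -0.001 0.042 -0.01 0 0 0 45; 0 0.042 -0.01 0 0 0 45; 0 0.042 0 0 0 0 45"

```text
time_s: 81.22
eef_pos: [0.5147, -0.089, 0.1514]
orientation: [0.057, 0.998, -0.0, 0.001]
wrist_force: [-0.6, -0.1, -0.4]
gripper_width: 0.821
```

Emit:
move_arm --plan "0 0.041 0 0 0 0 45; 0 0.042 0 0 0 0 45; 0 0.042 0 0 0 0 45; -0.001 0.042 0 0 0 0 45; 0 0 0 0 0 0 45"

```text
time_s: 81.85
eef_pos: [0.534, 0.0777, 0.1502]
orientation: [0.055, 0.998, 0.0, -0.0]
wrist_force: [-0.1, -0.2, 0.4]
gripper_width: 0.824
```

Emit:
move_arm --plan "0 0 0 0 0 0 45; 0 0 0 0 0 0 45; 0 0 0 0 0 0 45"

```text
time_s: 82.22
eef_pos: [0.5341, 0.0748, 0.1504]
orientation: [0.058, 0.998, -0.0, 0.0]
wrist_force: [-0.3, 0.2, -0.1]
gripper_width: 0.823
```

```bash
python3 - <<'E'
from h import *
o=avg(3)
p=wboard(o,[.533,.077],.05,.066,.07)
cv2.imwrite("pics/w34.png",p)
s=go([.5325,.0768,.0455],83.4,n=4,clos=45)
E
```

```text
sd [0.     0.0001 0.    ]
t 82.38 p [0.5342 0.0749 0.1504] x [-0.993  0.116 -0.   ] y [ 0.116  0.993 -0.   ] z [ 0. -0. -1.] j [-0.07  0.04  1.89 -0.    1.21 -1.53] F [ 0.1  0.3 -1. ] w 77.5
board [0.5324 0.0771 0.1099 0.0607] yaw -6.47918701171875 z 0.0585 8163
0 0 0.026 0 0 0 45; 0.001 0.001 0.026 0 0 0 45; 0 0 0.027 0 0 0 45; 0.001 0 0.026 0 0 0 45
```

View pics/w34.png

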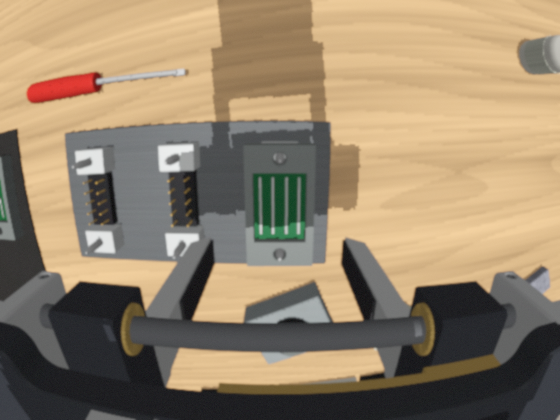

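Emit:
move_arm --plan "0.001 0.001 0.04 0 0 0 45; 0.001 0.001 0.035 0 0 0 45; 0 0 0.02 0 0 0 45; 0 0 0.009 0 0 0 45; 0 0 0 0 0 0 45"

```text
time_s: 83.05
eef_pos: [0.5323, 0.0778, 0.0463]
orientation: [0.057, 0.998, -0.0, -0.0]
wrist_force: [-0.2, 0.6, 0.9]
gripper_width: 0.824
```

Emit:
move_arm --plan "0 0 0 0 0 0 255; 0 0 0 0 0 0 255; 0 0 0 0 0 0 255; 0 0 0 0 0 0 255; 0 0 -0.01 0 0 0 255"

```text
time_s: 83.68
eef_pos: [0.5319, 0.0777, 0.0557]
orientation: [0.057, 0.998, -0.0, -0.0]
wrist_force: [2.3, -2.2, -4.5]
gripper_width: 0.638
```

Emit:
move_arm --plan "0 0 -0.02 0 0 0 255; 0 0 -0.02 0 0 0 255; 0 0 -0.02 0 0 0 255; 0 0 0 0 0 0 255; 0 0 0 0 0 0 255"

```text
time_s: 84.3
eef_pos: [0.5315, 0.078, 0.1153]
orientation: [0.057, 0.998, 0.0, -0.001]
wrist_force: [-0.5, 0.5, -2.2]
gripper_width: 0.637
```

```bash
python3 - <<'E'
from h import *
o=st()
p,d=manip.camera("wrist"); cv2.imwrite("pics/w35.png",p)
s=go([.65,-.352,.09],83.4,clos=255)
p,d=manip.camera("top"); np.save("top_d.npy",d)
for b in boards(p,d,zlo=.014,zhi=.032):
    if b[1][1]<-.2 and b[1][0]<.8: print(*b)
E
```

```text
t 84.3 p [0.5315 0.078  0.1153] x [-0.993  0.115  0.002] y [0.115 0.993 0.   ] z [-0.002  0.    -1.   ] j [-0.07  0.09  1.91  0.    1.14 -1.52] F [-0.5  0.5 -2.2] w 59.9
-0.017 -0.041 0.002 0 0 0 255; -0.016 -0.042 0.003 0 0 0 255; -0.017 -0.041 0.002 0 -0.001 0 255; -0.017 -0.041 0.003 0 0 0 255; -0.017 -0.042 0.002 0 0 0 255
-0.016 -0.041 0.003 0 0 0 255; -0.017 -0.042 0.002 0 -0.001 0 255; -0.017 -0.041 0.003 0 0 0 255; -0.016 -0.041 0.002 0 0 0 255; -0.017 -0.042 0.003 0 0 0 255
[429. 201.] [ 0.4863 -0.2995  0.1106  0.0626 -7.1837] [ 0.4864 -0.2991  0.0209] [ 94. 100.  95.]
[463. 202.] [ 0.4821 -0.3951  0.1102  0.0633 -5.7658] [ 0.4826 -0.3944  0.0211] [89. 95. 89.]
```

View pics/w35.png

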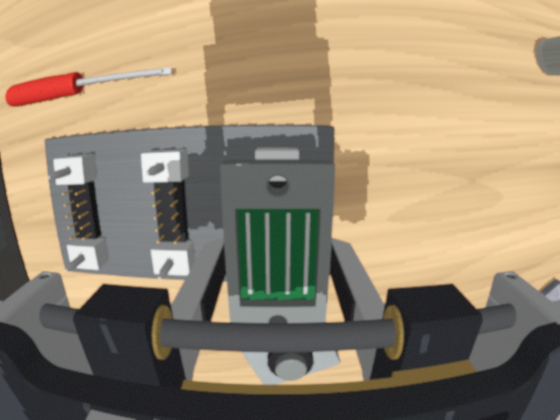

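Emit:
move_arm --plan "-0.017 -0.041 0 0 0 0 255; -0.016 -0.042 0 0 0 0 255; -0.017 -0.041 0 0 0 0 255; -0.017 -0.041 0 0 0 0 255; -0.017 -0.042 0 0 0 0 255"

```text
time_s: 85.02
eef_pos: [0.5917, -0.1384, 0.1151]
orientation: [0.057, 0.998, 0.0, -0.001]
wrist_force: [1.1, 0.1, -2.2]
gripper_width: 0.636
```

Emit:
move_arm --plan "-0.016 -0.041 0 0 0 0 255; -0.017 -0.042 0.005 0 0 0 255; -0.017 -0.041 0.005 0 0 0 255; -0.016 -0.041 0.005 0 0 0 255; -0.017 -0.042 0.01 0 0 0 255"

```text
time_s: 85.65
eef_pos: [0.6508, -0.3536, 0.0901]
orientation: [0.057, 0.998, 0.0, -0.0]
wrist_force: [-0.5, -0.1, -1.6]
gripper_width: 0.637
```

Emit:
move_arm --plan "0 0 0.02 0 0 0 255; 0 0 0.018 0 0 0 255; 0 0 0 0 0 0 255; 0 0 0 0 0 0 255; 0 0 0 0 0 0 255"

```text
time_s: 86.28
eef_pos: [0.6516, -0.3524, 0.0547]
orientation: [0.057, 0.998, -0.001, 0.001]
wrist_force: [-0.1, 0.4, -1.2]
gripper_width: 0.633
```

```bash
python3 - <<'E'
from h import *
o=avg(2)
p,d=manip.camera("wrist"); cv2.imwrite("pics/w36.png",p)
E
```

```text
sd [0.     0.0001 0.    ]
t 86.38 p [ 0.6515 -0.3524  0.0547] x [-0.993  0.114 -0.002] y [ 0.114  0.993 -0.001] z [ 0.002 -0.001 -1.   ] j [-0.65  0.6   1.38 -0.    1.16 -2.11] F [ 0.4  0.5 -1.1] w 59.7
```

View pics/w36.png

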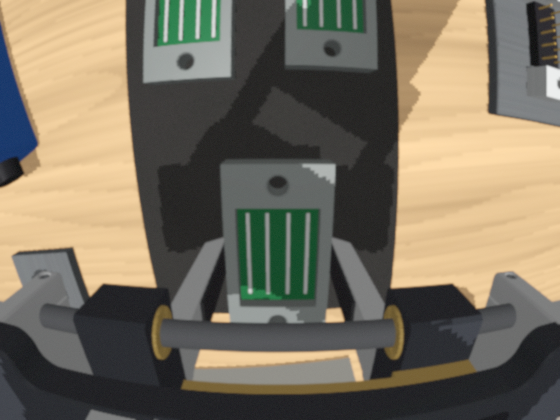

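Emit:
move_arm --plan "0.015 0 0.018 0 0 0 255; 0 0 0.016 0 0 0 255; 0 0 0.005 0 0 0 255; 0 0 0 0 0 0 255; 0 0 0 0 0 0 255"

```text
time_s: 87.05
eef_pos: [0.6367, -0.3512, 0.0152]
orientation: [0.057, 0.998, -0.0, 0.001]
wrist_force: [0.5, -0.8, -2.1]
gripper_width: 0.635
```

Emit:
move_arm --plan "0 0 0.002 0 0 0 255; 0 0 0.001 0 0 0 255; 0 0 0.001 0 0 0 255; 0 0 0 0 0 0 255; 0 0 0 0 0 0 255"

```text
time_s: 87.68
eef_pos: [0.6361, -0.3509, 0.0114]
orientation: [0.057, 0.998, -0.0, 0.0]
wrist_force: [-3.5, 2.1, 4.7]
gripper_width: 0.632
```

Emit:
move_arm --plan "0 0 0 0 0 0 60; 0 0 0 0 0 0 45; 0 0 0 0 0 0 45; 0 0 -0.04 0 0 0 45; 0 0 -0.06 0 0 0 45"

```text
time_s: 88.3
eef_pos: [0.6344, -0.3497, 0.1084]
orientation: [0.057, 0.998, 0.002, -0.002]
wrist_force: [1.6, 0.1, 0.4]
gripper_width: 0.822
```

Emit:
move_arm --plan "0 0.04 -0.03 0 0 0 45; 0 0.05 -0.02 0 0 0 45; 0 0.05 0 0 0 0 45; 0 0.05 0 0 0 0 45; 0 0.05 0 0 0 0 45"

```text
time_s: 88.92
eef_pos: [0.6635, -0.1108, 0.1604]
orientation: [0.057, 0.998, -0.0, 0.0]
wrist_force: [0.3, -0.2, 0.7]
gripper_width: 0.82
```

Emit:
move_arm --plan "0 0 0 0 0 0 45; 0 0 0 0 0 0 45; 0 0 0 0 0 0 45"

```text
time_s: 89.3
eef_pos: [0.6634, -0.1138, 0.1603]
orientation: [0.058, 0.998, -0.0, 0.0]
wrist_force: [-0.1, 0.4, 0.1]
gripper_width: 0.82
```

```bash
python3 - <<'E'
from h import *
o=st()
p,d=manip.camera("top"); cv2.imwrite("pics/t40.png",cv2.resize(p[70:330,250:520],None,fx=2,fy=2,interpolation=cv2.INTER_CUBIC)); P=cloud("top",d)
for b in boards(p,d,zlo=.014,zhi=.032):
    if b[1][1]<-.2 and b[1][0]<.8: print(*b)
p,d=manip.camera("scene"); cv2.imwrite("pics/s40.png",p)
E
```

```text
t 89.3 p [ 0.6634 -0.1138  0.1603] x [-0.993  0.116 -0.   ] y [ 0.116  0.993 -0.   ] z [ 0. -0. -1.] j [-0.34  0.34  1.53 -0.    1.27 -1.79] F [-0.1  0.4  0.1] w 77.0
[445. 149.] [ 0.6342 -0.3517  0.112   0.0626 -7.2116] [ 0.633  -0.3517  0.0211] [93. 99. 92.]
[429. 201.] [ 0.4863 -0.2995  0.1105  0.0624 -6.8098] [ 0.4863 -0.2996  0.021 ] [ 97. 103.  97.]
[463. 202.] [ 0.4824 -0.3948  0.1107  0.064  -6.0619] [ 0.4825 -0.3943  0.0208] [93. 99. 92.]
```

View pics/t40.png

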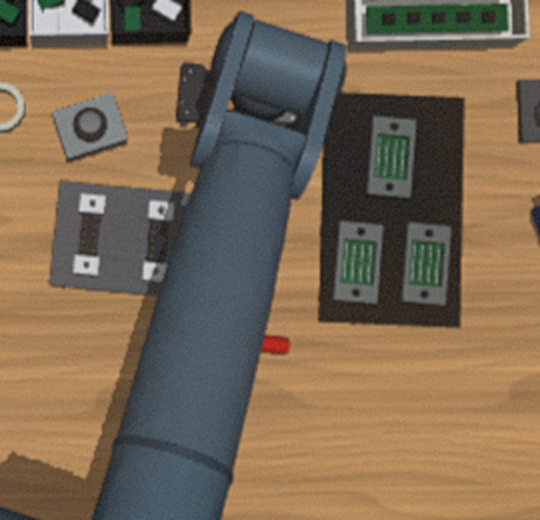

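View pics/s40.png

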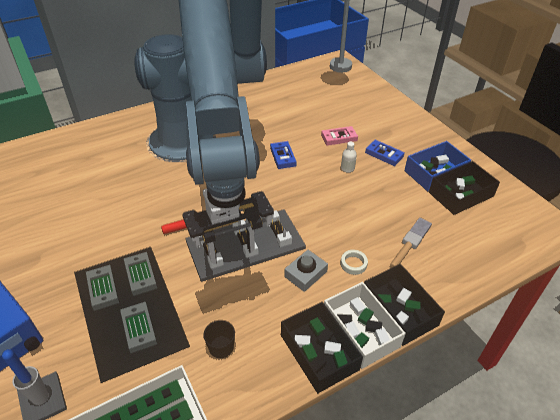

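All three boards lie flat and solder-side up, well inside the mat. The button is up, the bottle and cup are upright, and the arm is clear. I'll hand in.

```bash
python3 - <<'E'
from h import *
print(manip.sign_off())
E
```

```text
the job is handed in; nothing more can be done
None
```

The job is done and handed in at about 89 s of the 210 s allowed; `sign_off` gave no verdict.

- **Loading:** There were three grey boards on the bench. One already lay solder side up and went straight onto the tester. The other two lay component side up, so I turned each over by standing it on its end and regripping it before loading. All three sat flush over their pins, with their tops about 20 mm above the blocks.
- **Start button:** I pressed it to its hard stop, where force rose to about 16 N with no further travel. I then let it go with all three boards still loaded, and its top read back at its starting height.
- **Unloading:** The last top and scene pictures show all three boards flat on the mat, solder side up, none on another. They lie as two side by side with the third behind them. Their centres are at about (0.634, -0.352), (0.486, -0.300) and (0.482, -0.395) m, all inside the mat's outline. The bottle and cup are upright, the arm is clear, and I did not touch the blue and pink look-alikes.

**Checks that disagreed:** The top camera and the arm's own readings differed by about 2 mm, so I used the wrist camera to line up with the pins. Setting down one board gave a brief 34 N wrist reading, within limits. I saw no slackened grip and no knocked board.

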